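# Read a batch of cassettes in the bench reader

### The arm

A 6-joint arm with a two-finger parallel gripper is mounted at the origin on the work surface. World frame = base frame: x ahead of the robot, y to its left, z up, the work surface at z = 0. Lengths are in m, angles in rad, forces in N, time in s.
With the tool pointing down it reaches from about 0.375 to 0.9 m from the base axis. Payload 3.1 kg.
Tool frame: the origin (TCP) lies on the centre line of the jaws, within the pads' length; the fingertips stand 17 mm ahead of it and the grasp point (between the pads) lies 2 mm behind it; z points along the fingers, y is the direction in which the jaws open and shut (so a half turn about z gives the same grasp; the last joint's range is limited). The gripper opens to 85 mm and grips with 20 to 120 N. Pads are 22 mm wide; open, the fingers measure 114 mm over their backs; the gripper's body (76 mm by 85 mm) begins 54 mm behind the grasp point. The pads swing forward as they close: fully open they stand 13 mm farther back than shut.
Start: joints at [0.94, 0.527, 1.433, -0, 1.181, -0.178], TCP at [0.273, 0.562, 0.227] pointing down, gripper open.
Joint ranges: [-3.08, 3.08], [-0.75, 2.2], [0.22, 2.44], [-1.43, 4.57], [0, 2.65], [-2.85, 2.85]. Speed limits (rad/s): [2.79, 2.79, 3.14, 3.14, 3.14, 3.14].

### API

Orientations are given as a rotation vector (axis times angle).
In Python, from bench import telemetry, camera, workorder gives the robot as it stands. The module is installed in compiled form; this text tells all that it offers.
- The arm moves only by the shell command python3 -m pendant 'ROWS' [OPENING] [FORCE]. ROWS is JSON, a list that holds one entry, the list of rows, each a list of 6 numbers: the shift along the tool's x, y, z in m, then the turn, a rotation vector about the tool's x, y, z in rad. In form: [[[tx, ty, tz, wx, wy, wz], ...]]. A call has 1 to 8 rows; each row shifts and turns the commanded pose from where the row before left it, along the tool's axes as they then stand; what a row does not reach is not made up. A row lasts 1/8 s, in which the tool goes at most 62.5 mm and 10.7 degrees, less where a joint would pass 70% of its speed; a pose out of reach is approached as far as the arm can. A call with a gripper value outside its range is refused whole. OPENING is the closure, from -1 (fully open) to 1 (shut), set as the call begins (- or left out, the last holds). The fingers move at their own pace and stop on an object; FORCE is the grip in N (left out, the last holds). Time passes only in rows, so rows that do not move let the fingers close. It gives the time, the measured TCP pose, the force and the opening at its end, in the units of the state.
- telemetry.observe(): the state, without advancing time (a new reading comes with each control period).
- camera(name): name is "side" or "top"; returns a dict with "frame" (384x512x3 uint8, blue, green, red), "vfov" (degrees; the focal length in pixels is half the picture's height over the tangent of half this angle, whatever the lens; pixels are square), "cx", "cy" (the principal point, pixels), "world_from_camera" (4x4, takes a point from camera to world coordinates). Camera axes: x right, y up, looking along -z (the intrinsics and any distortion apply to the point x, -y, -z); pixel columns grow to the right and rows downward; lengths in m; the calibration is good to about 2 mm. A picture is of the moment at which its call begins. There is no depth.
- workorder.close_job(): hands the job in, once; it reports no verdict.
The state is a dict: "time_s": time; "joint_pos": joint angles; "qd": joint speeds; "joint_torque": joint torques, N m; "position": TCP position; "eef_rot": TCP orientation; "wrist_force": force on the tool from outside, world axes, zero at the start; "ft_torque": the same for the moment, N m; "opening": finger opening in m.
Only numpy, scipy, OpenCV 4.12 (cv2) and the standard library are available. Lean on these libraries where they do the work, as an engineer would, in place of code of your own. Each camera call takes 0.05 s, during which the arm holds its last target.

### The job

Put every cassette flat into a lane of its own on the reader's carriage, crank the handwheel clockwise two full turns from home so that the carriage pointer stands at the red mark beside the hood, then pull the red lamp switch out to its detent, leave it out for at least three seconds and push it fully home again. Then crank the carriage all the way back out to home and set every cassette flat into a lane of its own in the yellow finished tray. Have the lamp on only while the carriage stands at the red mark, and leave the other things on the bench where they are.

Things in the scene. Friction and masses are not known exactly. Their poses are not given: they have to be found in the camera images.
- cassette0_center (a point): A cassette: white flat plate 50 (its x) by 90 (its y) by 14 mm thick, with a blue upright grip rib 12 mm thick (x), 60 mm long (y), rising from the plate's top at 14 mm to 50 mm above the underside. About 120 g. This point is its centre, 25 mm above the underside; z is up. Starts lying on the bench. It can lie either way round. Two or three of the cassettes are present.
- cassette1_center (a point): A cassette: white flat plate 50 (its x) by 90 (its y) by 14 mm thick, with a blue upright grip rib 12 mm thick (x), 60 mm long (y), rising from the plate's top at 14 mm to 50 mm above the underside. About 120 g. This point is its centre, 25 mm above the underside; z is up. Starts lying on the bench. It can lie either way round. Two or three of the cassettes are present.
- cassette2_center (a point): A cassette: white flat plate 50 (its x) by 90 (its y) by 14 mm thick, with a blue upright grip rib 12 mm thick (x), 60 mm long (y), rising from the plate's top at 14 mm to 50 mm above the underside. About 120 g. This point is its centre, 25 mm above the underside; z is up. Starts lying on the bench. It can lie either way round. Two or three of the cassettes are present.
- carriage_lane0 (a point): Floor centre of lane 0 of the reader's aluminium carriage, an open tray with three lanes, each 60 mm (x) by 100 mm (y) inside, 64 mm apart along x; 4 mm walls rise 16 mm above the lane floor, which is 26 mm above the bench. z is up, y points the way the carriage runs into the hood.
- carriage_lane1 (a point): Floor centre of lane 1 of the reader's aluminium carriage, an open tray with three lanes, each 60 mm (x) by 100 mm (y) inside, 64 mm apart along x; 4 mm walls rise 16 mm above the lane floor, which is 26 mm above the bench. z is up, y points the way the carriage runs into the hood.
- carriage_lane2 (a point): Floor centre of lane 2 of the reader's aluminium carriage, an open tray with three lanes, each 60 mm (x) by 100 mm (y) inside, 64 mm apart along x; 4 mm walls rise 16 mm above the lane floor, which is 26 mm above the bench. z is up, y points the way the carriage runs into the hood.
- carriage_mid (a point): Centre of the carriage's floor (same point as lane 1), same axes. The cream hood is a tunnel 140 mm long (y), 250 mm wide (x), its roof from 88 to 108 mm above the bench; with the wheel at home the carriage is wholly outside it, its edge 2 mm from the hood's mouth. A dark pointer tab sits at the carriage's corner away from the hood, on the lane 0 side.
- wheel (a joint): Handwheel that drives the carriage, 10 mm per rad. Angle in rad, growing clockwise seen from above (carriage runs in). 0 = home, carriage fully out; 12.57 = two full turns = reading position, the carriage's pointer at the red mark on the base plate by the hood. Stops at -0.1 and 14.2. Stays where it is left (0.08 N m of friction). Starts at 0 to 1 rad.
- wheel_hub (a point): Point on the upright axis of the steel handwheel, 116 mm across, at its top face 88 mm above the bench. It lies flat on the reader's grey drive block. At 0 and at 12.57 rad its handle stands at the short red index line on the block's robot-side edge.
- wheel_handle (a point): The wheel's red crank handle: an upright, freely spinning round sleeve 18 mm in diameter, 45 mm from the wheel's axis, from 90 to 140 mm above the bench; this point is on its axis at 118 mm. The hood's roof (108 mm high) begins 60 mm from the wheel's axis, on the carriage's side.
- lamp_knob (a joint): Lamp pull switch on the dark front panel of the hood. Travel in m: 0 = pushed home (lamp off), 0.030 = pulled out to its detent and end stop (lamp on). It slides level, straight out of the panel. An over-centre spring holds it at either end: it needs up to about 7 N, gives way half-way (15 mm) and snaps to the other end.
- lamp_knob_grip (a point): Centre of the switch's red round knob, 36 mm in diameter and 26 mm long, on a 12 mm shaft, 70 mm above the bench. Its axis is level; its own -x axis points out of the panel (the way to pull). When home, the knob's back face is 24 mm from the panel; the hood behind the panel is 108 mm high.
- out_lane0 (a point): Floor centre of lane 0 of the yellow finished tray, a loose, about 700 g open tray lying on the bench, with three lanes as in the carriage (each 60 x 100 mm inside, 64 mm apart along x, walls 4 mm thick and rising 16 mm above the lane floor). The lane floor is 4 mm above the bench; lanes run along y, z is up.
- out_lane1 (a point): Floor centre of lane 1 of the yellow finished tray, a loose, about 700 g open tray lying on the bench, with three lanes as in the carriage (each 60 x 100 mm inside, 64 mm apart along x, walls 4 mm thick and rising 16 mm above the lane floor). The lane floor is 4 mm above the bench; lanes run along y, z is up.
- out_lane2 (a point): Floor centre of lane 2 of the yellow finished tray, a loose, about 700 g open tray lying on the bench, with three lanes as in the carriage (each 60 x 100 mm inside, 64 mm apart along x, walls 4 mm thick and rising 16 mm above the lane floor). The lane floor is 4 mm above the bench; lanes run along y, z is up.
- out_mid (a point): Centre of the yellow finished tray's floor, same axes.
- tip_box: Green box of pipette tips, 85 x 120 x 55 mm, a bystander; origin at the centre of its underside.
- tube_rack: Orange tube rack, 60 x 170 x 76 mm, a bystander; origin at the centre of its underside.
- reagent_bottle: Reagent jar, 68 mm diameter, 130 mm tall, a bystander; origin at the centre of its underside.
- beaker: Glass beaker, 72 mm diameter, 85 mm tall, a bystander; origin at the centre of its underside.
- timer: White bench timer, 60 x 70 x 24 mm, a bystander; origin at the centre of its underside.
- notebook: Blue notebook lying flat, 150 x 105 x 14 mm, a bystander; origin at the centre of its underside.
There are look-alikes about, which are no part of the job. What is shaped like the part that bears cassette0_center but black or brown is not meant.

How it is judged:
By the outcome, as a careful person would: the job done as asked, in the order asked, and still so for the second after the job is handed in, with the robot touching nothing.
Of cassette0, cassette1, cassette2 only 2 to 3 are there at a start; the rules pass over those that are not, and their reading is None.
At some moment in a run one of cassette0, cassette1, cassette2, out_tray may be knocked a few centimetres aside while the robot is not near it.
It also fails if it takes over 210 s, if anything falls off the work surface, if the arm or the gripper's body presses on something with over 40 N, if the wrist force passes 120 N, or if a joint passes its speed limit or range.

## Working session

There is one attempt and no reset: what is moved stays moved. The work goes in short steps, Python scripts to look and compute and a shell command to move; the robot and the scene stay as the last step left them, time stands still between calls to the robot, and variables do not carry over. Pictures are saved under pics/ and viewed, and the job is handed in when it is done.

```bash
mkdir -p pics; python3 - <<'E'
from bench import telemetry, camera
import cv2
s=telemetry.observe()
for k,v in s.items(): print(k,v)
for n in("side","top"):
    c=camera(n); print(n,{k:v for k,v in c.items() if k!="frame"})
    cv2.imwrite(f"pics/{n}0.png",cv2.resize(c["frame"],(800,600),interpolation=cv2.INTER_CUBIC))
E
```

```text
time_s 0.0
joint_pos [ 9.39524453e-01  5.28466323e-01  1.43391818e+00  1.02022174e-05
  1.18140728e+00 -1.78465211e-01]
qd [ 4.30289455e-04 -2.05715842e-04  4.49572777e-05  4.02411080e-05
 -8.07809752e-04 -5.90526119e-04]
joint_torque [ 5.92549477e-04 -4.42354703e+01 -1.78025508e+01 -3.36765142e-04
  8.35447863e-03 -3.06624520e-05]
position [0.2729414  0.56143347 0.22552849]
eef_rot [-0.70501538 -3.06056388  0.0031684 ]
wrist_force [-0.11254141  0.02304706 -0.33818945]
ft_torque [-0.03668912  0.02908973  0.01523578]
opening 0.08517028058151181
side {'vfov': 46.01000945104278, 'cx': 255.1814962526695, 'cy': 194.12261889115447, 'world_from_camera': array([[ 0.82063825,  0.34206764, -0.45775823, -0.07810282],
       [-0.57123583,  0.46922116, -0.67343977, -0.97287634],
       [-0.01557211,  0.81413834,  0.58046212,  0.88017594],
       [ 0.        ,  0.        ,  0.        ,  1.        ]])}
top {'vfov': 52.98466800185381, 'cx': 260.61214787733263, 'cy': 187.70373402567952, 'world_from_camera': array([[ 1.39638014e-02,  9.85017696e-01, -1.71887029e-01,
         3.37768636e-01],
       [-9.99895448e-01,  1.44015082e-02,  1.29968496e-03,
        -5.34866137e-02],
       [ 3.75564516e-03,  1.71850910e-01,  9.85115810e-01,
         1.42282481e+00],
       [ 0.00000000e+00,  0.00000000e+00,  0.00000000e+00,
         1.00000000e+00]])}
```

View pics/top0.png

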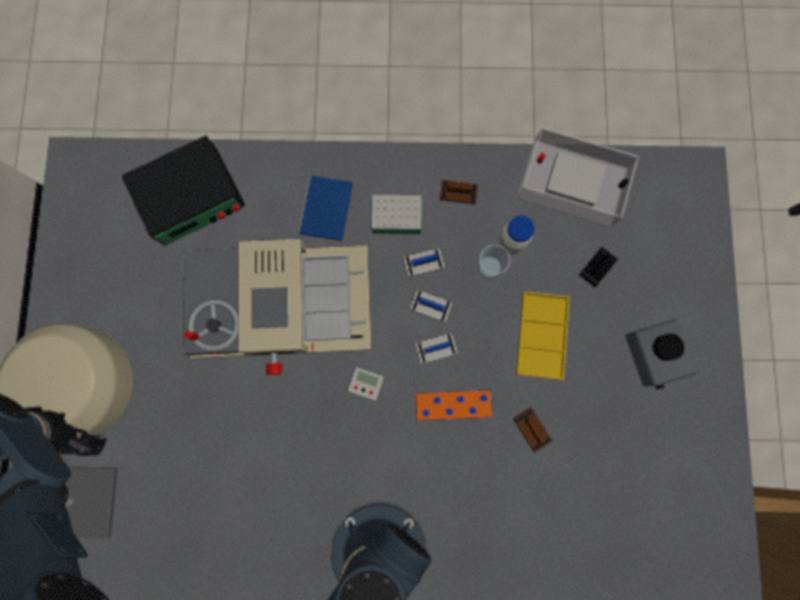

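View pics/side0.png

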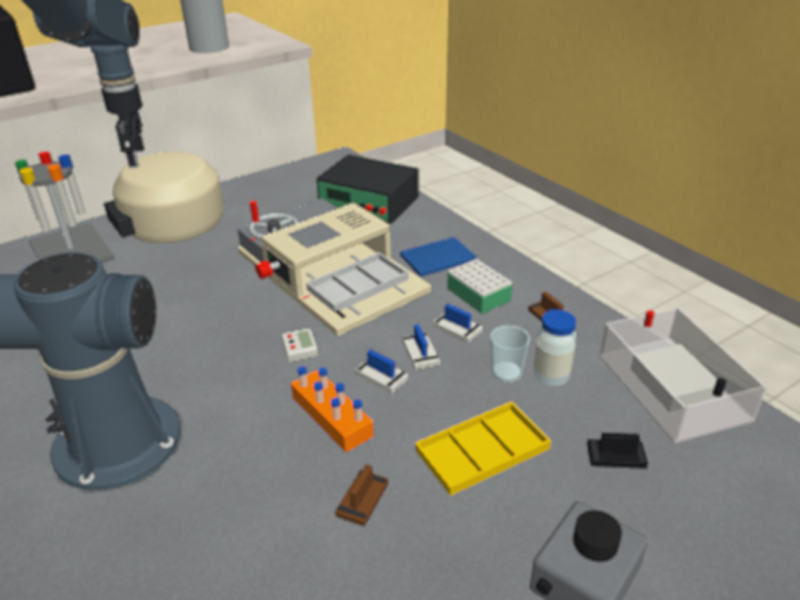

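```bash
cat > h.py <<'E'
import numpy as np, cv2
from bench import telemetry, camera
def ray(c,u,v):
    f=192/np.tan(np.radians(c["vfov"]/2)); T=c["world_from_camera"]
    d=np.array([(u-c["cx"])/f,-(v-c["cy"])/f,-1]); return T[:3,3],T[:3,:3]@d
def at(c,u,v,z):
    o,d=ray(c,u,v); return o+d*(z-o[2])/d[2]
def proj(c,p):
    f=192/np.tan(np.radians(c["vfov"]/2)); T=c["world_from_camera"]
    q=T[:3,:3].T@(np.array(p)-T[:3,3]); return np.array([c["cx"]+f*q[0]/-q[2], c["cy"]-f*q[1]/-q[2]])
def crop(c,u0,v0,u1,v1,name,k=None):
    k=k or min(800//(u1-u0),600//(v1-v0))
    im=cv2.resize(c["frame"][v0:v1,u0:u1],None,fx=k,fy=k,interpolation=cv2.INTER_CUBIC)
    st=10
    for u in range((u0//st+1)*st,u1,st):
        cv2.putText(im,str(u),((u-u0)*k-8,8),0,.3,(0,255,255),1); cv2.line(im,((u-u0)*k,10),((u-u0)*k,14),(0,255,255),1)
    for v in range((v0//st+1)*st,v1,st):
        cv2.putText(im,str(v),(0,(v-v0)*k+3),0,.3,(0,255,255),1); cv2.line(im,(20,(v-v0)*k),(24,(v-v0)*k),(0,255,255),1)
    cv2.imwrite("pics/"+name+".png",im); print(name,k,u0,v0)
E
python3 - <<'E'
from h import *
t=camera("top"); s=camera("side")
crop(t,110,145,245,245,"t1"); crop(t,240,140,380,250,"t2"); crop(s,145,120,285,220,"s1"); crop(s,220,180,370,320,"s2")
print(proj(t,(0,0,0)),proj(s,(0,0,0)),proj(t,telemetry.observe()["position"]),proj(s,telemetry.observe()["position"]))
E
```

```text
t1 5 110 145
t2 5 240 140
s1 5 145 120
s2 4 220 180
[242.39326414 352.98715077] [ 75.34665453 281.93429572] [ 55.83539938 273.67726406] [ 89.07718507 105.77394902]
```

View pics/t1.png

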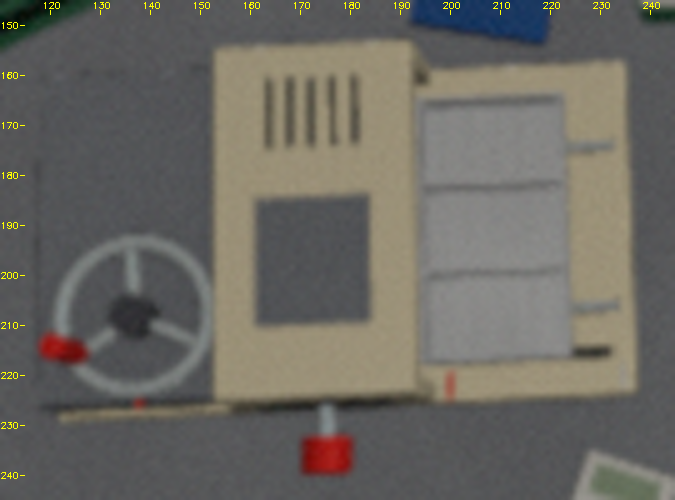

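View pics/t2.png

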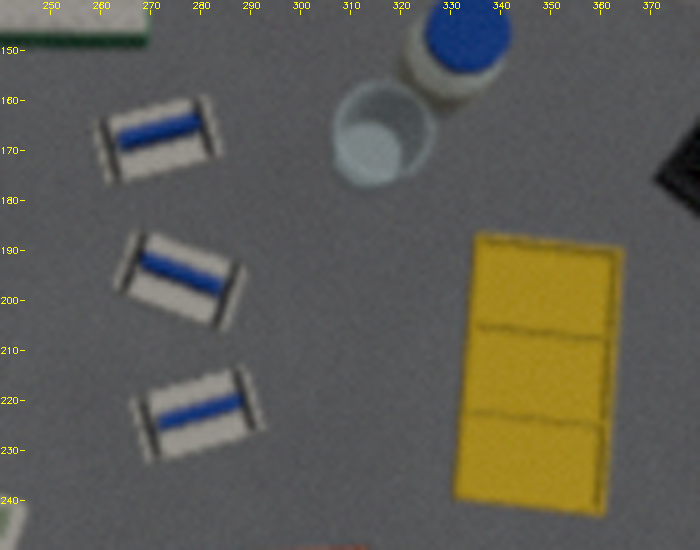

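View pics/s1.png

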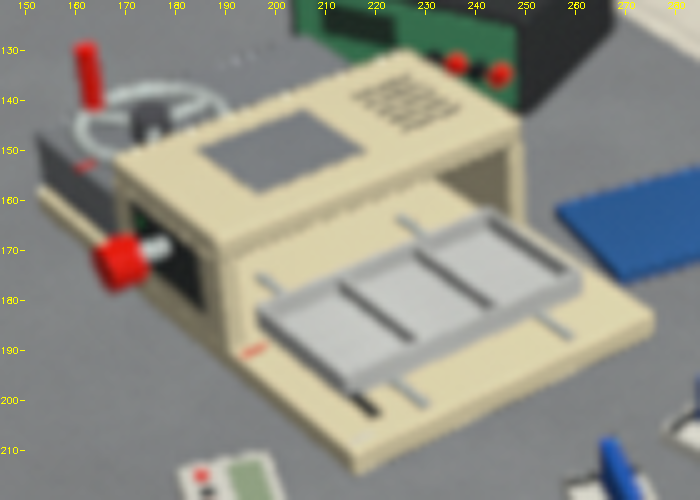

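View pics/s2.png

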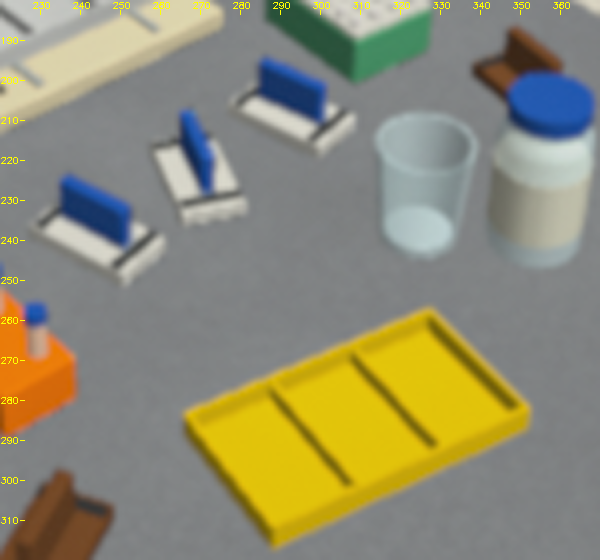

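```bash
cat > fit.py <<'E'
from h import *
from scipy.optimize import least_squares
def fit(cams,picks,x0,sx,sy,z):
    """picks: {cam:{(i,j):(u,v)}} corners i,j in +-1; fit x,y,yaw"""
    def f(p,full=False):
        r=[]
        for n,d in picks.items():
            for (i,j),uv in d.items():
                a,b=i*sx/2,j*sy/2
                P=(p[0]+a*np.cos(p[2])-b*np.sin(p[2]),p[1]+a*np.sin(p[2])+b*np.cos(p[2]),z)
                r+=list(proj(cams[n],P)-uv)
        return np.array(r)
    s=least_squares(f,x0,loss="soft_l1"); return s.x,f(s.x).round(1)
E
python3 - <<'E'
from fit import *
C={n:camera(n) for n in("top","side")}
T=lambda a,b:(110+a/5,145+b/5); U=lambda a,b:(240+a/5,140+b/5); S=lambda a,b:(145+a/5,120+b/5); V=lambda a,b:(220+a/4,180+b/4)
car={"top":{(1,1):T(420,100),(1,-1):T(563,95),(-1,-1):T(571,357),(-1,1):T(424,363)},
"side":{(-1,1):S(258,318),(-1,-1):S(348,385),(1,-1):S(580,270),(1,1):S(487,208)}}
tray={"top":{(1,1):U(476,235),(1,-1):U(622,250),(-1,-1):U(605,514),(-1,1):U(457,499)},
"side":{(-1,1):V(187,420),(-1,-1):V(275,530),(1,-1):V(529,408),(1,1):V(430,310)}}
for nm,p,z in(("car",car,.042),("tray",tray,.02)):
    for sub in(p,{"top":p["top"]},{"side":p["side"]}):
        print(nm,list(sub),*fit(C,sub,[.5,0,0],.196,.108,z))
cs={"A":[(97,118),(212,95),(222,157),(112,183)],"B":[(137,232),(245,265),(223,328),(115,290)],"C":[(132,400),(246,368),(265,428),(150,462)]}
for k,q in cs.items():
    d=dict(zip([(1,1),(1,-1),(-1,-1),(-1,1)],[U(*a) for a in q]))
    print(k,*fit(C,{"top":d},[.5,0,0],.05,.09,.012))
for k,uv in(("hub",T(134,316)),):
    print(k,at(C["top"],*uv,.088),proj(C["side"],at(C["top"],*uv,.088)))
print("knob top-end centre",at(C["top"],*T(327,456),.088),at(C["top"],*T(327,456),.07), at(C["side"],*S(120,262),.07))
print("red idx",at(C["top"],*T(140,402),.08)); print("mark",at(C["top"],*T(451,387),.012),at(C["side"],*S(254,350),.012))
print("base edges",at(C["top"],*T(637,392),.01),at(C["top"],*T(626,62),.01))
print("hood roof",[at(C["top"],*T(*a),.108).round(4) for a in((214,50),(412,42),(418,393),(214,402))])
E
```

```text
car ['top', 'side'] [0.56615653 0.13063749 0.07045042] [-0.2 -0.1  0.6 -0.7  1.1  0.   0.4  0.5 -1.  -2.4 -0.5 -1.3  0.5  0.
 -0.2 -0.2]
car ['top'] [0.56595536 0.13236581 0.05820519] [-0.4 -0.2  0.4 -0.5  0.3  0.3 -0.4  0.4]
car ['side'] [0.56397606 0.12530155 0.09503891] [-0.7 -1.   0.5 -0.1  0.7  0.5 -0.6  0.5]
tray ['top', 'side'] [ 0.48802044 -0.37799512 -0.0893309 ] [ 0.4 -0.3  0.4 -0.3  0.7  0.1  0.5 -0.  -1.3 -1.1 -0.2  0.2  0.4 -0.1
 -0.4 -0.7]
tray ['top'] [ 0.48750101 -0.37617517 -0.09180177] [ 0.  -0.2 -0.  -0.2  0.1  0.3 -0.1  0.1]
tray ['side'] [ 0.4879606  -0.37941499 -0.087365  ] [-1.  -0.7  0.2  0.6  0.8  0.2 -0.2 -0.4]
A [ 0.66103749 -0.09781286  0.2268016 ] [-0.3  0.1  0.  -0.2  1.   0.1 -0.5 -0.1]
B [ 0.55480095 -0.11272901 -0.313339  ] [-0.8 -0.9  0.6  0.2  0.8  0.3 -0.7  0.1]
C [ 0.4543579  -0.12689015  0.29746072] [-0.5 -0.3  0.2 -0.7  0.4  0.4 -0.2  0.5]
hub [0.49195877 0.37467142 0.088     ] [174.74709814 143.47733149]
knob top-end centre [0.39710883 0.23540468 0.088     ] [0.39790903 0.23930036 0.07      ] [0.40012253 0.23827062 0.07      ]
red idx [0.43288222 0.36891753 0.08      ]
mark [0.45187974 0.16382134 0.012     ] [0.4587968  0.17161734 0.012     ]
base edges [0.45032666 0.02781193 0.01      ] [0.69895861 0.04216171 0.01      ]
hood roof [array([0.6783, 0.3251, 0.108 ]), array([0.6861, 0.1864, 0.108 ]), array([0.4397, 0.1713, 0.108 ]), array([0.4316, 0.3098, 0.108 ])]
```

```bash
cat > ov.py <<'E'
from h import *
def R(p,l): 
    c,s=np.cos(p[2]),np.sin(p[2]); return (p[0]+c*l[0]-s*l[1],p[1]+s*l[0]+c*l[1],l[2])
def box(p,sx,sy,z): return [R(p,(i*sx/2,j*sy/2,z)) for i,j in((1,1),(1,-1),(-1,-1),(-1,1))]
def overlay(c,polys,pts,u0,v0,u1,v1,name,k):
    im=cv2.resize(c["frame"][v0:v1,u0:u1],None,fx=k,fy=k,interpolation=cv2.INTER_CUBIC)
    g=lambda P:tuple(int(x) for x in ((proj(c,P)-(u0,v0)+.5)*k))
    for q in polys: cv2.polylines(im,[np.array([g(P) for P in q])],True,(255,0,255),1)
    for P in pts: cv2.circle(im,g(P),3,(0,255,0),1)
    cv2.imwrite(f"pics/{name}.png",im)
E
python3 - <<'E'
from ov import *
t,s=camera("top"),camera("side")
car=(.566,.1315,.06); tray=(.4877,-.3775,-.09)
A=(.661,-.0978,.227);B=(.5548,-.1127,-.313);Cc=(.4544,-.1269,.297); hood=(.5589,.2482,.06)
polys=[box(car,.196,.108,.042),box(tray,.196,.108,.02),box(hood,.25,.14,.108)]
for k in(-1,0,1): polys+=[box((*R(car,(k*.064,0,0))[:2],.06),.06,.1,.026)]
for q in(A,B,Cc): polys+=[box(q,.05,.09,.014),box(q,.012,.06,.05),box(q,.05,.09,0)]
hub=(.492,.3747,.088); hd=[(.4655,.411,z) for z in(.09,.118,.14)]
pts=[hub,*hd,(.399,.239,.07)]
overlay(t,polys,pts,110,145,245,245,"o1",6); overlay(t,polys,pts,240,140,370,250,"o2",5)
overlay(s,polys,pts,145,120,285,220,"o3",5); overlay(s,polys,pts,220,180,370,320,"o4",4)
E
cd pics; python3 -c "
import cv2,numpy as np
a,b,c,d=[cv2.imread(f'o{i}.png') for i in(1,2,3,4)]
print(a.shape,b.shape,c.shape,d.shape)"
```

```text
(600, 810, 3) (550, 650, 3) (500, 700, 3) (560, 600, 3)
```

View pics/o1.png

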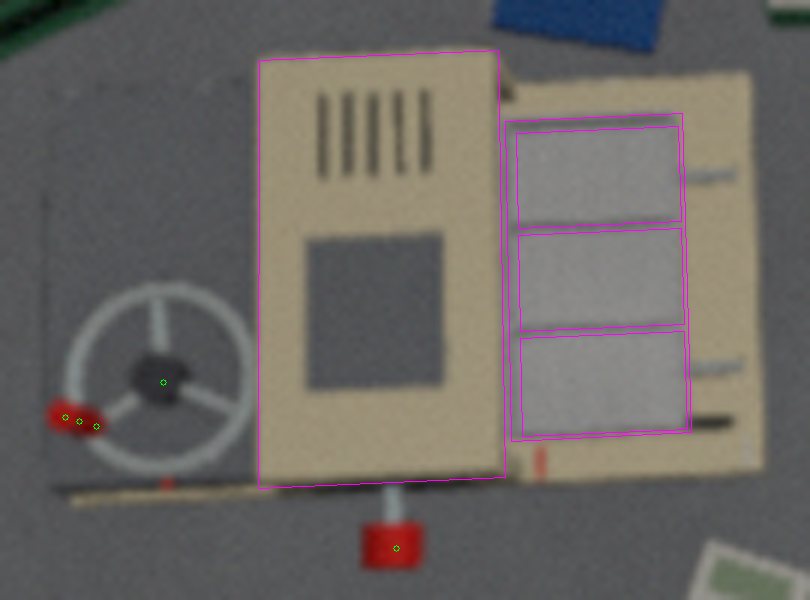

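View pics/o2.png

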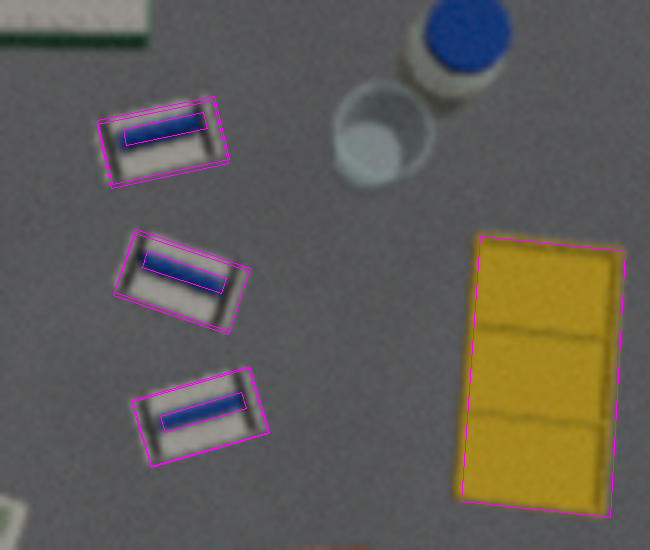

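View pics/o3.png

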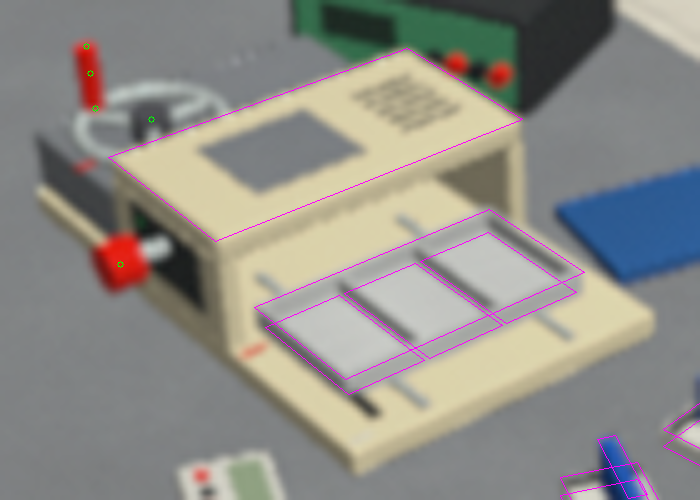

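View pics/o4.png

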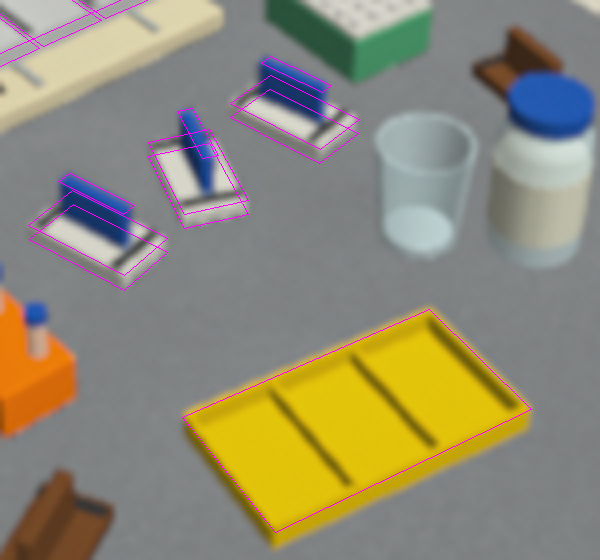

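```bash
cat > plan.py <<'E'
import sys
from h import *
from scipy.spatial.transform import Rotation as Ro
def plan(x,y,z,jaw=None):
    s=telemetry.observe(); r=Ro.from_rotvec(s["eef_rot"]).as_matrix()
    cur=np.arctan2(r[1,1],r[0,1])
    w=0 if jaw is None else (cur-jaw+np.pi/2)%np.pi-np.pi/2
    r2=r@Ro.from_rotvec([0,0,w]).as_matrix()
    d=r2.T@(np.array([x,y,z])-s["position"])
    print("t",round(s["time_s"],2),"pos",s["position"].round(4),"tilt",r[:,2].round(3),"jaw",round(cur,3),"q6",round(s["joint_pos"][5],2),"op",round(s["opening"],4),"F",s["wrist_force"].round(1))
    print("TURN wz",round(w,3),"then SHIFT mm",(d*1000).round(1),"rows@45mm",round(np.linalg.norm(d)/.045,1))
if __name__=="__main__":
    a=[float(v) for v in sys.argv[1:]]; plan(*a)
E
python3 plan.py .661 -.097 .16 .227
```

```text
t 0.4 pos [0.2733 0.5619 0.2264] tilt [-0. -0. -1.] jaw 1.118 q6 -0.18 op 0.0853 F [1.1 1.3 1. ]
TURN wz 0.891 then SHIFT mm [-729.3  229.4   66.5] rows@45mm 17.1
```

```bash
python3 -m pendant '[[[0,0,0,0,0,0.1485],[0,0,0,0,0,0.1485],[0,0,0,0,0,0.1485],[0,0,0,0,0,0.1485],[0,0,0,0,0,0.1485],[0,0,0,0,0,0.1485]]]' -0.1
python3 -m pendant '[[[-0.045,0.014,0,0,0,0],[-0.045,0.014,0,0,0,0],[-0.045,0.014,0,0,0,0],[-0.045,0.014,0,0,0,0],[-0.045,0.014,0,0,0,0],[-0.045,0.014,0,0,0,0],[-0.045,0.014,0,0,0,0],[-0.045,0.014,0,0,0,0]]]'
python3 -m pendant '[[[-0.045,0.014,0.008,0,0,0],[-0.045,0.014,0.008,0,0,0],[-0.045,0.014,0.008,0,0,0],[-0.045,0.014,0.008,0,0,0],[-0.045,0.014,0.008,0,0,0],[-0.045,0.014,0.008,0,0,0],[-0.045,0.014,0.008,0,0,0],[0,0,0,0,0,0]]]'
python3 plan.py .661 -.097 .15 .227
python3 - <<'E'
from h import *
c=camera("top"); crop(c,225,120,375,250,"a1",5)
E
```

```text
time_s: 1.15
position: [0.2734, 0.562, 0.2265]
eef_rot: [1.962, 2.454, -0.0]
wrist_force: [-0.0, 0.4, -0.1]
opening: 0.0468
time_s: 2.15
position: [0.4643, 0.2351, 0.2268]
eef_rot: [1.955, 2.458, 0.001]
wrist_force: [0.2, 0.3, -0.2]
opening: 0.0467
time_s: 3.15
position: [0.6316, -0.052, 0.1698]
eef_rot: [1.96, 2.453, 0.0]
wrist_force: [0.5, 0.8, 0.3]
opening: 0.0469
t 3.15 pos [ 0.6316 -0.052   0.1698] tilt [ 0.001 -0.001 -1.   ] jaw 0.223 q6 -0.48 op 0.0469 F [0.5 0.8 0.3]
TURN wz -0.004 then SHIFT mm [-50.5  18.5  19.9] rows@45mm 1.3
a1 5 225 120
```

View pics/a1.png

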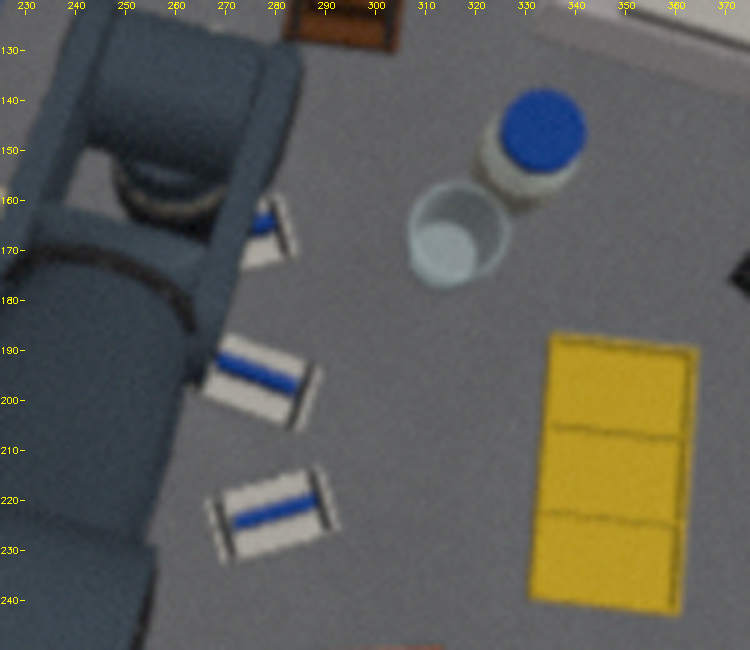

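```bash
python3 plan.py .662 -.0965 .038 .227; python3 -m pendant '[[[-0.0252,0.0098,0.010,0,0,0],[-0.0252,0.0098,0.010,0,0,0],[0,0,0.03,0,0,0],[0,0,0.03,0,0,0],[0,0,0,0,0,0],[0,0,0,0,0,0]]]'; python3 plan.py .662 -.0965 .038 .227
python3 - <<'E'
from h import *
c=camera("side"); crop(c,200,150,340,260,"a2",5)
E
```

```text
t 3.2 pos [ 0.6303 -0.0499  0.1699] tilt [-0.001  0.    -1.   ] jaw 0.224 q6 -0.48 op 0.0469 F [-0.5  0.4  0.5]
TURN wz -0.003 then SHIFT mm [-52.6  20.5 131.9] rows@45mm 3.2
time_s: 3.95
position: [0.6608, -0.0924, 0.0917]
eef_rot: [1.953, 2.459, 0.001]
wrist_force: [0.3, -0.7, 0.7]
opening: 0.047
t 3.95 pos [ 0.6608 -0.0924  0.0917] tilt [ 0.001 -0.    -1.   ] jaw 0.228 q6 -0.53 op 0.047 F [ 0.3 -0.7  0.7]
TURN wz 0.001 then SHIFT mm [-4.3  0.1 53.7] rows@45mm 1.2
a2 5 200 150
```

View pics/a2.png

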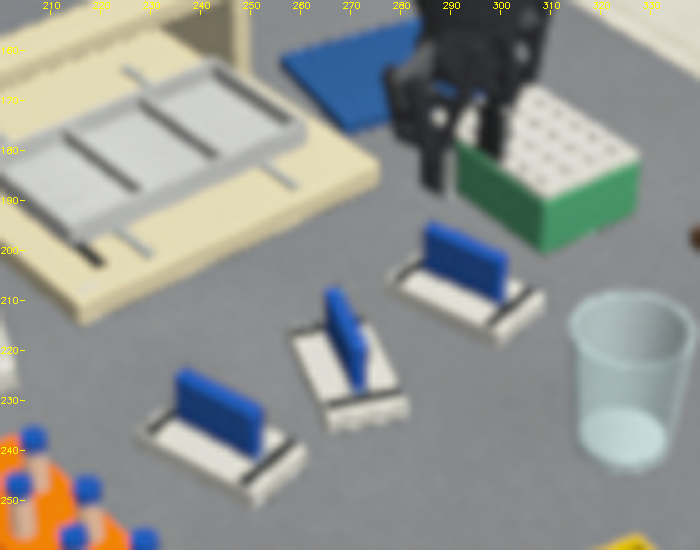

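```bash
python3 -m pendant '[[[-0.0015,0,0.027,0,0,0],[-0.0015,0,0.027,0,0,0],[0,0,0,0,0,0],[0,0,0,0,0,0]]]'; python3 -m pendant '[[[0,0,0,0,0,0],[0,0,0,0,0,0],[0,0,0,0,0,0],[0,0,0,0,0,0]]]' 1 40;  python3 plan.py .662 -.0965 .038 .227
```

```text
time_s: 4.5
position: [0.6622, -0.0962, 0.0383]
eef_rot: [1.954, 2.457, 0.002]
wrist_force: [0.4, 0.4, 0.3]
opening: 0.0467
time_s: 5.0
position: [0.6621, -0.0961, 0.0376]
eef_rot: [1.954, 2.457, 0.002]
wrist_force: [-0.2, 1.8, 5.7]
opening: 0.0105
t 5.0 pos [ 0.6621 -0.0961  0.0376] tilt [ 0.002 -0.    -1.   ] jaw 0.227 q6 -0.54 op 0.0105 F [-0.2  1.8  5.7]
TURN wz -0.0 then SHIFT mm [-0.3 -0.2 -0.4] rows@45mm 0.0
```

```bash
python3 -m pendant '[[[0,0,-0.02,0,0,0],[0,0,-0.03,0,0,0],[0,0,-0.03,0,0,0],[0,0,-0.02,0,0,0],[0,0,0,0,0,0]]]';  python3 plan.py .631 .137 .15 .06
python3 - <<'E'
from h import *
c=camera("side"); crop(c,200,100,340,220,"a3",5)
E
```

```text
time_s: 5.62
position: [0.662, -0.0965, 0.1389]
eef_rot: [1.953, 2.456, 0.002]
wrist_force: [0.4, -0.1, -0.8]
opening: 0.0103
t 5.62 pos [ 0.662  -0.0965  0.1389] tilt [ 0.004 -0.001 -1.   ] jaw 0.227 q6 -0.54 op 0.0103 F [ 0.4 -0.1 -0.8]
TURN wz 0.167 then SHIFT mm [234.9 -16.9 -11.5] rows@45mm 5.2
a3 5 200 100
```

View pics/a3.png

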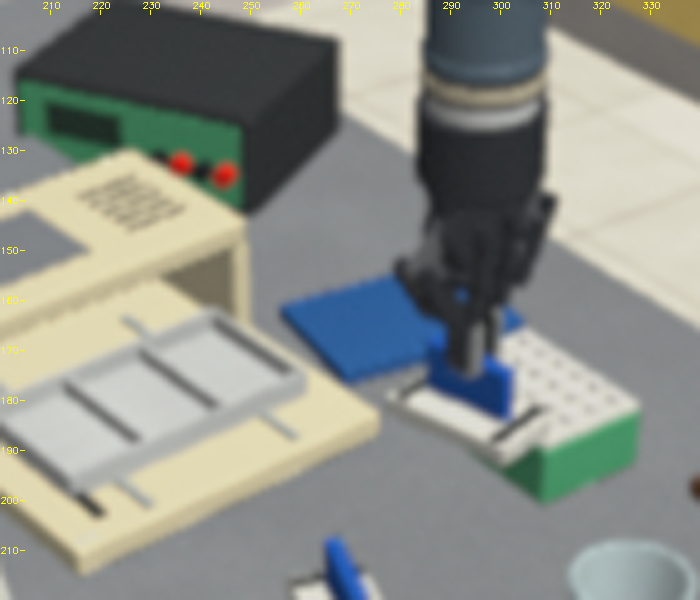

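```bash
python3 -m pendant '[[[0,0,0,0,0,0.167],[0.047,-0.0034,0,0,0,0],[0.047,-0.0034,0,0,0,0],[0.047,-0.0034,0,0,0,0],[0.047,-0.0034,0,0,0,0],[0.047,-0.0034,0,0,0,0],[0,0,0,0,0,0],[0,0,0,0,0,0]]]';  python3 plan.py .631 .137 .065 .06
python3 - <<'E'
from ov import *
c=camera("side"); s=telemetry.observe(); p=s["position"]
car=(.567,.133,.06); polys=[box((*p[:2],.06),.05,.09,p[2]-.038),box(car,.196,.108,.042)]
polys+=[box((*R(car,(k*.064,0,0))[:2],.06),.06,.1,.026) for k in(-1,0,1)]
overlay(c,polys,[],180,100,300,210,"a4",5)
c=camera("top"); overlay(c,polys,[],180,140,260,230,"a5",6)
E
```

```text
time_s: 6.68
position: [0.6295, 0.1366, 0.1355]
eef_rot: [-2.153, -2.286, 0.002]
wrist_force: [0.2, -0.1, -1.6]
opening: 0.0104
t 6.67 pos [0.6295 0.1366 0.1355] tilt [-0.002 -0.    -1.   ] jaw 0.06 q6 -0.02 op 0.0104 F [ 0.2 -0.1 -1.6]
TURN wz -0.0 then SHIFT mm [ 0.3  1.7 70.5] rows@45mm 1.6
```

View pics/a4.png

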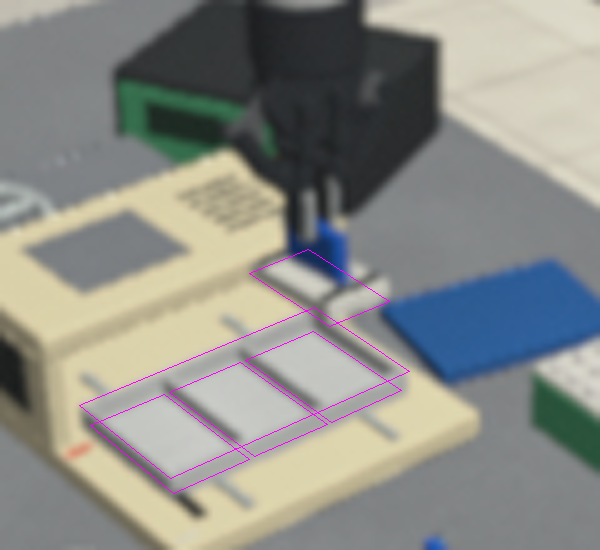

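View pics/a5.png

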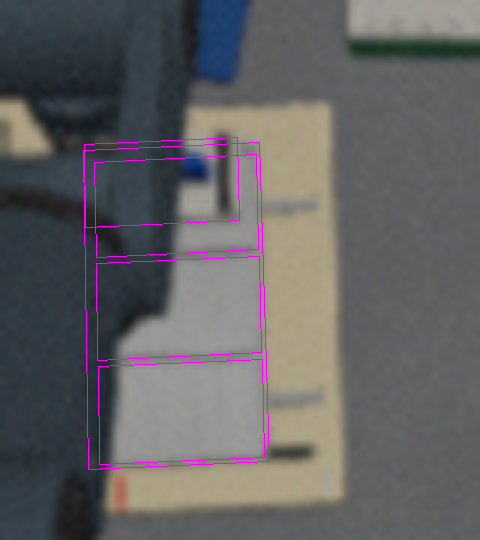

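```bash
python3 -m pendant '[[[0,0.0015,0.03,0,0,0],[0,0,0.025,0,0,0],[0,0,0.013,0,0,0],[0,0,0,0,0,0],[0,0,0,0,0,0]]]';  python3 plan.py .631 .137 .065 .06
python3 - <<'E'
from h import *
c=camera("side"); crop(c,180,120,280,210,"a6",6)
E
```

```text
time_s: 7.4
position: [0.6317, 0.1374, 0.0693]
eef_rot: [-2.155, -2.285, -0.002]
wrist_force: [-1.1, 3.4, 2.9]
opening: 0.0105
t 7.4 pos [0.6317 0.1374 0.0693] tilt [ 0.     0.001 -1.   ] jaw 0.058 q6 -0.02 op 0.0105 F [-1.1  3.4  2.9]
TURN wz -0.002 then SHIFT mm [-0.3 -0.7  4.3] rows@45mm 0.1
a6 6 180 120
```

View pics/a6.png

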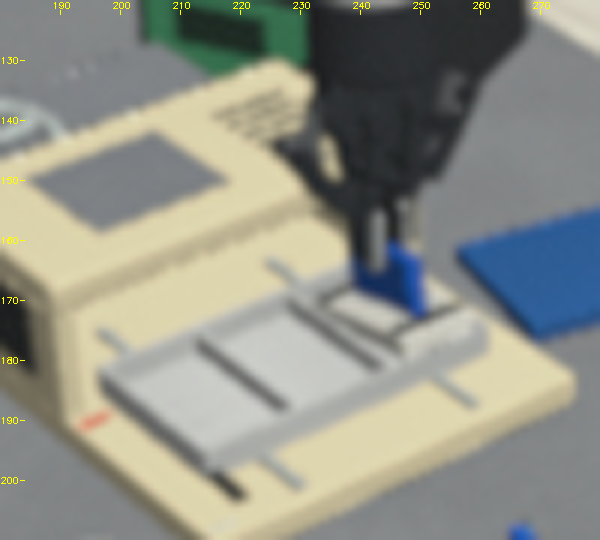

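```bash
python3 -m pendant '[[[0,0,0.0035,0,0,0],[0,0,0,0,0,0]]]';  python3 plan.py .631 .137 .065 .06
```

```text
time_s: 7.7
position: [0.6319, 0.1375, 0.069]
eef_rot: [2.154, 2.286, 0.002]
wrist_force: [-6.7, 2.1, 20.8]
opening: 0.0104
t 7.7 pos [0.6319 0.1375 0.069 ] tilt [ 0.001  0.    -1.   ] jaw 0.059 q6 -0.02 op 0.0104 F [-6.7  2.1 20.8]
TURN wz -0.001 then SHIFT mm [-0.4 -1.   4. ] rows@45mm 0.1
```

```bash
python3 - <<'E'
from ov import *
c=camera("side"); p=telemetry.observe()["position"]
car=(.567,.133,.06)
crop(c,215,140,275,185,"a7",13)
polys=[box(car,.196,.108,.042),box((*R(car,(.064,0,0))[:2],.06),.06,.1,.026),box((*R(car,(.064,0,0))[:2],.06),.05,.09,.04)]
overlay(c,polys,[],215,140,275,185,"a8",13)
E
```

```text
a7 13 215 140
```

View pics/a7.png

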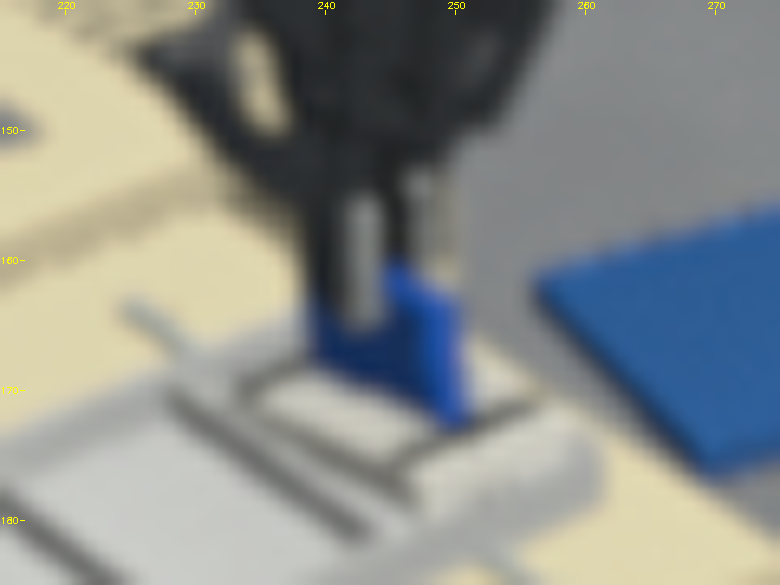

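View pics/a8.png

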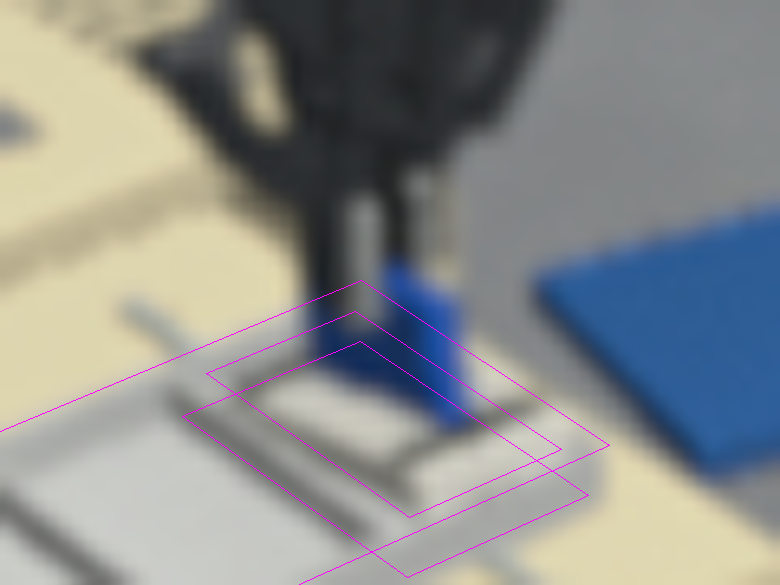

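```bash
python3 -m pendant '[[[0,0,-0.0235,0,0,0],[0,0,-0.03,0,0,0],[0,0,0,0,0,0],[0,0,0,0,0,0]]]';  python3 - <<'E'
from ov import *
c=camera("side"); p=telemetry.observe()["position"]; print(p)
crop(c,205,120,275,185,"a9",9)
q=(*p[:2],.06); b=p[2]-.038
polys=[box(q,.05,.09,b),box(q,.05,.09,b+.014),box(q,.012,.06,b+.05)]
car=(.567,.133,.06)
polys+=[[R(car,(x,y,.042)) for y in(-.05,.05)] for x in(-.034,-.03,.03,.034)]
overlay(c,polys,[],205,120,275,185,"a10",9)
E
```

```text
time_s: 8.25
position: [0.6309, 0.1369, 0.1174]
eef_rot: [-2.154, -2.286, 0.002]
wrist_force: [-0.3, -0.0, -0.9]
opening: 0.0107
[0.63048938 0.13704779 0.11693873]
a9 9 205 120
```

View pics/a9.png

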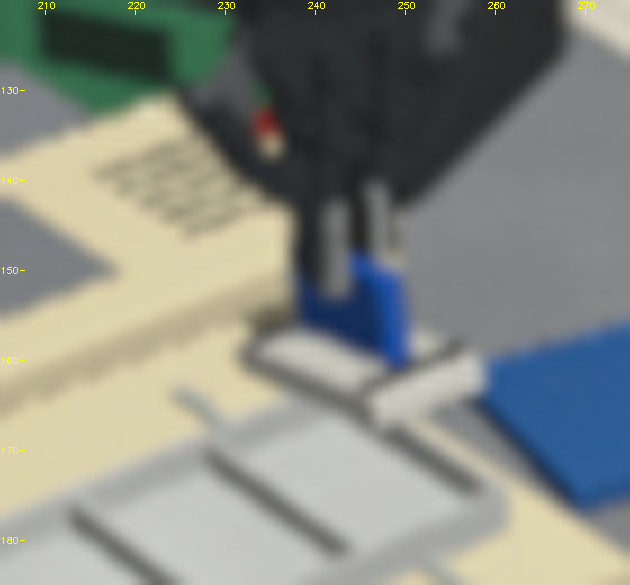

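View pics/a10.png

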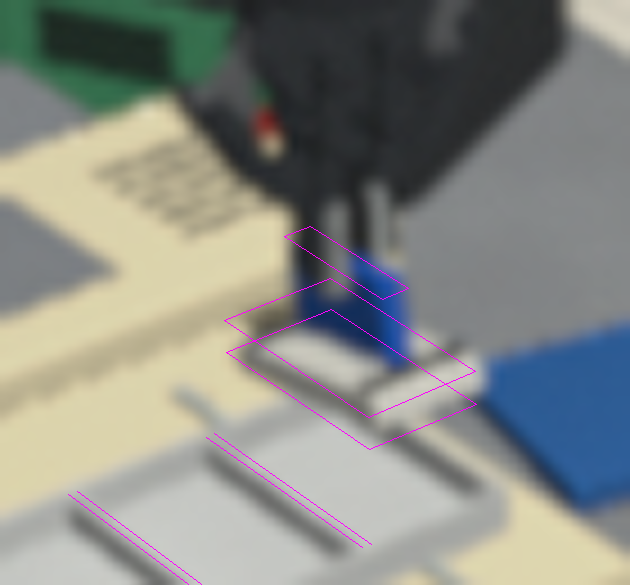

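```bash
python3 - <<'E'
from ov import *
c=camera("side"); t=camera("top"); s=telemetry.observe(); p=s["position"]; print(p)
for dz in(.0,-.017): print(dz,(proj(c,p+[0,0,dz])-(205,120)+.5)*9)
q=(*p[:2],.06)
for dx in(-.006,.006): print("pad y- edge tip",[((proj(c,R(q,(dx,-.011,p[2]+z)))-(205,120)+.5)*9).round(0) for z in(-.017,.0)])
crop(t,185,145,235,205,"b1",10)
b=p[2]-.038
overlay(t,[box(q,.05,.09,b+.014),box(q,.012,.06,b+.05)],[],185,145,235,205,"b2",10)
E
```

```text
[0.63046821 0.13728917 0.11680914]
0.0 [346.53780182 290.67522354]
-0.017 [347.95350598 330.07838307]
pad y- edge tip [array([353., 347.]), array([351., 307.])]
pad y- edge tip [array([378., 336.]), array([377., 297.])]
b1 10 185 145
```

View pics/b2.png

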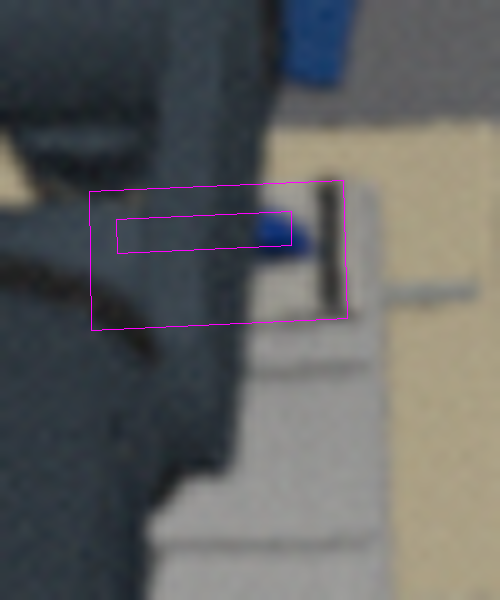

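```bash
python3 - <<'E'
from ov import *
t=camera("top")
crop(t,190,155,240,225,"b3",8)
f=t["frame"].astype(int)
for v in (190,198,206,210): print(v,[int(f[v,u].mean()) for u in range(214,232)], f[v,218:226,0]-f[v,218:226,2])
for v in(198,206,210):
  for u in(222,223,224): print(u,v,at(t,u,v,.042).round(4),at(t,u,v,.022).round(4))
E
```

```text
b3 8 190 155
190 [144, 144, 146, 149, 148, 148, 147, 148, 146, 143, 149, 154, 154, 153, 155, 154, 154, 154] [ -2  -3  -1   0  -1 -11 -31 -39]
198 [145, 145, 145, 143, 135, 134, 138, 136, 139, 141, 147, 154, 155, 151, 156, 154, 156, 155] [ -2  -3  -2  -2  -2  -7 -26 -34]
206 [151, 150, 150, 151, 154, 155, 152, 149, 152, 146, 136, 131, 131, 135, 132, 132, 129, 131] [-2 -3 -4 -1 -2 -1 -3 -3]
210 [148, 151, 152, 151, 154, 153, 153, 153, 151, 144, 141, 149, 154, 157, 155, 155, 156, 155] [ -1   0  -1  -3  -2  -6 -18 -34]
222 198 [0.5388 0.0839 0.042 ] [0.5417 0.0859 0.022 ]
223 198 [0.5389 0.0803 0.042 ] [0.5418 0.0823 0.022 ]
224 198 [0.5389 0.0767 0.042 ] [0.5418 0.0786 0.022 ]
222 206 [0.5097 0.083  0.042 ] [0.5122 0.085  0.022 ]
223 206 [0.5097 0.0794 0.042 ] [0.5122 0.0814 0.022 ]
224 206 [0.5098 0.0758 0.042 ] [0.5123 0.0777 0.022 ]
222 210 [0.4952 0.0826 0.042 ] [0.4975 0.0845 0.022 ]
223 210 [0.4952 0.079  0.042 ] [0.4975 0.0809 0.022 ]
224 210 [0.4953 0.0754 0.042 ] [0.4976 0.0772 0.022 ]
```

View pics/b3.png

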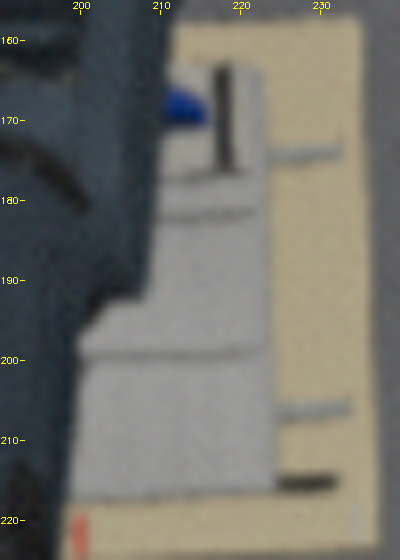

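```bash
python3 - <<'E'
from ov import *
t=camera("top"); car=(.567,.135,.06)
f=t["frame"].astype(int)
for u in(212,216,219): print(u,[(v,int(f[v,u].mean())) for v in list(range(178,186))+list(range(196,203))],[(v,int(f[v,u,0]-f[v,u,2])) for v in range(214,220)])
for x in(-.034,-.03,.03,.034): print(x,proj(t,R(car,(x,-.02,.042))),proj(t,R(car,(x,-.02,.026))))
print(proj(t,R(car,(-.098,-.02,.042))),proj(t,R(car,(-.098,-.02,.022))))
E
```

```text
212 [(178, 136), (179, 146), (180, 144), (181, 130), (182, 120), (183, 135), (184, 144), (185, 147), (196, 152), (197, 152), (198, 145), (199, 124), (200, 138), (201, 151), (202, 153)] [(214, -2), (215, -2), (216, -5), (217, -24), (218, -35), (219, -38)]
216 [(178, 146), (179, 148), (180, 144), (181, 125), (182, 123), (183, 137), (184, 146), (185, 147), (196, 149), (197, 152), (198, 146), (199, 129), (200, 140), (201, 150), (202, 151)] [(214, -2), (215, -3), (216, -9), (217, -30), (218, -38), (219, -39)]
219 [(178, 145), (179, 146), (180, 141), (181, 126), (182, 127), (183, 144), (184, 144), (185, 147), (196, 150), (197, 149), (198, 136), (199, 132), (200, 145), (201, 154), (202, 155)] [(214, -2), (215, 0), (216, -9), (217, -29), (218, -37), (219, -39)]
-0.034 [213.92985492 199.13201447] [214.43542762 199.75565564]
-0.03 [213.9019699  198.03899097] [214.40760833 198.67454486]
0.03 [213.48696268 181.77173799] [213.99354318 182.58318081]
0.034 [213.4595116  180.69572358] [213.96615202 181.51870784]
[214.37977779 216.76787479] [215.00859349 217.30359815]
```

```bash
python3 -m pendant '[[[0.0045,0.0005,0.01,0,0,0],[0,0,0.02,0,0,0],[0,0,0.014,0,0,0],[0,0,0,0,0,0],[0,0,0,0,0,0]]]';  python3 plan.py .631 .141 .065 .06
python3 - <<'E'
from h import *
c=camera("side"); crop(c,205,130,275,190,"b4",9)
c=camera("top"); crop(c,190,155,240,225,"b5",8)
E
```

```text
time_s: 9.12
position: [0.632, 0.1422, 0.0747]
eef_rot: [2.154, 2.287, 0.001]
wrist_force: [-0.2, 0.3, -0.4]
opening: 0.0104
t 9.12 pos [0.632  0.1422 0.0747] tilt [ 0.001  0.    -1.   ] jaw 0.06 q6 -0.01 op 0.0104 F [-0.2  0.3 -0.4]
TURN wz 0.0 then SHIFT mm [-1.2 -1.1  9.7] rows@45mm 0.2
b4 9 205 130
b5 8 190 155
```

View pics/b4.png

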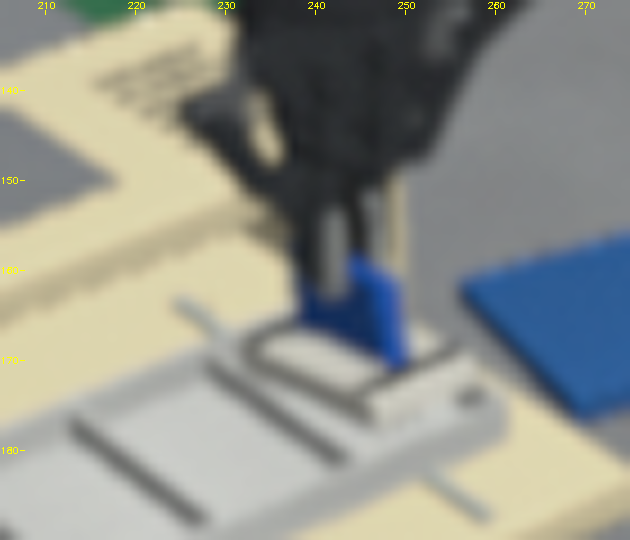

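View pics/b5.png

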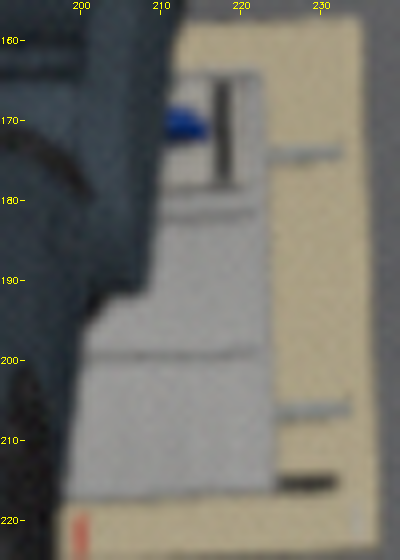

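```bash
python3 -m pendant '[[[-0.002,-0.0035,0.0,0,0,0],[0,0,0.004,0,0,0],[0,0,0,0,0,0]]]';  python3 plan.py .6285 .139 .065 .06;python3 -m pendant '[[[0,0,0.003,0,0,0],[0,0,0,0,0,0]]]';  python3 plan.py .6285 .139 .065 .06
```

```text
time_s: 9.6
position: [0.6281, 0.1399, 0.0703]
eef_rot: [-2.154, -2.287, 0.0]
wrist_force: [0.7, -0.3, -0.3]
opening: 0.0103
t 9.6 pos [0.6281 0.1399 0.0703] tilt [-0.  0. -1.] jaw 0.06 q6 -0.01 op 0.0103 F [ 0.7 -0.3 -0.3]
TURN wz -0.0 then SHIFT mm [-0.9  0.3  5.3] rows@45mm 0.1
time_s: 9.85
position: [0.6287, 0.14, 0.069]
eef_rot: [2.153, 2.287, 0.001]
wrist_force: [-2.2, 0.2, 6.5]
opening: 0.0105
t 9.85 pos [0.6287 0.14   0.069 ] tilt [ 0.001 -0.    -1.   ] jaw 0.06 q6 -0.01 op 0.0105 F [-2.2  0.2  6.5]
TURN wz 0.0 then SHIFT mm [-1.  -0.3  4. ] rows@45mm 0.1
```

```bash
python3 -m pendant '[[[0,0,0,0,0,0],[0,0,0,0,0,0],[0,0,0,0,0,0]]]' 0.4; python3 -m pendant '[[[0,0,-0.02,0,0,0],[0,0,-0.04,0,0,0],[0,0,-0.04,0,0,0],[-0.03,0,0,0,0,0],[-0.05,0,0,0,0,0],[-0.05,0,0,0,0,0],[-0.05,0,0,0,0,0],[-0.05,0,0,0,0,0]]]'; 
python3 - <<'E'
from h import *
c=camera("side"); crop(c,205,130,275,190,"b6",9)
c=camera("top"); crop(c,190,155,240,225,"b7",8)
c=camera("top"); crop(c,225,120,375,250,"b8",5)
E
```

```text
time_s: 10.22
position: [0.6283, 0.1399, 0.0673]
eef_rot: [-2.154, -2.287, 0.0]
wrist_force: [0.6, -0.2, -0.9]
opening: 0.0255
time_s: 11.22
position: [0.6425, -0.0913, 0.1692]
eef_rot: [2.152, 2.286, 0.002]
wrist_force: [1.2, -0.4, 0.4]
opening: 0.0257
b6 9 205 130
b7 8 190 155
b8 5 225 120
```

View pics/b6.png

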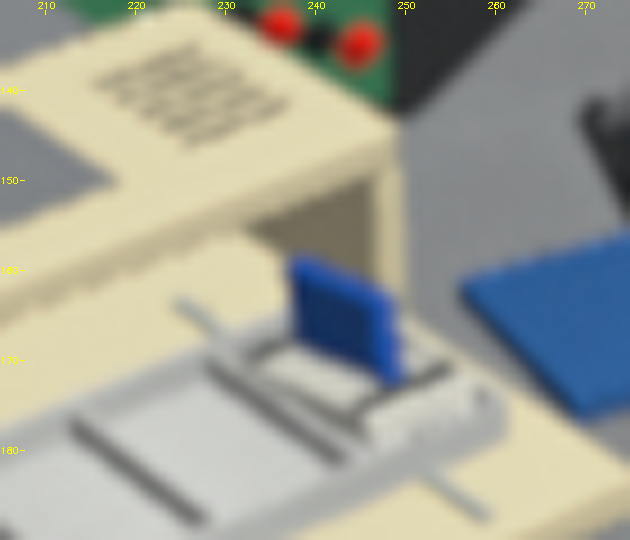

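View pics/b7.png

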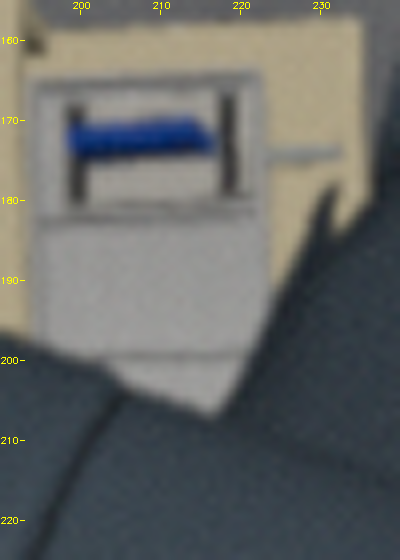

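View pics/b8.png

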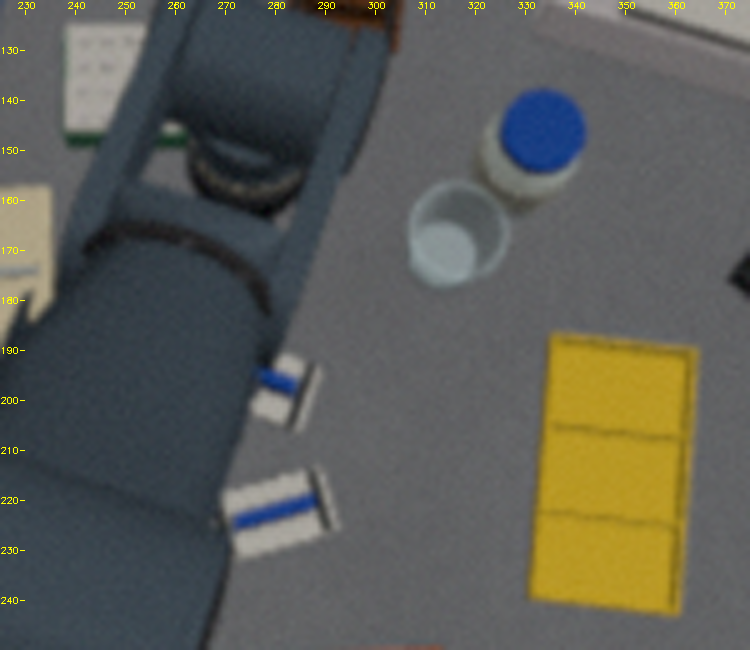

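```bash
python3 - <<'E'
from ov import *
t=camera("top")
# A placed: stripes centres; plate edges
print("A placed",at(t,208.75,173.7,.04))
f=t["frame"].astype(int)
for u in(203,212): print([(v,int(f[v,u].mean())) for v in range(160,186)])
E
python3 plan.py .5548 -.1127 .15 -.313
```

```text
A placed [0.62836839 0.13548728 0.04      ]
[(160, 156), (161, 155), (162, 158), (163, 156), (164, 141), (165, 113), (166, 129), (167, 148), (168, 150), (169, 147), (170, 116), (171, 82), (172, 64), (173, 36), (174, 50), (175, 97), (176, 137), (177, 151), (178, 150), (179, 145), (180, 129), (181, 127), (182, 116), (183, 133), (184, 145), (185, 149)]
[(160, 154), (161, 157), (162, 154), (163, 153), (164, 124), (165, 108), (166, 123), (167, 141), (168, 146), (169, 122), (170, 87), (171, 65), (172, 51), (173, 37), (174, 81), (175, 133), (176, 151), (177, 149), (178, 152), (179, 147), (180, 128), (181, 121), (182, 121), (183, 137), (184, 147), (185, 149)]
t 11.43 pos [ 0.6423 -0.0908  0.1686] tilt [ 0.001  0.    -1.   ] jaw 0.058 q6 -0.37 op 0.0256 F [0.7 0.7 0.6]
TURN wz 0.371 then SHIFT mm [-47.8 -76.5  18.5] rows@45mm 2.0
```

```bash
python3 plan.py .555 -.114 .09 -.313; python3 -m pendant '[[[0,0,0,0,0,0.1855],[0,0,0,0,0,0.1855],[-0.024,-0.038,0.01,0,0,0],[-0.024,-0.038,0.02,0,0,0],[0,0,0.03,0,0,0],[0,0,0.02,0,0,0],[0,0,0,0,0,0],[0,0,0,0,0,0]]]' 0.0; python3 plan.py .555 -.114 .038 -.313
python3 - <<'E'
from h import *
c=camera("side"); crop(c,220,150,320,250,"c1",6)
E
```

```text
t 11.43 pos [ 0.6423 -0.0908  0.1686] tilt [ 0.001  0.    -1.   ] jaw 0.058 q6 -0.37 op 0.0256 F [0.7 0.7 0.6]
TURN wz 0.371 then SHIFT mm [-49.  -76.   78.5] rows@45mm 2.7
time_s: 12.42
position: [0.5558, -0.1113, 0.0885]
eef_rot: [2.536, 1.852, 0.001]
wrist_force: [0.4, -0.3, 0.2]
opening: 0.0427
t 12.43 pos [ 0.5558 -0.1113  0.0885] tilt [ 0.001 -0.    -1.   ] jaw -0.31 q6 -0.09 op 0.0427 F [ 0.4 -0.3  0.2]
TURN wz 0.003 then SHIFT mm [-2.8 -0.1 50.5] rows@45mm 1.1
c1 6 220 150
```

View pics/c1.png

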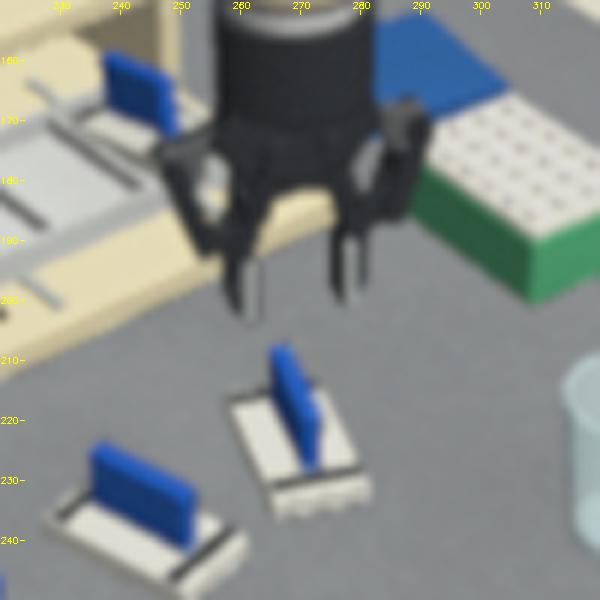

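```bash
python3 -m pendant '[[[-0.0025,0,0.025,0,0,0],[0,0,0.026,0,0,0],[0,0,0,0,0,0],[0,0,0,0,0,0]]]'; python3 -m pendant '[[[0,0,0,0,0,0],[0,0,0,0,0,0],[0,0,0,0,0,0],[0,0,0,0,0,0]]]' 1 60;  python3 plan.py .555 -.114 .038 -.313
python3 -m pendant '[[[0,0,-0.02,0,0,0],[0,0,-0.03,0,0,0],[0,0,-0.03,0,0,0],[0,0,-0.02,0,0,0],[0,0,0,0,0,0]]]';  python3 plan.py .566 .139 .138 .06
python3 - <<'E'
from ov import *
c=camera("side"); t=camera("top");p=telemetry.observe()["position"]
q=(*p[:2],-.313); b=p[2]-.038
po=[box(q,.05,.09,b),box(q,.05,.09,b+.014),box(q,.012,.06,b+.05)]
overlay(c,po,[],220,130,320,230,"c2",6)
E
```

```text
time_s: 12.98
position: [0.5552, -0.1146, 0.0377]
eef_rot: [2.537, 1.85, 0.002]
wrist_force: [0.7, 0.3, 0.1]
opening: 0.0429
time_s: 13.48
position: [0.5551, -0.1147, 0.0378]
eef_rot: [2.537, 1.849, 0.002]
wrist_force: [-0.7, 0.3, 5.9]
opening: 0.0101
t 13.47 pos [ 0.5551 -0.1147  0.0378] tilt [ 0.002 -0.001 -1.   ] jaw -0.311 q6 -0.09 op 0.0101 F [-0.7  0.3  5.9]
TURN wz 0.002 then SHIFT mm [ 0.6 -0.4 -0.2] rows@45mm 0.0
time_s: 14.1
position: [0.5552, -0.1148, 0.138]
eef_rot: [2.536, 1.849, 0.003]
wrist_force: [-0.0, 0.1, -0.4]
opening: 0.0101
t 14.1 pos [ 0.5552 -0.1148  0.138 ] tilt [ 0.003 -0.001 -1.   ] jaw -0.311 q6 -0.09 op 0.0101 F [-0.   0.1 -0.4]
TURN wz -0.371 then SHIFT mm [252.7  26.   -0.3] rows@45mm 5.6
```

View pics/c2.png

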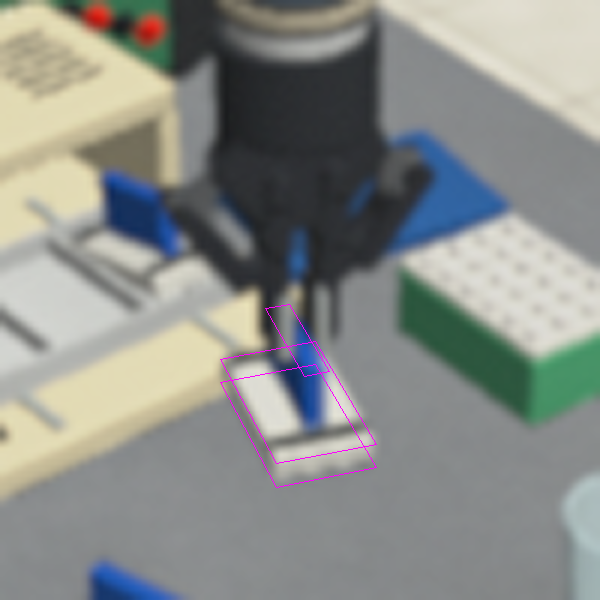

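```bash
python3 plan.py .5665 .137 .138 .06; python3 -m pendant '[[[0,0,0,0,0,-0.1855],[0,0,0,0,0,-0.1855],[0.042,0.0043,0,0,0,0],[0.042,0.0043,0,0,0,0],[0.042,0.0043,0,0,0,0],[0.042,0.0043,0,0,0,0],[0.042,0.0043,0,0,0,0],[0.0407,0.0043,0,0,0,0]]]'; python3 -m pendant '[[[0,0,0,0,0,0],[0,0,0,0,0,0],[0,0,0,0,0,0]]]'; python3 plan.py .5665 .137 .067 .06
```

```text
t 14.2 pos [ 0.5537 -0.1143  0.136 ] tilt [-0.001  0.    -1.   ] jaw -0.311 q6 -0.09 op 0.0095 F [-0.4 -0.6 -2.3]
TURN wz -0.371 then SHIFT mm [250.   27.8  -1.9] rows@45mm 5.6
time_s: 15.2
position: [0.5642, 0.1374, 0.135]
eef_rot: [2.151, 2.289, -0.007]
wrist_force: [1.0, -17.4, 12.4]
opening: 0.0098
time_s: 15.58
position: [0.5647, 0.1362, 0.1359]
eef_rot: [-2.155, -2.284, 0.001]
wrist_force: [0.6, -0.4, -0.4]
opening: 0.0097
t 15.57 pos [0.5647 0.1362 0.1359] tilt [-0.001  0.    -1.   ] jaw 0.058 q6 -0.01 op 0.0097 F [ 0.6 -0.4 -0.4]
TURN wz -0.002 then SHIFT mm [ 0.7  2.  68.9] rows@45mm 1.5
```

```bash
python3 -m pendant '[[[-0.012,0.0015,0,0,0,0],[0,0,0,0,0,0],[0,0,0,0,0,0]]]'; python3 plan.py .5665 .131 .067 .06
python3 - <<'E'
from ov import *
c=camera("side"); t=camera("top");p=telemetry.observe()["position"]
q=(*p[:2],.06); b=p[2]-.038
po=[box(q,.05,.09,b),box(q,.05,.09,b+.014),box(q,.012,.06,b+.05)]
overlay(c,po,[],190,110,270,200,"c3",7)
overlay(t,po,[],190,150,250,225,"c4",8)
E
```

```text
time_s: 15.95
position: [0.5673, 0.1248, 0.1366]
eef_rot: [-2.155, -2.286, -0.0]
wrist_force: [-0.1, -0.3, -2.4]
opening: 0.01
t 15.95 pos [0.5673 0.1248 0.1366] tilt [ 0.  0. -1.] jaw 0.059 q6 -0.03 op 0.01 F [-0.1 -0.3 -2.4]
TURN wz -0.001 then SHIFT mm [ 6.2 -0.5 69.6] rows@45mm 1.6
```

View pics/c3.png

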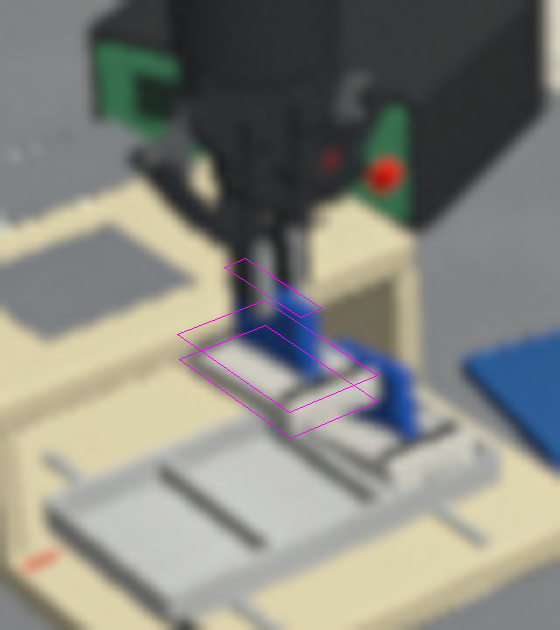

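View pics/c4.png

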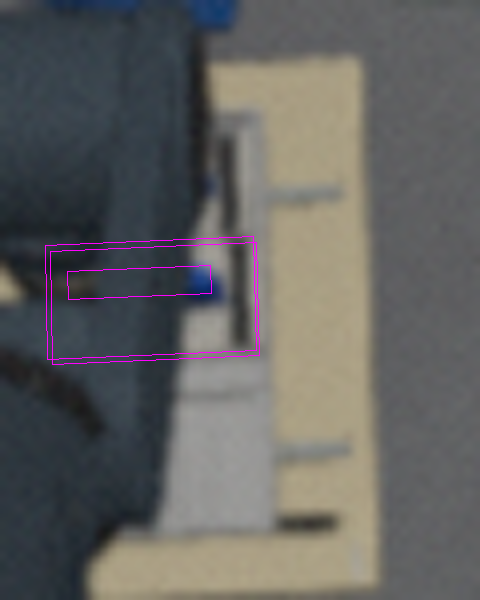

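```bash
python3 -m pendant '[[[0,0,0.025,0,0,0],[0,0,0.022,0,0,0],[0,0,0,0,0,0],[0.007,-0.0005,0,0,0,0],[0.0065,0,0,0,0,0],[0,0,0,0,0,0],[0,0,0,0,0,0]]]'; python3 plan.py .5665 .1385 .067 .06
python3 - <<'E'
from h import *
c=camera("side"); crop(c,190,120,270,200,"c5",7)
c=camera("top"); crop(c,190,155,240,225,"c6",8)
E
```

```text
time_s: 16.92
position: [0.5661, 0.1391, 0.09]
eef_rot: [2.153, 2.287, 0.001]
wrist_force: [0.5, 0.1, -1.8]
opening: 0.01
t 16.93 pos [0.5661 0.1391 0.09  ] tilt [ 0.001 -0.    -1.   ] jaw 0.061 q6 -0.01 op 0.01 F [ 0.5  0.1 -1.8]
TURN wz 0.001 then SHIFT mm [-0.6  0.3 23. ] rows@45mm 0.5
c5 7 190 120
c6 8 190 155
```

View pics/c5.png

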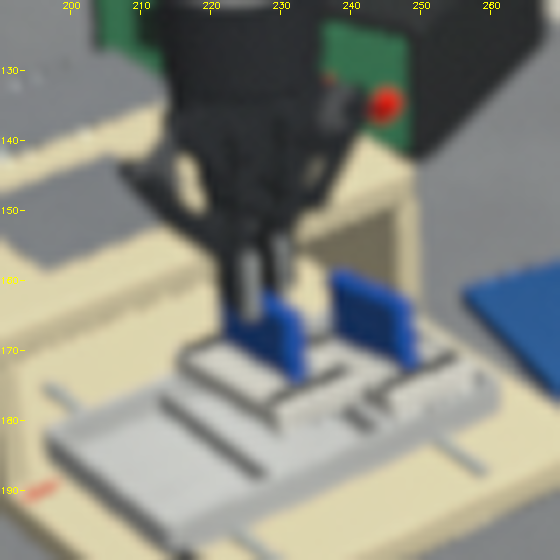

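View pics/c6.png

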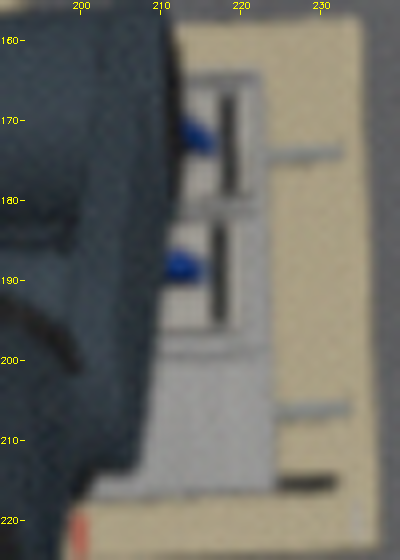

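```bash
python3 -m pendant '[[[0,-0.001,0.012,0,0,0],[0,0,0.007,0,0,0],[0,0,0.002,0,0,0],[0,0,0,0,0,0]]]'; python3 plan.py .5665 .1385 .067 .06
```

```text
time_s: 17.52
position: [0.5647, 0.1387, 0.0683]
eef_rot: [-2.154, -2.286, 0.001]
wrist_force: [-0.1, -0.7, -0.6]
opening: 0.0097
t 17.52 pos [0.5647 0.1387 0.0683] tilt [-0.001  0.    -1.   ] jaw 0.06 q6 -0.01 op 0.0097 F [-0.1 -0.7 -0.6]
TURN wz -0.0 then SHIFT mm [-0.3  1.8  1.3] rows@45mm 0.0
```

```bash
python3 -m pendant '[[[0,0,0.002,0,0,0],[0,0,0,0,0,0]]]'; python3 -m pendant '[[[0,0,0,0,0,0],[0,0,0,0,0,0],[0,0,0,0,0,0]]]' 0.4; python3 -m pendant '[[[0,0,-0.02,0,0,0],[0,0,-0.04,0,0,0],[0,0,-0.04,0,0,0],[-0.03,0,0,0,0,0],[-0.05,0,0,0,0,0],[-0.05,0,0,0,0,0],[-0.05,0,0,0,0,0],[-0.05,0,0,0,0,0]]]'; 
python3 - <<'E'
from h import *
c=camera("side"); crop(c,190,130,270,200,"c7",8)
c=camera("top"); crop(c,190,155,240,225,"c8",8)
crop(c,225,120,375,250,"c9",5)
E
python3 plan.py .4544 -.128 .09 .297
```

```text
time_s: 17.77
position: [0.565, 0.1383, 0.0675]
eef_rot: [2.153, 2.287, -0.001]
wrist_force: [-2.2, -2.5, 6.4]
opening: 0.0098
time_s: 18.15
position: [0.565, 0.139, 0.0664]
eef_rot: [-2.154, -2.287, -0.0]
wrist_force: [-0.3, 0.5, 0.6]
opening: 0.0257
time_s: 19.15
position: [0.5787, -0.0922, 0.1664]
eef_rot: [2.154, 2.287, 0.0]
wrist_force: [0.7, -0.1, -0.2]
opening: 0.0255
c7 8 190 130
c8 8 190 155
c9 5 225 120
t 19.25 pos [ 0.5799 -0.096   0.1666] tilt [ 0.002 -0.002 -1.   ] jaw 0.055 q6 -0.41 op 0.0257 F [ 0.5  0.3 -0.2]
TURN wz -0.242 then SHIFT mm [   6.3 -129.5   76.4] rows@45mm 3.3
```

View pics/c7.png

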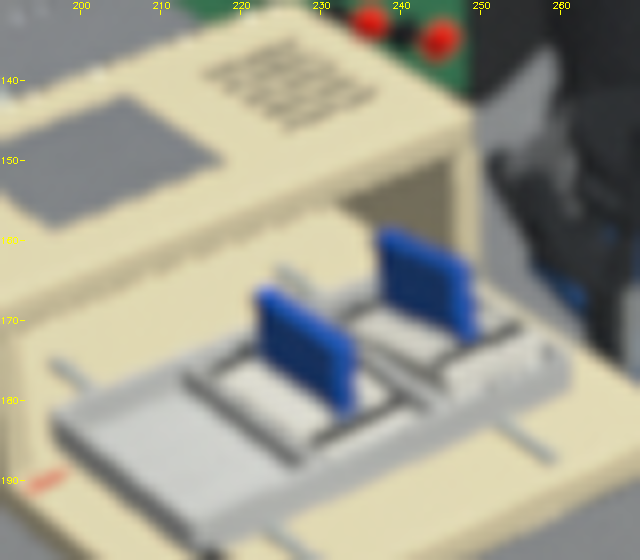

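View pics/c9.png

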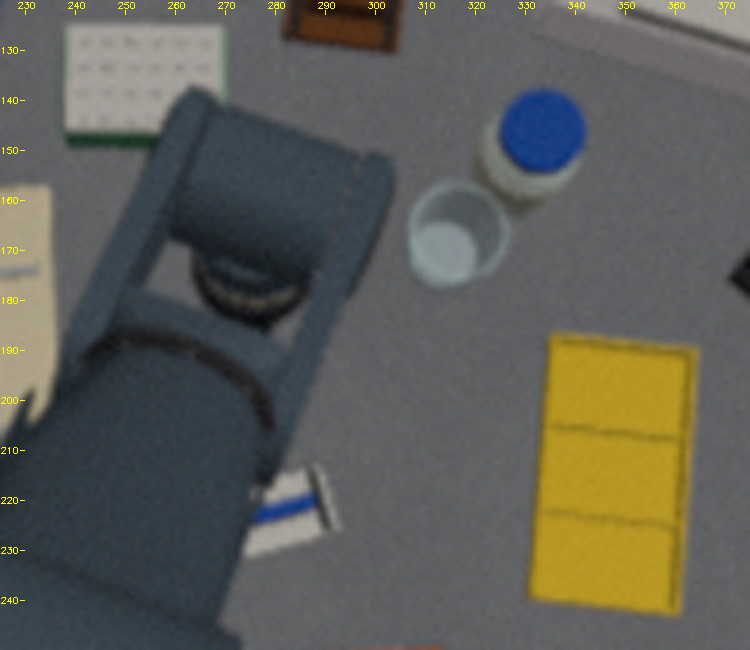

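View pics/c8.png

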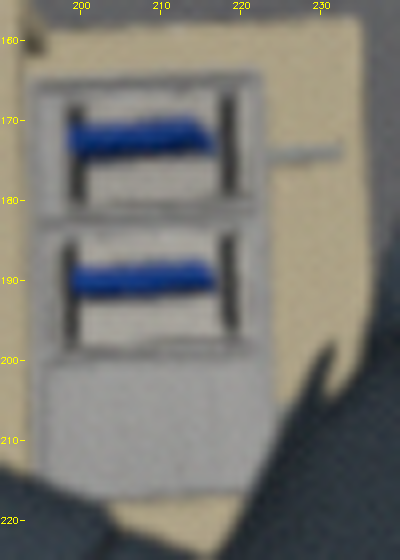

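```bash
python3 plan.py .629 .136 .12 .06; python3 -m pendant '[[[0.047,0.007,0,0,0,0],[0.047,0.007,0,0,0,0],[0.047,0.007,0,0,0,0],[0.047,0.007,0,0,0,0],[0.0455,0.0075,0,0,0,0],[0,0,0.026,0,0,0],[0,0,0,0,0,0],[0,0,0,0,0,0]]]'; python3 plan.py .629 .136 .07 .06
python3 - <<'E'
from h import *
c=camera("side"); crop(c,200,110,280,190,"d1",7)
E
```

```text
t 19.25 pos [ 0.5799 -0.096   0.1666] tilt [ 0.002 -0.002 -1.   ] jaw 0.055 q6 -0.41 op 0.0257 F [ 0.5  0.3 -0.2]
TURN wz -0.005 then SHIFT mm [228.7  62.9  46.1] rows@45mm 5.4
time_s: 20.25
position: [0.6002, 0.1444, 0.1408]
eef_rot: [-2.154, -2.287, -0.0]
wrist_force: [1.1, 0.1, -0.6]
opening: 0.0254
t 20.25 pos [0.6002 0.1444 0.1408] tilt [-0.  0. -1.] jaw 0.06 q6 -0.0 op 0.0254 F [ 1.1  0.1 -0.6]
TURN wz -0.0 then SHIFT mm [-10.1  28.3  70.8] rows@45mm 1.7
d1 7 200 110
```

View pics/d1.png

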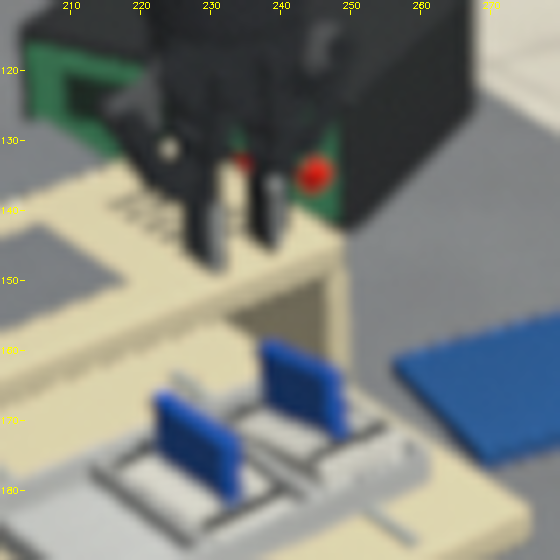

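```bash
python3 -m pendant '[[[-0.010,0.028,0,0,0,0],[0,0,0.025,0,0,0],[0,0,0,0,0,0],[0,0,0,0,0,0]]]'; python3 plan.py .629 .136 .07 .06
python3 - <<'E'
from h import *
c=camera("side"); crop(c,200,110,280,190,"d2",7)
E
```

```text
time_s: 20.8
position: [0.629, 0.1358, 0.1164]
eef_rot: [2.154, 2.286, 0.001]
wrist_force: [0.0, 1.5, 0.9]
opening: 0.0258
t 20.8 pos [0.629  0.1358 0.1164] tilt [ 0.001  0.    -1.   ] jaw 0.059 q6 -0.02 op 0.0258 F [0.  1.5 0.9]
TURN wz -0.001 then SHIFT mm [ 0.2  0.  46.4] rows@45mm 1.0
d2 7 200 110
```

View pics/d2.png

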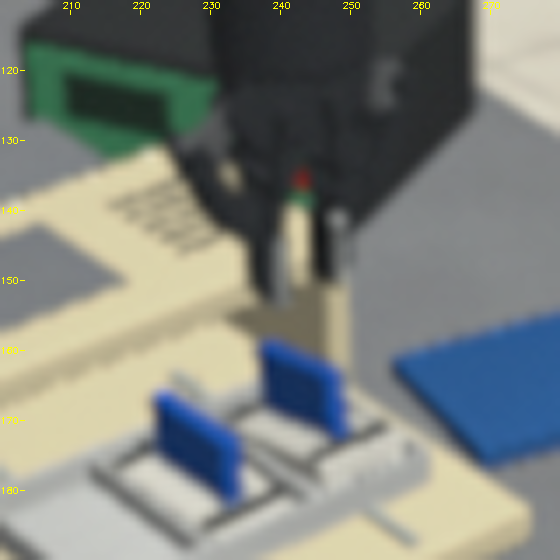

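```bash
python3 -m pendant '[[[0,0,0.023,0,0,0],[0,0,0.022,0,0,0],[0,0,0,0,0,0],[0,0,0,0,0,0]]]'; python3 plan.py .629 .136 .07 .06; python3 -m pendant '[[[0,0,0,0,0,0],[0,0,0,0,0,0],[0,0,0,0,0,0],[0,0,0,0,0,0],[0,0,-0.010,0,0,0],[0.005,0.001,0,0,0,0],[0,0,0,0,0,0],[0,0,0,0,0,0]]]' 1 60;  python3 plan.py .629 .141 .065 .06
python3 - <<'E'
from h import *
c=camera("side"); crop(c,200,110,280,190,"d3",7)
c=camera("top"); crop(c,190,155,240,225,"d4",8)
E
```

```text
time_s: 21.35
position: [0.6295, 0.1362, 0.0718]
eef_rot: [2.153, 2.286, 0.002]
wrist_force: [-1.0, -0.1, -0.2]
opening: 0.0258
t 21.35 pos [0.6295 0.1362 0.0718] tilt [ 0.002  0.    -1.   ] jaw 0.06 q6 -0.02 op 0.0258 F [-1.  -0.1 -0.2]
TURN wz 0.0 then SHIFT mm [-0.2 -0.6  1.8] rows@45mm 0.0
time_s: 22.35
position: [0.6289, 0.1413, 0.08]
eef_rot: [-2.153, -2.287, 0.001]
wrist_force: [-0.4, 0.2, -0.9]
opening: 0.0099
t 22.35 pos [0.6289 0.1413 0.08  ] tilt [-0.001 -0.    -1.   ] jaw 0.06 q6 -0.01 op 0.0099 F [-0.4  0.2 -0.9]
TURN wz 0.0 then SHIFT mm [-0.3  0.1 15. ] rows@45mm 0.3
d3 7 200 110
d4 8 190 155
```

View pics/d3.png

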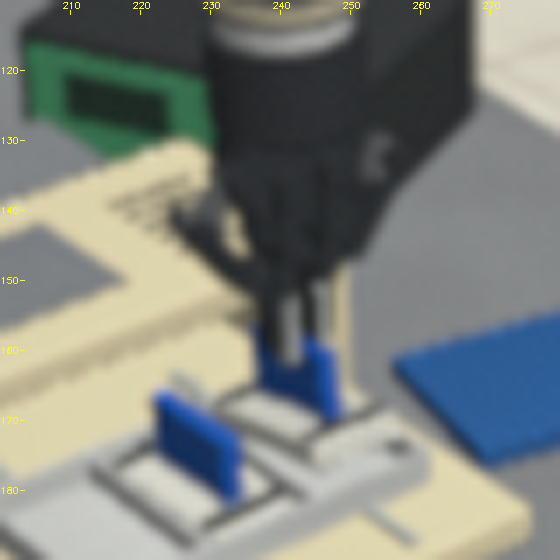

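View pics/d4.png

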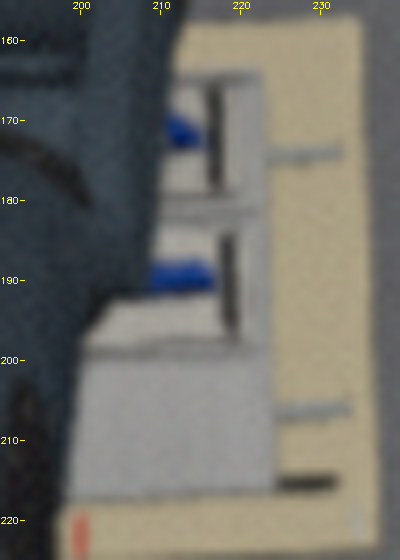

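```bash
python3 -m pendant '[[[-0.002,0,0.008,0,0,0],[0,0,0.004,0,0,0],[0,0,0,0,0,0]]]'; python3 plan.py .629 .139 .065 .06;python3 -m pendant '[[[0,0,0.003,0,0,0],[0,0,0,0,0,0]]]';python3 plan.py .629 .139 .065 .06
python3 - <<'E'
from h import *
c=camera("side"); crop(c,200,110,280,190,"d5",7)
E
```

```text
time_s: 22.82
position: [0.6302, 0.1376, 0.0705]
eef_rot: [2.152, 2.286, -0.001]
wrist_force: [-2.6, -3.8, 12.7]
opening: 0.0097
t 22.82 pos [0.6302 0.1376 0.0705] tilt [ 0.001 -0.002 -1.   ] jaw 0.06 q6 -0.02 op 0.0097 F [-2.6 -3.8 12.7]
TURN wz 0.0 then SHIFT mm [ 1.5 -1.1  5.5] rows@45mm 0.1
time_s: 23.08
position: [0.6306, 0.1366, 0.0689]
eef_rot: [2.15, 2.285, -0.002]
wrist_force: [-4.4, -7.8, 18.9]
opening: 0.0101
t 23.07 pos [0.6306 0.1366 0.0689] tilt [ 0.002 -0.004 -1.   ] jaw 0.061 q6 -0.02 op 0.0101 F [-4.4 -7.8 18.9]
TURN wz 0.001 then SHIFT mm [ 2.5 -1.5  3.9] rows@45mm 0.1
d5 7 200 110
```

View pics/d5.png

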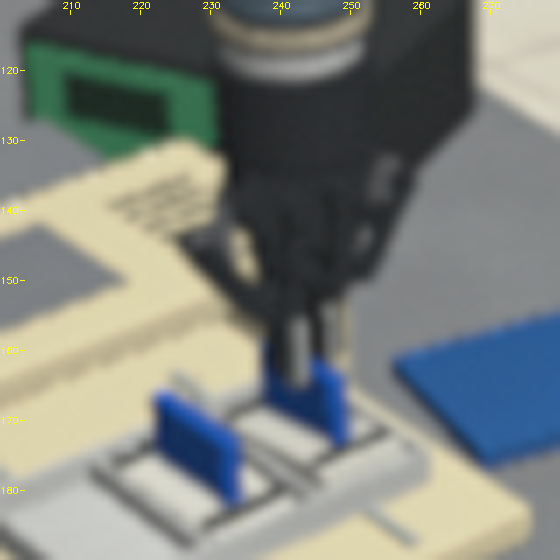

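```bash
python3 -m pendant '[[[0,0,0,0,0,0],[0,0,0,0,0,0],[0,0,0,0,0,0]]]' 0.4; python3 -m pendant '[[[0,0,-0.02,0,0,0],[0,0,-0.04,0,0,0],[0,0,-0.04,0,0,0],[-0.03,0,0,0,0,0],[-0.05,0,0,0,0,0],[-0.05,0,0,0,0,0],[0,0,0,0,0,0],[0,0,0,0,0,0]]]'; 
python3 - <<'E'
from h import *
c=camera("side"); crop(c,190,130,270,200,"d6",8)
c=camera("top"); crop(c,190,155,240,225,"d7",8)
E
python3 plan.py .4544 -.128 .09 .297
```

```text
time_s: 23.5
position: [0.6291, 0.1393, 0.0647]
eef_rot: [-2.153, -2.287, 0.001]
wrist_force: [0.3, 0.2, -0.6]
opening: 0.0251
time_s: 24.5
position: [0.6374, 0.0096, 0.1663]
eef_rot: [2.154, 2.286, 0.001]
wrist_force: [0.4, 0.3, 0.4]
opening: 0.0255
d6 8 190 130
d7 8 190 155
t 24.6 pos [0.6372 0.0107 0.1659] tilt [ 0.  0. -1.] jaw 0.061 q6 -0.22 op 0.0255 F [-0.4  0.  -0.3]
TURN wz -0.236 then SHIFT mm [ -79.1 -215.4   75.8] rows@45mm 5.4
```

View pics/d6.png

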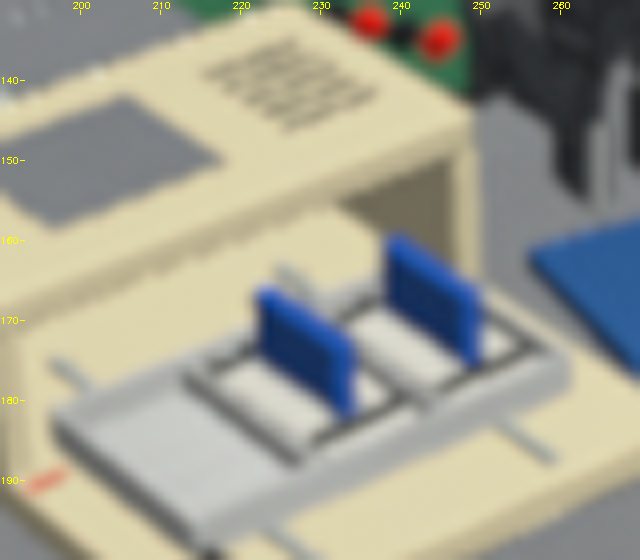

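View pics/d7.png

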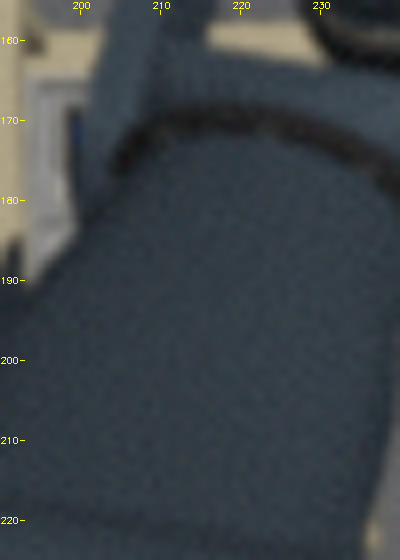

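```bash
python3 -m pendant '[[[0,0,0,0,0,-0.118],[0,0,0,0,0,-0.118],[-0.020,-0.0538,0,0,0,0],[-0.020,-0.0538,0,0,0,0],[-0.020,-0.0538,0,0,0,0],[-0.0191,-0.054,0,0,0,0],[0,0,0,0,0,0],[0,0,0,0,0,0]]]' 0; python3 plan.py .4544 -.128 .09 .297
python3 - <<'E'
from h import *
c=camera("side"); crop(c,200,170,300,270,"e1",6)
E
```

```text
time_s: 25.6
position: [0.4555, -0.1286, 0.166]
eef_rot: [1.868, 2.524, 0.001]
wrist_force: [0.6, 0.2, -0.4]
opening: 0.0425
t 25.6 pos [ 0.4555 -0.1286  0.166 ] tilt [ 0.002 -0.    -1.   ] jaw 0.297 q6 -0.81 op 0.0425 F [ 0.6  0.2 -0.4]
TURN wz -0.0 then SHIFT mm [ 1. -1. 76.] rows@45mm 1.7
e1 6 200 170
```

View pics/e1.png

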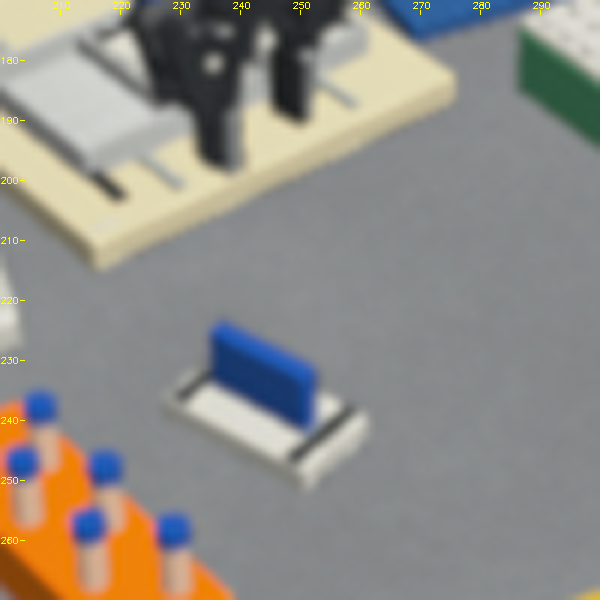

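```bash
python3 -m pendant '[[[0,0,0.04,0,0,0],[0,0,0.04,0,0,0],[0.001,-0.001,0.03,0,0,0],[0,0,0.018,0,0,0],[0,0,0,0,0,0],[0,0,0,0,0,0]]]';python3 plan.py .4544 -.128 .038 .297; python3 -m pendant '[[[0,0,0,0,0,0],[0,0,0,0,0,0],[0,0,0,0,0,0],[0,0,0,0,0,0]]]' 1 60
python3 -m pendant '[[[0,0,-0.02,0,0,0],[0,0,-0.03,0,0,0],[0,0,-0.03,0,0,0],[0,0,-0.03,0,0,0],[0,0,0,0,0,0],[0,0,0,0,0,0]]]';  python3 plan.py .5025 .120 .148 .06
```

```text
time_s: 26.4
position: [0.4543, -0.128, 0.0378]
eef_rot: [1.867, 2.525, 0.0]
wrist_force: [-0.1, -1.1, 0.6]
opening: 0.0428
t 26.4 pos [ 0.4543 -0.128   0.0378] tilt [ 0.001 -0.001 -1.   ] jaw 0.298 q6 -0.81 op 0.0428 F [-0.1 -1.1  0.6]
TURN wz 0.001 then SHIFT mm [-0.   0.1 -0.2] rows@45mm 0.0
time_s: 26.9
position: [0.454, -0.1287, 0.0383]
eef_rot: [1.869, 2.522, 0.001]
wrist_force: [1.6, 1.4, 6.2]
opening: 0.01
time_s: 27.65
position: [0.4522, -0.1281, 0.1468]
eef_rot: [-1.869, -2.523, 0.001]
wrist_force: [-0.4, -0.2, -1.3]
opening: 0.0099
t 27.65 pos [ 0.4522 -0.1281  0.1468] tilt [-0.002  0.001 -1.   ] jaw 0.296 q6 -0.81 op 0.0099 F [-0.4 -0.2 -1.3]
TURN wz 0.236 then SHIFT mm [244.6  65.   -1.1] rows@45mm 5.6
```

```bash
python3 -m pendant '[[[0,0,0,0,0,0.118],[0,0,0,0,0,0.118],[0.0405,0.0108,0,0,0,0],[0.0405,0.0108,0,0,0,0],[0.0405,0.0108,0,0,0,0],[0.0405,0.0108,0,0,0,0],[0.0405,0.0108,0,0,0,0],[0.0405,0.0108,0,0,0,0]]]'; python3 -m pendant '[[[0,0,0.03,0,0,0],[0,0,0.025,0,0,0],[0,0,0,0,0,0],[0,0,0,0,0,0]]]'; python3 plan.py .5017 .133 .067 .06
python3 - <<'E'
from h import *
c=camera("side"); crop(c,190,130,270,200,"e2",8)
c=camera("top"); crop(c,190,155,240,225,"e3",8)
E
```

```text
time_s: 28.65
position: [0.5022, 0.1193, 0.1456]
eef_rot: [-2.152, -2.285, 0.004]
wrist_force: [0.1, -0.8, -0.4]
opening: 0.0099
time_s: 29.15
position: [0.503, 0.1179, 0.0921]
eef_rot: [-2.154, -2.286, 0.001]
wrist_force: [-0.2, -0.4, -1.1]
opening: 0.0101
t 29.15 pos [0.503  0.1179 0.0921] tilt [-0.001 -0.    -1.   ] jaw 0.06 q6 -0.05 op 0.0101 F [-0.2 -0.4 -1.1]
TURN wz -0.0 then SHIFT mm [15.2 -0.4 25.1] rows@45mm 0.7
e2 8 190 130
e3 8 190 155
```

View pics/e2.png

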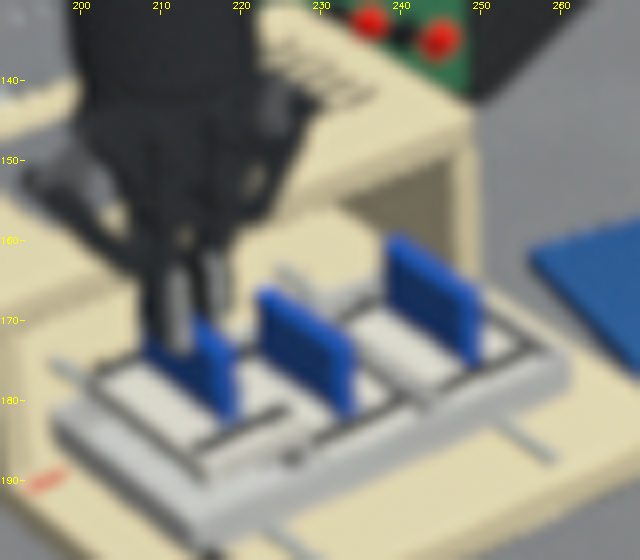

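View pics/e3.png

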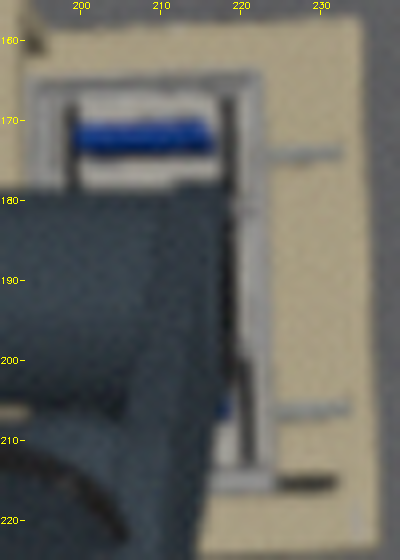

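```bash
python3 - <<'E'
from ov import *
c=camera("side"); t=camera("top");p=telemetry.observe()["position"]
q=(*p[:2],.06); b=p[2]-.038
po=[box(q,.05,.09,b),box(q,.05,.09,b+.014),box(q,.012,.06,b+.05)]
overlay(c,po,[],190,130,270,200,"e4",8)
overlay(t,po,[],190,150,250,225,"e5",8)
print(proj(t,R(q,(0,-.036,b+.014))),at(t,220.6,206.7,b+.014),p)
E
```

```text
[221.53751725 206.07249817] [0.50370981 0.08519911 0.06931773] [0.50383121 0.11789202 0.09331773]
```

View pics/e4.png

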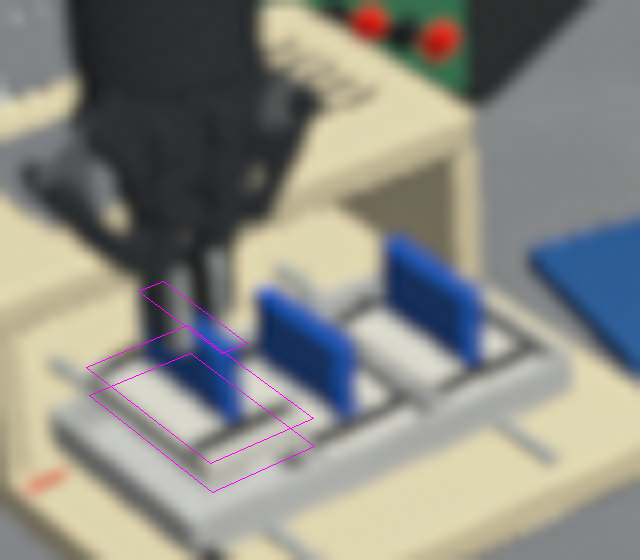

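View pics/e5.png

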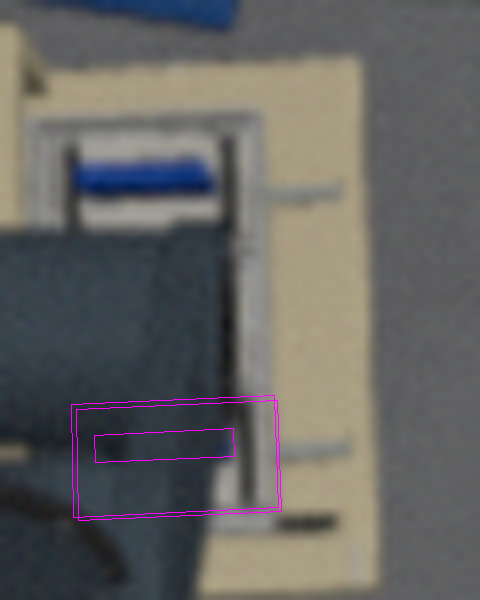

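```bash
python3 -m pendant '[[[0.008,-0.0005,0.005,0,0,0],[0,0,0,0,0,0],[0,0,0,0,0,0]]]'; python3 plan.py .5017 .127 .067 .06
python3 - <<'E'
from h import *
c=camera("side"); crop(c,190,130,270,200,"e6",8)
c=camera("top"); crop(c,190,155,240,225,"e7",8)
E
```

```text
time_s: 29.72
position: [0.5022, 0.1262, 0.0875]
eef_rot: [2.153, 2.288, -0.0]
wrist_force: [0.3, -0.4, -2.0]
opening: 0.0098
t 29.73 pos [0.5022 0.1262 0.0875] tilt [-0. -0. -1.] jaw 0.06 q6 -0.03 op 0.0098 F [ 0.3 -0.4 -2. ]
TURN wz 0.0 then SHIFT mm [ 0.8 -0.4 20.5] rows@45mm 0.5
e6 8 190 130
e7 8 190 155
```

View pics/e6.png

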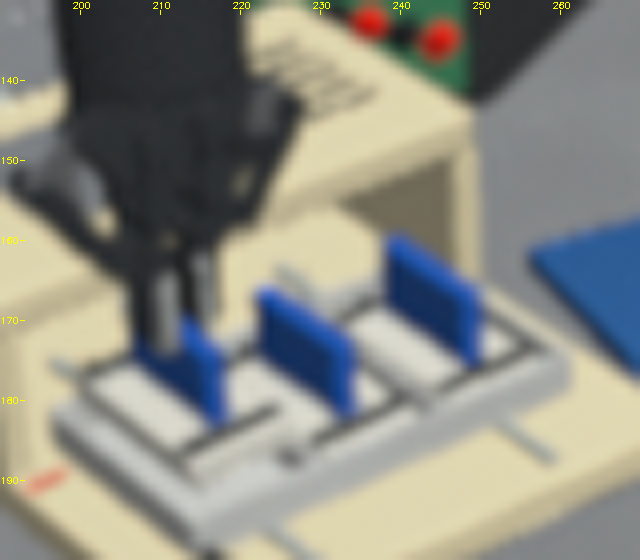

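View pics/e7.png

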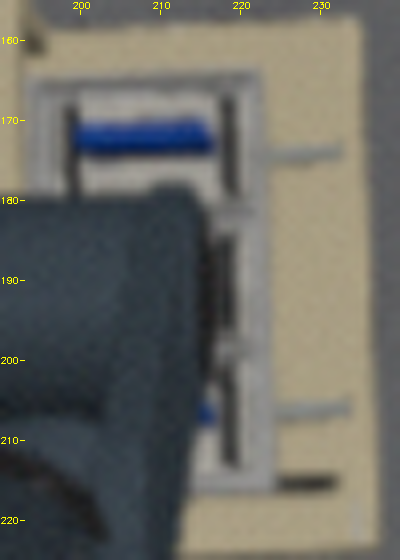

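```bash
python3 -m pendant '[[[0,0,0.012,0,0,0],[0,0,0.009,0,0,0],[0,0,0,0,0,0],[0,0,0,0,0,0]]]'; python3 plan.py .5017 .127 .065 .06
```

```text
time_s: 30.32
position: [0.5022, 0.126, 0.0662]
eef_rot: [-2.154, -2.287, 0.001]
wrist_force: [0.3, 0.1, -0.8]
opening: 0.0101
t 30.32 pos [0.5022 0.126  0.0662] tilt [-0. -0. -1.] jaw 0.06 q6 -0.03 op 0.0101 F [ 0.3  0.1 -0.8]
TURN wz -0.0 then SHIFT mm [ 1.1 -0.4  1.2] rows@45mm 0.0
```

Clean, no contact force. Release, then retreat up and toward the handle.

```bash
python3 -m pendant '[[[0,0,0.001,0,0,0],[0,0,0,0,0,0],[0,0,0,0,0,0],[0,0,0,0,0,0]]]' 0.4; python3 -m pendant '[[[0,0,-0.02,0,0,0],[0,0,-0.04,0,0,0],[0,0,-0.04,0,0,0],[0,0,-0.03,0,0,0],[0.05,0,0,0,0,0],[0.05,0,0,0,0,0],[0,0,0,0,0,0],[0,0,0,0,0,0]]]'; 
python3 - <<'E'
from h import *
c=camera("side"); crop(c,190,130,270,200,"e8",8);crop(c,140,110,220,180,"e10",8)
c=camera("top"); crop(c,110,155,240,240,"e9",6)
E
python3 plan.py .466 .411 .20
```

```text
time_s: 30.82
position: [0.5024, 0.126, 0.0657]
eef_rot: [2.154, 2.287, 0.0]
wrist_force: [0.2, 0.1, -0.4]
opening: 0.0254
time_s: 31.82
position: [0.4959, 0.2256, 0.1953]
eef_rot: [2.153, 2.288, -0.001]
wrist_force: [0.0, 0.7, 0.2]
opening: 0.0254
e8 8 190 130
e10 8 140 110
e9 6 110 155
t 31.93 pos [0.4962 0.2248 0.1953] tilt [-0.001 -0.    -1.   ] jaw 0.059 q6 0.16 op 0.0256 F [-0.1  0.1  0.3]
TURN wz 0 then SHIFT mm [187.6 -19.2  -4.8] rows@45mm 4.2
```

View pics/e8.png

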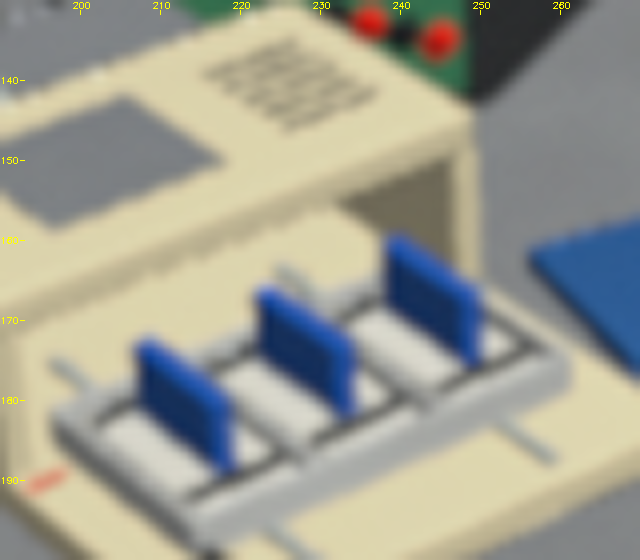

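View pics/e9.png

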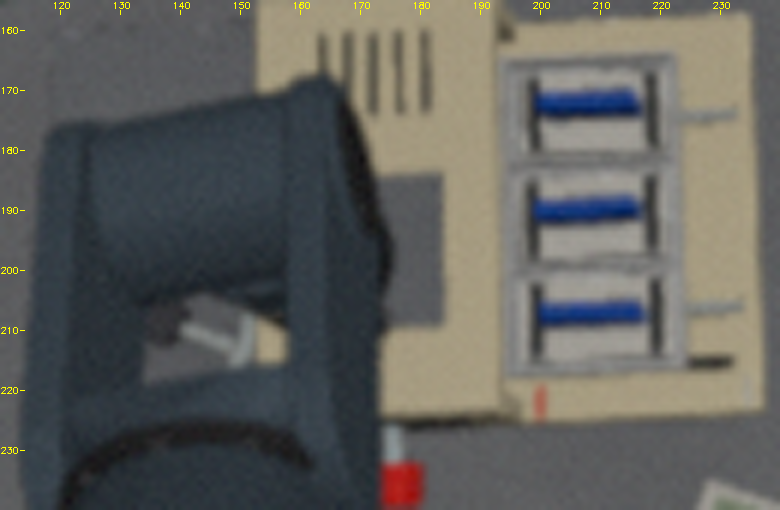

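View pics/e10.png

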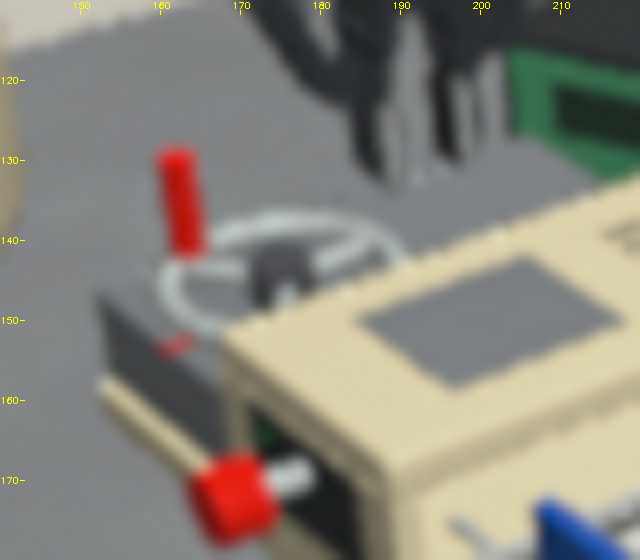

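```bash
python3 plan.py .466 .409 .20 .06; python3 -m pendant '[[[0.046,-0.0047,0,0,0,0],[0.046,-0.0047,0,0,0,0],[0.046,-0.0047,0,0,0,0],[0.0475,-0.005,0,0,0,0],[0,0,0,0,0,0],[0,0,0,0,0,0]]]' 0; python3 plan.py .466 .409 .128 .06
python3 - <<'E'
from h import *
c=camera("side"); crop(c,130,90,210,160,"f1",8)
E
```

```text
t 31.93 pos [0.4962 0.2248 0.1953] tilt [-0.001 -0.    -1.   ] jaw 0.059 q6 0.16 op 0.0256 F [-0.1  0.1  0.3]
TURN wz -0.001 then SHIFT mm [185.7 -19.1  -4.7] rows@45mm 4.1
time_s: 32.67
position: [0.4663, 0.4084, 0.1951]
eef_rot: [2.155, 2.286, -0.002]
wrist_force: [0.0, -1.2, -0.2]
opening: 0.0426
t 32.67 pos [0.4663 0.4084 0.1951] tilt [-0.001 -0.001 -1.   ] jaw 0.059 q6 0.48 op 0.0426 F [ 0.  -1.2 -0.2]
TURN wz -0.001 then SHIFT mm [ 0.7 -0.2 67.1] rows@45mm 1.5
f1 8 130 90
```

View pics/f1.png

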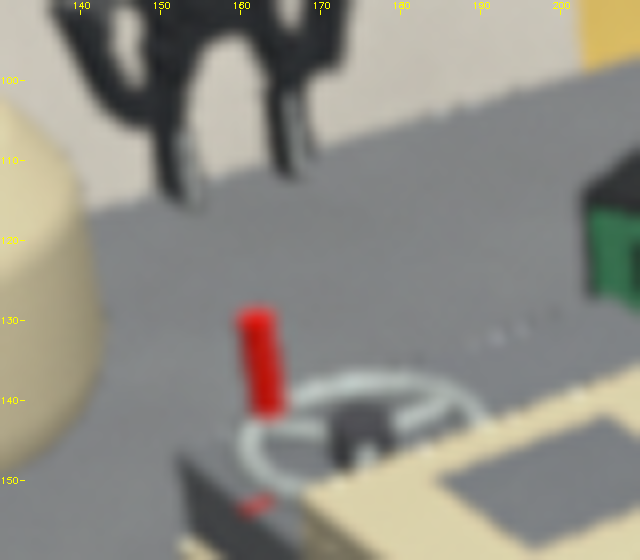

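```bash
python3 -m pendant '[[[0,0,0.022,0,0,0],[0,0,0.022,0,0,0],[0,0,0.023,0,0,0],[0,0,0,0,0,0],[0,0,0,0,0,0]]]'; python3 plan.py .466 .409 .128 .06;  python3 -m pendant '[[[0,0,0,0,0,0],[0,0,0,0,0,0],[0,0,0,0,0,0],[0,0,0,0,0,0]]]' 1 50
python3 - <<'E'
from h import *
c=camera("side"); crop(c,130,90,210,160,"f2",8)
E
python3 plan.py .466 .409 .128 .06
```

```text
time_s: 33.35
position: [0.467, 0.4092, 0.1293]
eef_rot: [2.155, 2.285, 0.001]
wrist_force: [-0.4, -0.0, 0.4]
opening: 0.0429
t 33.35 pos [0.467  0.4092 0.1293] tilt [ 0.001  0.    -1.   ] jaw 0.058 q6 0.48 op 0.0429 F [-0.4 -0.   0.4]
TURN wz -0.002 then SHIFT mm [-0.1 -1.   1.3] rows@45mm 0.0
time_s: 33.85
position: [0.4665, 0.4102, 0.1299]
eef_rot: [2.153, 2.287, 0.003]
wrist_force: [-0.8, -0.8, 6.2]
opening: 0.0144
f2 8 130 90
t 33.9 pos [0.4665 0.4102 0.1299] tilt [ 0.002  0.001 -1.   ] jaw 0.06 q6 0.48 op 0.0141 F [-1.1 -0.2  5.8]
TURN wz 0.0 then SHIFT mm [-1.1 -0.6  1.9] rows@45mm 0.1
```

View pics/f2.png

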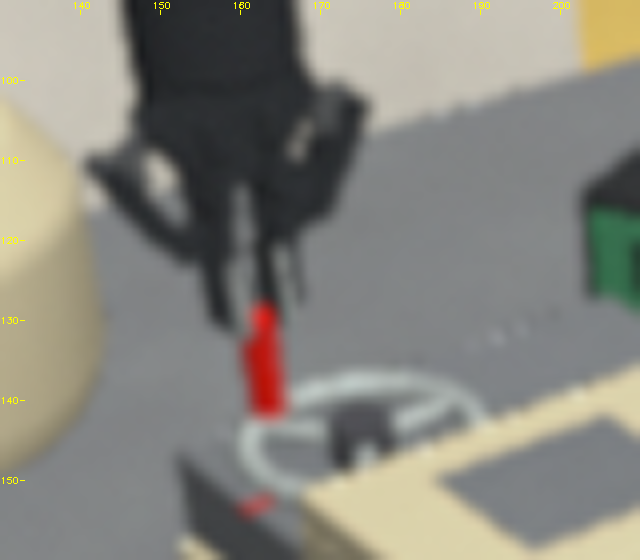

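```bash
python3 -m pendant '[[[0,0,0,0,0,0],[0,0,0,0,0,0]]]'; python3 - <<'E'
from ov import *
c=camera("side"); p=telemetry.observe()["position"]; print(p,telemetry.observe()["opening"])
k=8;g=lambda P:((proj(c,P)-(150,105)+.5)*12).round(0)
crop(c,150,105,200,150,"f3",12)
print("tcp",g(p),"tips",g(p-[0,0,.017]),"left tip",g(p-[.009,.011,.017]),"right tip",g(p-[-.009,.011,.017]), "left back", g(p-[.024,.011,.017]))
print("handle est top/base",g((.4665,.409,.14)),g((.4665,.409,.09)))
E
```

```text
time_s: 34.15
position: [0.4665, 0.4101, 0.1299]
eef_rot: [2.153, 2.287, 0.003]
wrist_force: [-0.7, -1.0, 5.9]
opening: 0.0145
[0.46653639 0.41017611 0.12989121] 0.01415953414207047
f3 12 150 105
tcp [155. 322.] tips [163. 373.] left tip [151. 395.] right tip [207. 378.] left back [105. 410.]
handle est top/base [152. 293.] [175. 442.]
```

View pics/f3.png

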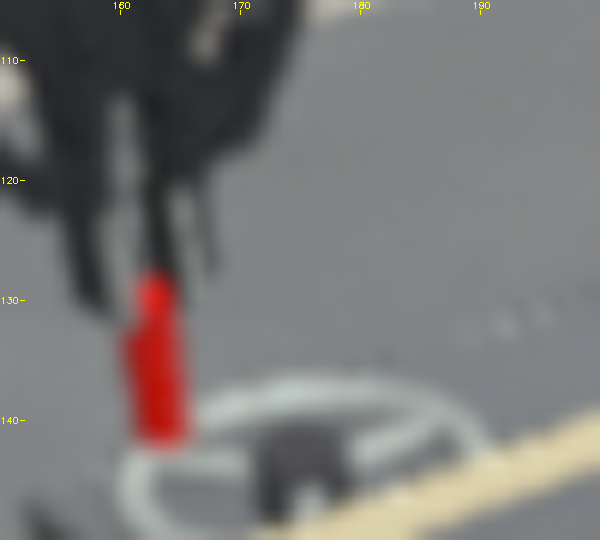

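```bash
python3 -m pendant '[[[0,0,0,0,0,0],[0,0,0.004,0,0,0],[0,0,0.004,0,0,0],[0,0,0,0,0,0]]]' 0.1; python3 -m pendant '[[[0,0,0,0,0,0],[0,0,0,0,0,0],[0,0,0,0,0,0],[0,0,0,0,0,0]]]' 1 50
python3 - <<'E'
from ov import *
c=camera("side"); p=telemetry.observe()["position"]; print(p,telemetry.observe()["opening"])
crop(c,150,105,200,150,"f4",12)
E
```

```text
time_s: 34.7
position: [0.4656, 0.4096, 0.1196]
eef_rot: [-2.153, -2.287, 0.002]
wrist_force: [0.2, -0.1, -0.5]
opening: 0.0385
time_s: 35.2
position: [0.4663, 0.4098, 0.1206]
eef_rot: [2.154, 2.287, 0.001]
wrist_force: [0.4, 0.1, 0.3]
opening: 0.0158
[0.46629524 0.40980384 0.12061838] 0.015871682945869697
f4 12 150 105
```

View pics/f4.png

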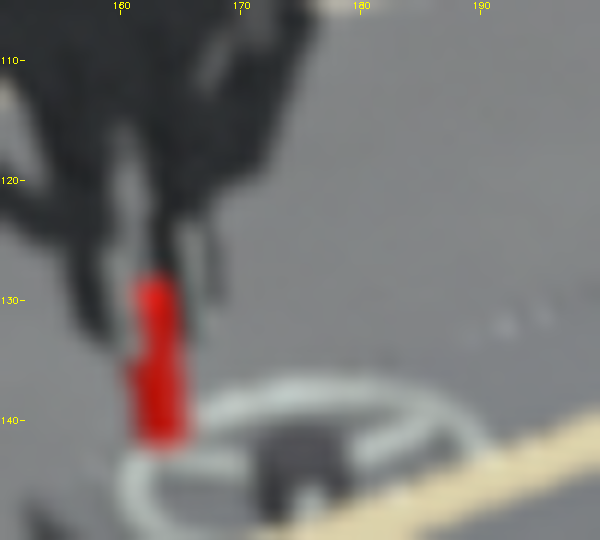

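```bash
python3 -m pendant '[[[0.0037,0.0071,0,0,0,0],[0.0034,0.0172,0,0,0,0],[-0.0034,0.0172,0,0,0,0],[0,0,0,0,0,0],[0,0,0,0,0,0]]]'; python3 plan.py .466 .409 .12 .06
python3 - <<'E'
from ov import *
c=camera("side"); crop(c,130,100,230,170,"f5",7); crop(c,190,140,270,210,"f6",7)
E
```

```text
time_s: 35.88
position: [0.5092, 0.4167, 0.1207]
eef_rot: [2.154, 2.285, 0.007]
wrist_force: [3.5, 3.0, -2.0]
opening: 0.0156
t 35.88 pos [0.5092 0.4167 0.1207] tilt [ 0.004  0.002 -1.   ] jaw 0.059 q6 0.46 op 0.0156 F [ 3.5  3.  -2. ]
TURN wz -0.001 then SHIFT mm [ -5.1 -43.6   0.5] rows@45mm 1.0
f5 7 130 100
f6 7 190 140
```

View pics/f5.png

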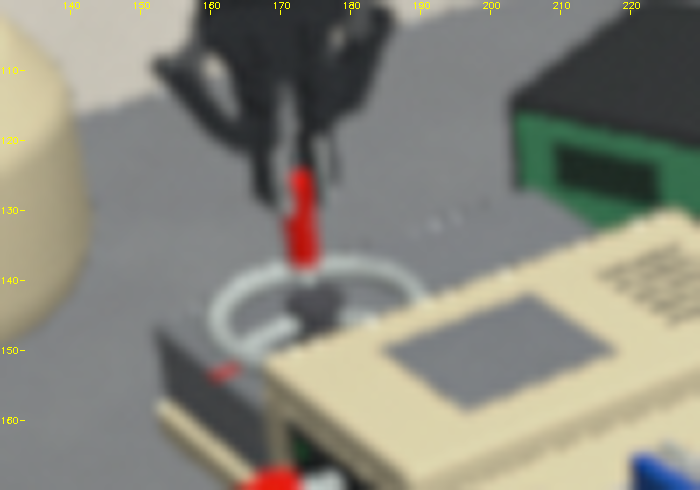

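View pics/f6.png

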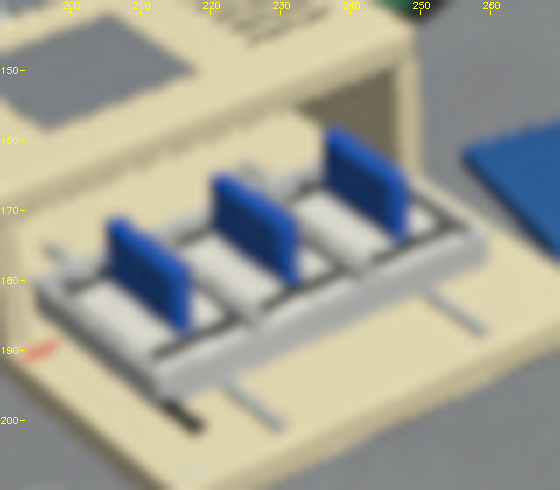

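```bash
python3 -m pendant '[[[-0.0098,0.0146,0,0,0,0],[-0.0146,0.0098,0,0,0,0],[-0.0172,0.0034,0,0,0,0],[-0.0172,-0.0034,0,0,0,0],[-0.0146,-0.0098,0,0,0,0],[0,0,0,0,0,0],[0,0,0,0,0,0]]]'; python3 plan.py .466 .409 .12 .06
python3 -m pendant '[[[-0.0098,-0.0146,0,0,0,0],[-0.0034,-0.0172,0,0,0,0],[0.0034,-0.0172,0,0,0,0],[0.0098,-0.0146,0,0,0,0],[0.0146,-0.0098,0,0,0,0],[0.0172,-0.0034,0,0,0,0],[0,0,0,0,0,0],[0,0,0,0,0,0]]]'; python3 plan.py .466 .409 .12 .06
python3 - <<'E'
from ov import *
c=camera("side"); crop(c,130,100,230,170,"f7",7); crop(c,190,140,270,210,"f8",7)
E
```

```text
time_s: 36.8
position: [0.5257, 0.3425, 0.1206]
eef_rot: [2.153, 2.287, -0.004]
wrist_force: [0.6, -3.3, 2.9]
opening: 0.0154
t 36.8 pos [0.5257 0.3425 0.1206] tilt [-0.001 -0.002 -1.   ] jaw 0.061 q6 0.34 op 0.0154 F [ 0.6 -3.3  2.9]
TURN wz 0.001 then SHIFT mm [ 70.  -55.6   0.5] rows@45mm 2.0
time_s: 37.8
position: [0.449, 0.3729, 0.1206]
eef_rot: [2.151, 2.287, 0.007]
wrist_force: [5.9, 1.9, -3.0]
opening: 0.0155
t 37.8 pos [0.449  0.3729 0.1206] tilt [ 0.004  0.002 -1.   ] jaw 0.061 q6 0.44 op 0.0155 F [ 5.9  1.9 -3. ]
TURN wz 0.001 then SHIFT mm [35.  19.1  0.8] rows@45mm 0.9
f7 7 130 100
f8 7 190 140
```

View pics/f7.png

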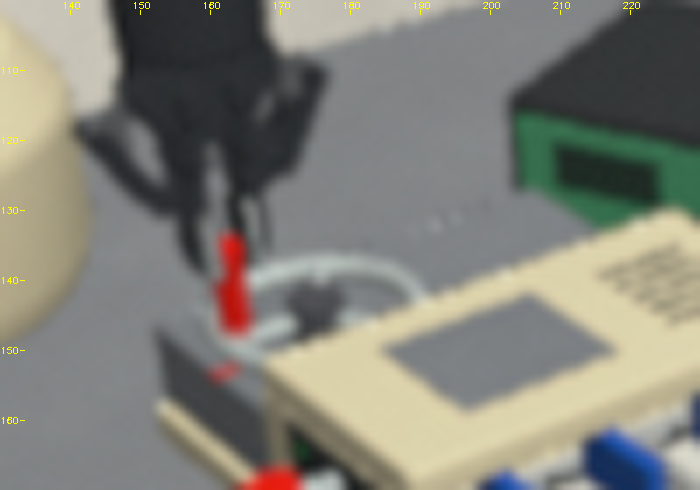

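View pics/f8.png

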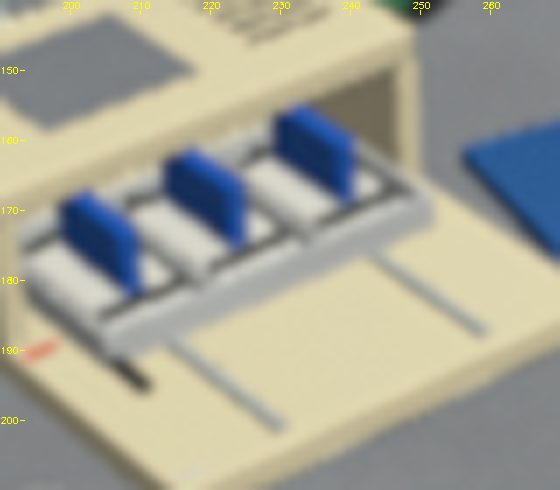

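```bash
python3 -m pendant '[[[0.0172,0.0034,0,0,0,0],[0.0146,0.0098,0,0,0,0],[0.0098,0.0146,0,0,0,0],[0.0034,0.0172,0,0,0,0],[-0.0034,0.0172,0,0,0,0],[-0.0098,0.0146,0,0,0,0],[0,0,0,0,0,0],[0,0,0,0,0,0]]]'; python3 -m pendant '[[[-0.0146,0.0098,0,0,0,0],[-0.0172,0.0034,0,0,0,0],[-0.0172,-0.0034,0,0,0,0],[-0.0146,-0.0098,0,0,0,0],[-0.0098,-0.0146,0,0,0,0],[-0.0034,-0.0172,0,0,0,0],[0,0,0,0,0,0],[0,0,0,0,0,0]]]'; python3 -m pendant '[[[0.0034,-0.0172,0,0,0,0],[0.0098,-0.0146,0,0,0,0],[0,0,0,0,0,0],[0,0,0,0,0,0]]]'; python3 -m pendant '[[[0.0146,-0.0098,0,0,0,0],[0,0,0,0,0,0],[0,0,0,0,0,0]]]'
python3 - <<'E'
from ov import *
c=camera("side"); crop(c,130,100,230,170,"f9",7); crop(c,190,140,270,210,"f10",7)
c=camera("top"); crop(c,110,155,240,240,"f11",6)
from scipy.optimize import least_squares
P=np.array([(.4663,.4098),(.5092,.4167),(.5257,.3425),(.449,.3729)])
r=least_squares(lambda h:np.hypot(*(P-h).T)-.045,[.493,.374]);print(r.x,r.fun)
E
```

```text
time_s: 38.85
position: [0.5245, 0.4075, 0.1207]
eef_rot: [2.153, 2.285, 0.007]
wrist_force: [4.8, 2.9, -1.1]
opening: 0.0153
time_s: 39.85
position: [0.4927, 0.3292, 0.1205]
eef_rot: [-2.152, -2.284, 0.003]
wrist_force: [-1.8, 4.6, 1.6]
opening: 0.0154
time_s: 40.35
position: [0.4631, 0.3416, 0.1206]
eef_rot: [2.154, 2.287, 0.007]
wrist_force: [3.0, 6.5, -3.3]
opening: 0.0154
time_s: 40.72
position: [0.4533, 0.355, 0.1206]
eef_rot: [2.152, 2.286, 0.008]
wrist_force: [5.1, 5.6, -3.8]
opening: 0.0155
f9 7 130 100
f10 7 190 140
f11 6 110 155
[0.49397035 0.37435589] [-3.40830789e-05 -3.75781478e-07 -3.81501367e-05 -6.08653804e-06]
```

View pics/f10.png

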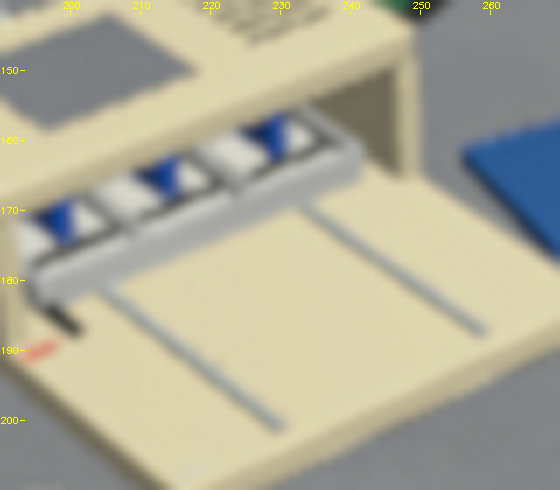

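View pics/f11.png

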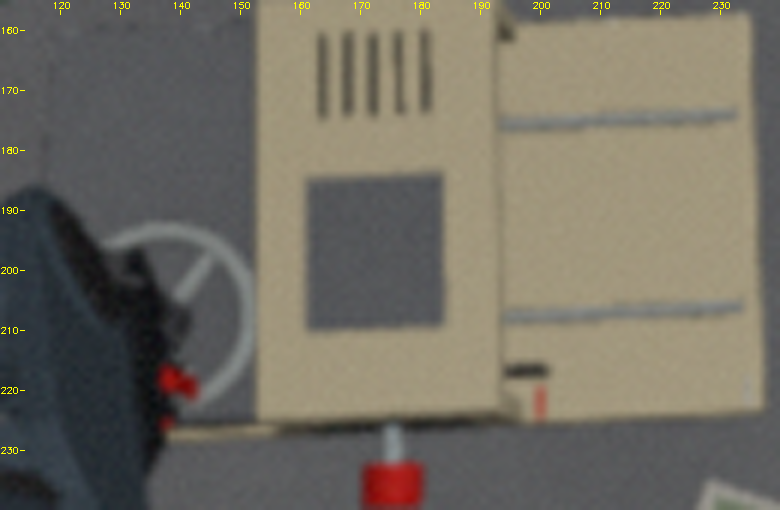

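View pics/f9.png

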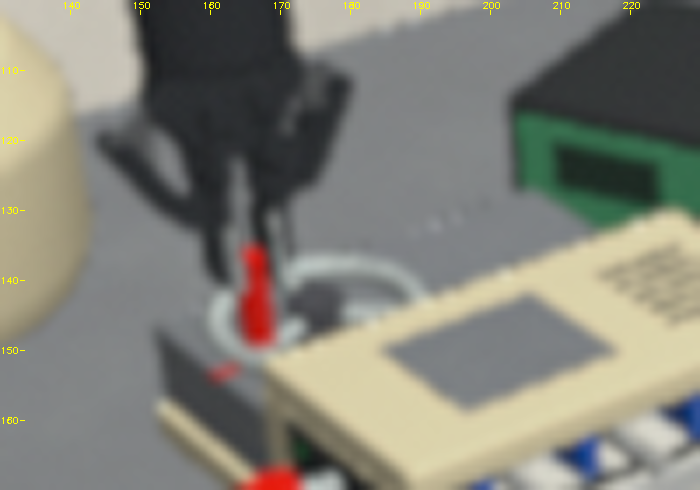

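```bash
python3 -m pendant '[[[0.009,-0.002,0,0,0,0],[0.0082,-0.0014,0,0,0,0],[0,0,0,0,0,0],[0,0,0,0,0,0]]]'
python3 - <<'E'
from ov import *
s=telemetry.observe(); p=s["position"]; d=p[:2]-np.array([.494,.3744]); print(p,d,np.hypot(*d),"theta-4pi=",np.pi+.06-(np.arctan2(d[1],d[0])%(2*np.pi)))
c=camera("side"); crop(c,180,150,240,200,"g2",10);crop(c,140,110,200,160,"g4",10)
c=camera("top"); crop(c,180,195,240,240,"g3",10)
E
```

```text
time_s: 41.32
position: [0.4491, 0.371, 0.1206]
eef_rot: [2.151, 2.286, 0.006]
wrist_force: [5.8, 1.9, -2.8]
opening: 0.0157
[0.44906729 0.37099297 0.1206162 ] [-0.04493271 -0.00340703] 0.045061695443988276 theta-4pi= -0.015680384113867518
g2 10 180 150
g4 10 140 110
g3 10 180 195
```

View pics/g2.png

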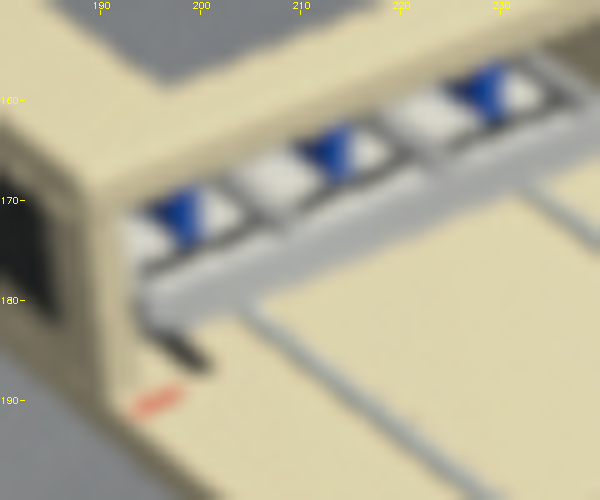

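View pics/g3.png

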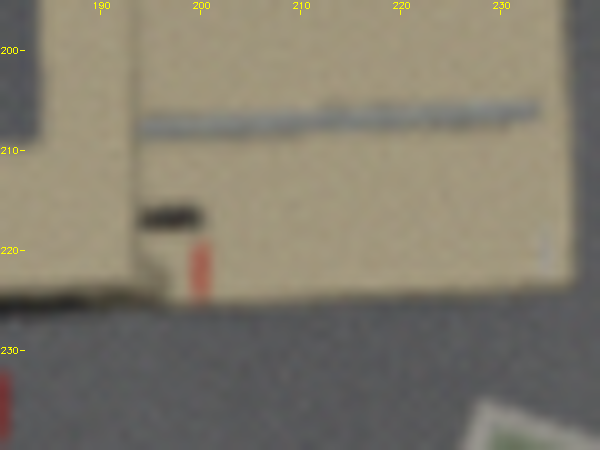

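View pics/g4.png

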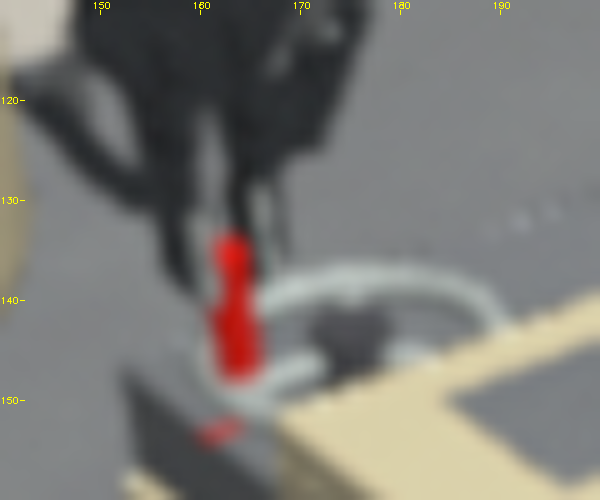

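```bash
python3 -m pendant '[[[0,0,0,0,0,0],[0,0,0,0,0,0],[0,0,0,0,0,0],[0,0,-0.02,0,0,0],[0,0,-0.03,0,0,0],[0,0,-0.03,0,0,0],[0,0,0,0,0,0],[0,0,0,0,0,0]]]' 0.0;  python3 plan.py .398 .238 .20 1.631
python3 - <<'E'
from ov import *
c=camera("side"); crop(c,140,110,200,160,"g5",10)
c=camera("top"); crop(c,180,195,240,240,"g6",10);crop(c,115,195,175,240,"g7",10)
E
```

```text
time_s: 42.42
position: [0.4468, 0.3703, 0.1997]
eef_rot: [-2.153, -2.287, 0.003]
wrist_force: [-1.0, -0.9, -1.0]
opening: 0.0425
t 42.42 pos [0.4468 0.3703 0.1997] tilt [-0.002 -0.001 -1.   ] jaw 0.06 q6 0.44 op 0.0425 F [-1.  -0.9 -1. ]
TURN wz 1.571 then SHIFT mm [-5.660e+01  1.291e+02 -1.000e-01] rows@45mm 3.1
g5 10 140 110
g6 10 180 195
g7 10 115 195
```

View pics/g5.png

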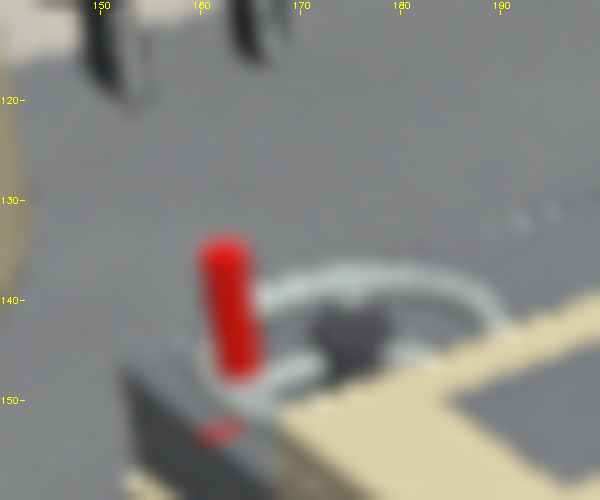

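View pics/g6.png

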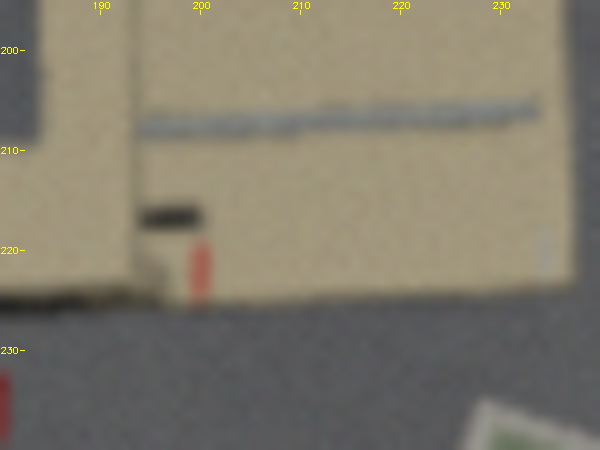

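```bash
python3 -m pendant '[[[0,0,0,0,0,0.1746],[0,0,0,0,0,0.1746],[0,0,0,0,0,0.1746],[0,0,0,0,0,0.1746],[0,0,0,0,0,0.1746],[0,0,0,0,0,0.1746],[0,0,0,0,0,0.1746],[0,0,0,0,0,0.1746]]]' -0.4; python3 -m pendant '[[[0,0,0,0,0,0.1746],[-0.0143,0.043,0,0,0,0],[-0.0143,0.043,0,0,0,0],[-0.0143,0.043,0,0,0,0],[-0.0138,0,0,0,0,0],[0,0,0,0,0,0],[0,0,0,0,0,0]]]';  python3 plan.py .398 .238 .20 1.631
python3 - <<'E'
from ov import *
c=camera("side"); crop(c,140,110,220,190,"h1",7)
c=camera("top"); crop(c,150,200,210,250,"h2",10)
E
```

```text
time_s: 43.52
position: [0.4469, 0.3703, 0.199]
eef_rot: [3.12, 0.357, -0.004]
wrist_force: [0.3, 0.3, 0.3]
opening: 0.0595
time_s: 44.4
position: [0.3994, 0.2396, 0.2004]
eef_rot: [-3.14, -0.095, -0.002]
wrist_force: [0.6, -0.4, 0.5]
opening: 0.0598
t 44.4 pos [0.3994 0.2396 0.2004] tilt [ 0.001  0.    -1.   ] jaw -1.51 q6 1.81 op 0.0598 F [ 0.6 -0.4  0.5]
TURN wz 0.0 then SHIFT mm [-1.5  1.6  0.4] rows@45mm 0.0
h1 7 140 110
h2 10 150 200
```

View pics/h1.png

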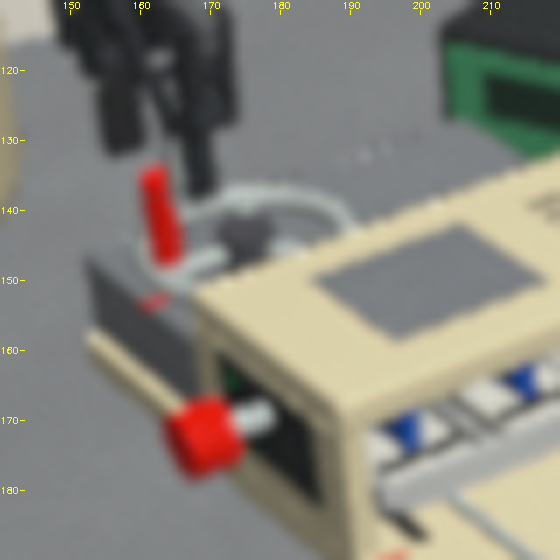

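```bash
python3 - <<'E'
from ov import *
c=camera("side"); t=camera("top"); p=telemetry.observe()["position"]
print(proj(c,p-[0,0,.012]),proj(c,(p[0],p[1],.07)),proj(t,(p[0],p[1],.07)))
f=c["frame"].astype(int); m=(f[...,2]>120)&(f[...,1]<60)&(f[...,0]<60)
v,u=np.nonzero(m[158:182,160:180]); print("side red",u.min()+160,u.max()+160,v.min()+158,v.max()+158,u.mean()+160,v.mean()+158)
f=t["frame"].astype(int); m=(f[...,2]>110)&(f[...,1]<60)&(f[...,0]<60)
v,u=np.nonzero(m[225:245,160:190]); print("top red", len(u) and (u.min()+160,u.max()+160,v.min()+225,v.max()+225))
E
```

```text
[163.87751503 140.947811  ] [168.60216955 172.34801551] [175.40498235 235.82976609]
side red 164 174 167 177 168.96 171.98666666666668
top red (np.int64(172), np.int64(179), np.int64(236), np.int64(239))
```

View pics/h2.png

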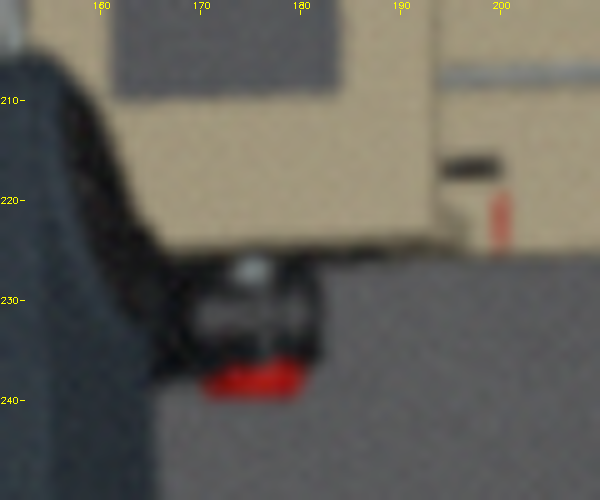

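```bash
python3 -m pendant '[[[-0.001,0.0005,0.035,0,0,0],[0,0,0.035,0,0,0],[0,0,0.03,0,0,0],[0,0,0.03,0,0,0],[0,0,0,0,0,0],[0,0,0,0,0,0]]]'; python3 plan.py .398 .238 .068 1.631
python3 -m pendant '[[[0,0,0,0,0,0],[0,0,0,0,0,0],[0,0,0,0,0,0],[0,0,0,0,0,0]]]' 1 50;python3 plan.py .398 .238 .068 1.631
python3 - <<'E'
from ov import *
c=camera("side"); crop(c,140,120,220,200,"h3",7)
E
```

```text
time_s: 45.35
position: [0.3984, 0.2384, 0.0711]
eef_rot: [-3.14, -0.094, -0.002]
wrist_force: [-0.2, -0.0, 0.6]
opening: 0.0596
t 45.35 pos [0.3984 0.2384 0.0711] tilt [ 0.001  0.    -1.   ] jaw -1.511 q6 1.81 op 0.0596 F [-0.2 -0.   0.6]
TURN wz -0.0 then SHIFT mm [-0.5  0.4  3.1] rows@45mm 0.1
time_s: 45.85
position: [0.3985, 0.2401, 0.0722]
eef_rot: [-3.137, -0.09, -0.005]
wrist_force: [-2.7, 8.4, 5.7]
opening: 0.0286
t 45.85 pos [0.3985 0.2401 0.0722] tilt [ 0.003  0.004 -1.   ] jaw -1.513 q6 1.81 op 0.0286 F [-2.7  8.4  5.7]
TURN wz -0.003 then SHIFT mm [-0.7  2.1  4.1] rows@45mm 0.1
h3 7 140 120
```

View pics/h3.png

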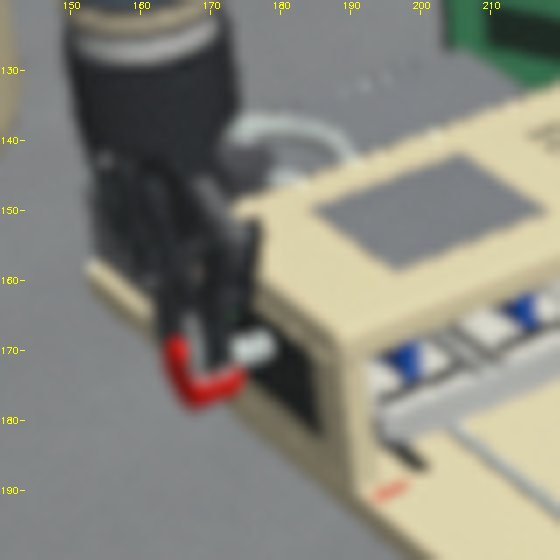

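```bash
python3 -m pendant '[[[0,0,0,0,0,0],[0,0,0,0,0,0],[0,-0.0015,0.005,0,0,0],[0,0,0.004,0,0,0],[0,0,0,0,0,0]]]' -0.4; python3 plan.py .398 .2395 .061 1.631
python3 -m pendant '[[[0,0,0,0,0,0],[0,0,0,0,0,0],[0,0,0,0,0,0],[0,0,0,0,0,0]]]' 1 50;python3 plan.py .398 .2395 .061 1.631
python3 - <<'E'
from ov import *
c=camera("side"); crop(c,140,120,220,200,"h4",7)
E
```

```text
time_s: 46.52
position: [0.3973, 0.2394, 0.0609]
eef_rot: [3.14, 0.093, -0.002]
wrist_force: [0.4, -0.0, 0.1]
opening: 0.0595
t 46.52 pos [0.3973 0.2394 0.0609] tilt [-0.001 -0.    -1.   ] jaw -1.512 q6 1.81 op 0.0595 F [ 0.4 -0.   0.1]
TURN wz -0.001 then SHIFT mm [ 0.7 -0.1 -0.1] rows@45mm 0.0
time_s: 47.02
position: [0.3976, 0.2402, 0.0618]
eef_rot: [-3.139, -0.092, -0.001]
wrist_force: [-2.1, 5.2, 3.6]
opening: 0.0336
t 47.02 pos [0.3976 0.2402 0.0618] tilt [ 0.     0.001 -1.   ] jaw -1.512 q6 1.81 op 0.0336 F [-2.1  5.2  3.6]
TURN wz -0.002 then SHIFT mm [0.4 0.7 0.8] rows@45mm 0.0
h4 7 140 120
```

View pics/h4.png

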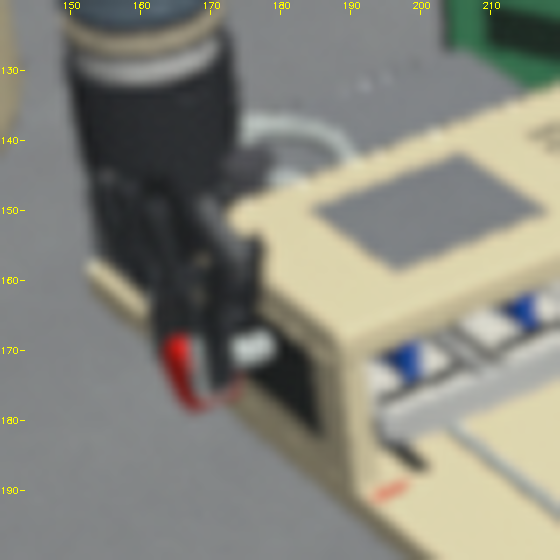

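```bash
python3 -m pendant '[[[-0.008,0,0,0,0,0],[-0.008,0,0,0,0,0],[-0.008,0,0,0,0,0],[-0.007,0,0,0,0,0],[0,0,0,0,0,0],[0,0,0,0,0,0]]]'; python3 plan.py .368 .2385 .061 1.631
python3 - <<'E'
from ov import *
c=camera("side"); crop(c,140,120,220,200,"h5",7)
c=camera("top"); crop(c,150,180,220,250,"h6",8)
E
```

```text
time_s: 47.82
position: [0.3676, 0.2384, 0.0619]
eef_rot: [-3.139, -0.093, -0.004]
wrist_force: [1.1, 5.7, 2.4]
opening: 0.0337
t 47.83 pos [0.3676 0.2384 0.0619] tilt [ 0.003  0.001 -1.   ] jaw -1.511 q6 1.83 op 0.0337 F [1.1 5.7 2.4]
TURN wz -0.001 then SHIFT mm [ 0.4 -0.1  0.9] rows@45mm 0.0
h5 7 140 120
h6 8 150 180
```

View pics/h5.png

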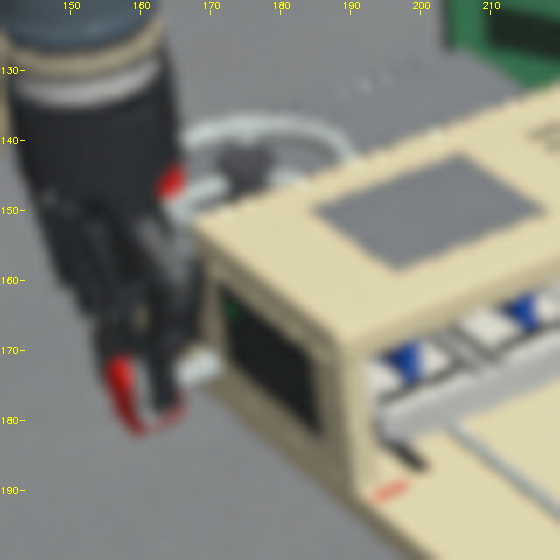

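View pics/h6.png

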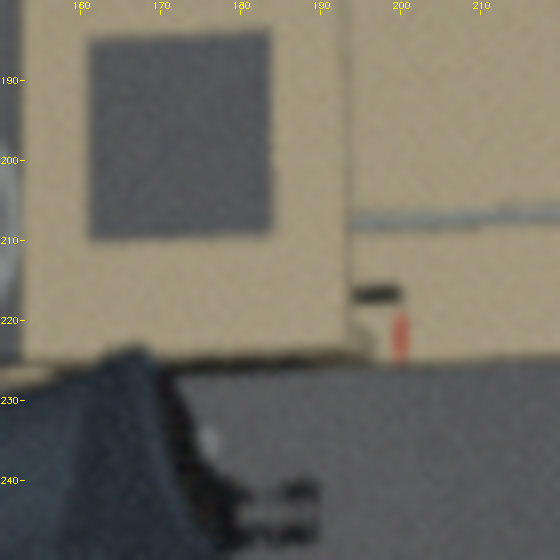

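```bash
python3 -m pendant '[[[-0.002,0,0,0,0,0],[0,0,0,0,0,0],[0,0,0,0,0,0]]]'; python3 plan.py .368 .2385 .061 1.631; python3 -m pendant '[[[0,0,0,0,0,0],[0,0,0,0,0,0],[0,0,0,0,0,0],[0,0,0,0,0,0],[0,0,0,0,0,0],[0,0,0,0,0,0],[0,0,0,0,0,0],[0,0,0,0,0,0]]]'; python3 -m pendant '[[[0,0,0,0,0,0],[0,0,0,0,0,0],[0,0,0,0,0,0],[0,0,0,0,0,0],[0,0,0,0,0,0],[0,0,0,0,0,0],[0,0,0,0,0,0],[0,0,0,0,0,0]]]'; python3 -m pendant '[[[0,0,0,0,0,0],[0,0,0,0,0,0],[0,0,0,0,0,0],[0,0,0,0,0,0],[0,0,0,0,0,0],[0,0,0,0,0,0],[0,0,0,0,0,0],[0,0,0,0,0,0]]]'; python3 -m pendant '[[[0,0,0,0,0,0],[0,0,0,0,0,0],[0,0,0,0,0,0],[0,0,0,0,0,0],[0,0,0,0,0,0],[0,0,0,0,0,0],[0,0,0,0,0,0],[0,0,0,0,0,0]]]'
```

```text
time_s: 48.3
position: [0.3676, 0.2384, 0.0619]
eef_rot: [-3.138, -0.093, -0.01]
wrist_force: [3.9, 3.9, 0.2]
opening: 0.0339
t 48.3 pos [0.3676 0.2384 0.0619] tilt [ 0.006  0.002 -1.   ] jaw -1.511 q6 1.83 op 0.0339 F [3.9 3.9 0.2]
TURN wz -0.001 then SHIFT mm [ 0.4 -0.   0.9] rows@45mm 0.0
time_s: 49.3
position: [0.3676, 0.2384, 0.0619]
eef_rot: [-3.138, -0.093, -0.01]
wrist_force: [4.2, 3.3, 0.4]
opening: 0.0345
time_s: 50.3
position: [0.3676, 0.2384, 0.0619]
eef_rot: [-3.138, -0.093, -0.01]
wrist_force: [4.4, 4.1, 0.2]
opening: 0.0337
time_s: 51.3
position: [0.3676, 0.2384, 0.0619]
eef_rot: [-3.138, -0.093, -0.01]
wrist_force: [3.1, 4.6, 0.0]
opening: 0.034
time_s: 52.3
position: [0.3676, 0.2384, 0.0619]
eef_rot: [-3.138, -0.093, -0.01]
wrist_force: [3.8, 3.8, 0.3]
opening: 0.0343
```

```bash
python3 -m pendant '[[[0.008,0,0,0,0,0],[0.008,0,0,0,0,0],[0.008,0,0,0,0,0],[0.008,0,0,0,0,0],[0.0025,0,0,0,0,0],[0,0,0,0,0,0],[0,0,0,0,0,0]]]'; python3 plan.py .398 .2395 .061 1.631
python3 - <<'E'
from ov import *
c=camera("side"); crop(c,140,120,220,200,"h7",7)
E
```

```text
time_s: 53.18
position: [0.3976, 0.2402, 0.0618]
eef_rot: [-3.14, -0.092, 0.004]
wrist_force: [-2.2, 7.3, 6.0]
opening: 0.0343
t 53.17 pos [0.3976 0.2402 0.0618] tilt [-0.002  0.001 -1.   ] jaw -1.512 q6 1.81 op 0.0343 F [-2.2  7.3  6. ]
TURN wz -0.001 then SHIFT mm [0.4 0.7 0.8] rows@45mm 0.0
h7 7 140 120
```

View pics/h7.png

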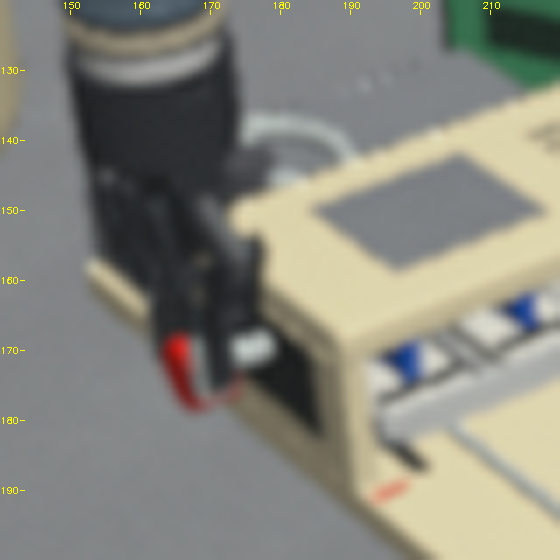

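```bash
python3 -m pendant '[[[0.0015,0,0,0,0,0],[0,0,0,0,0,0],[0,0,0,0,0,0]]]'; python3 -m pendant '[[[0,0,0,0,0,0],[0,0,0,0,0,0],[0,0,0,0,0,0],[0,0,-0.03,0,0,0],[0,0,-0.05,0,0,0],[0,0,-0.05,0,0,0],[0,0,0,0,0,-0.1746],[0,0,0,0,0,-0.1746]]]' -0.4; python3 -m pendant '[[[0,0,0,0,0,-0.1746],[0,0,0,0,0,-0.1746],[0,0,0,0,0,-0.1746],[0,0,0,0,0,-0.1746],[0,0,0,0,0,-0.1746],[0,0,0,0,0,-0.1746],[0,0,0,0,0,-0.1746],[0,0,0,0,0,0]]]' 0; python3 plan.py .4485 .3715 .195 .06
python3 - <<'E'
from ov import *
c=camera("side"); crop(c,140,120,220,200,"h8",7)
c=camera("top"); crop(c,150,180,380,250,"h9",3)
E
```

```text
time_s: 53.6
position: [0.3975, 0.2401, 0.0618]
eef_rot: [-3.14, -0.092, 0.008]
wrist_force: [-5.0, 7.4, 7.6]
opening: 0.0337
time_s: 54.6
position: [0.4009, 0.2395, 0.1923]
eef_rot: [3.074, 0.646, 0.002]
wrist_force: [-0.5, 0.5, 0.8]
opening: 0.0595
time_s: 55.6
position: [0.4005, 0.2394, 0.1913]
eef_rot: [-2.156, -2.285, 0.001]
wrist_force: [-0.0, 0.1, -0.4]
opening: 0.0427
t 55.6 pos [0.4005 0.2394 0.1913] tilt [-0.001 -0.001 -1.   ] jaw 0.058 q6 0.24 op 0.0427 F [-0.   0.1 -0.4]
TURN wz -0.002 then SHIFT mm [129.   55.9  -3.8] rows@45mm 3.1
h8 7 140 120
h9 3 150 180
```

View pics/h8.png

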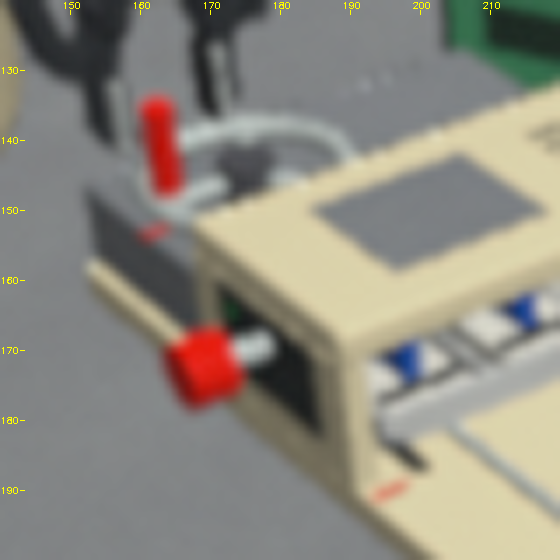

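View pics/h9.png

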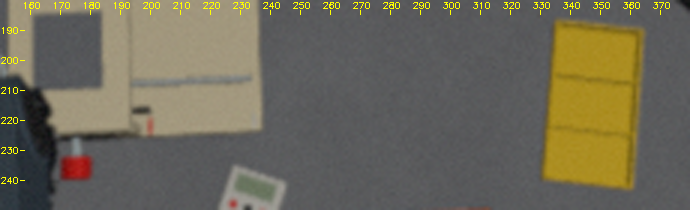

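```bash
python3 -m pendant '[[[0.043,0.0186,0,0,0,0],[0.043,0.0186,0,0,0,0],[0.043,0.0187,0,0,0,0],[0,0,0,0,0,0],[0,0,0,0,0,0]]]'; python3 plan.py .449 .3715 .121 .06;  python3 -m pendant '[[[0,0,0.023,0,0,0],[0,0,0.024,0,0,0],[0,0,0.023,0,0,0],[0,0,0,0,0,0],[0,0,0,0,0,0]]]'; python3 plan.py .449 .3715 .121 .06;  python3 -m pendant '[[[0,0,0,0,0,0],[0,0,0,0,0,0],[0,0,0,0,0,0],[0,0,0,0,0,0]]]' 1 50
```

```text
time_s: 56.32
position: [0.4478, 0.3712, 0.1909]
eef_rot: [-2.154, -2.286, 0.004]
wrist_force: [-0.1, 0.1, -0.3]
opening: 0.043
t 56.33 pos [0.4478 0.3712 0.1909] tilt [-0.002 -0.001 -1.   ] jaw 0.059 q6 0.44 op 0.043 F [-0.1  0.1 -0.3]
TURN wz -0.001 then SHIFT mm [ 0.3  1.3 69.9] rows@45mm 1.6
time_s: 56.95
position: [0.449, 0.3713, 0.1223]
eef_rot: [2.155, 2.286, 0.001]
wrist_force: [1.1, -0.6, 0.7]
opening: 0.043
t 56.95 pos [0.449  0.3713 0.1223] tilt [ 0.001  0.    -1.   ] jaw 0.059 q6 0.44 op 0.043 F [ 1.1 -0.6  0.7]
TURN wz -0.001 then SHIFT mm [0.2 0.  1.3] rows@45mm 0.0
time_s: 57.45
position: [0.4494, 0.3721, 0.1228]
eef_rot: [2.153, 2.287, 0.003]
wrist_force: [-0.9, -1.7, 5.5]
opening: 0.0152
```

```bash
python3 -m pendant '[[[-0.0172,0.0034,0,0,0,0],[-0.0146,0.0098,0,0,0,0],[-0.0098,0.0146,0,0,0,0],[-0.0034,0.0172,0,0,0,0],[0.0034,0.0172,0,0,0,0],[0.0098,0.0146,0,0,0,0],[0,0,0,0,0,0],[0,0,0,0,0,0]]]'
python3 -m pendant '[[[0.0146,0.0098,0,0,0,0],[0.0172,0.0034,0,0,0,0],[0.0172,-0.0034,0,0,0,0],[0.0146,-0.0098,0,0,0,0],[0.0098,-0.0146,0,0,0,0],[0.0034,-0.0172,0,0,0,0],[0,0,0,0,0,0],[0,0,0,0,0,0]]]'
python3 -m pendant '[[[-0.0034,-0.0172,0,0,0,0],[-0.0098,-0.0146,0,0,0,0],[-0.0146,-0.0098,0,0,0,0],[-0.0172,-0.0034,0,0,0,0],[0,0,0,0,0,0],[0,0,0,0,0,0]]]'
python3 - <<'E'
from ov import *
s=telemetry.observe(); p=s["position"]; d=p[:2]-np.array([.494,.3744]); print(p,np.hypot(*d),"theta mod",np.pi+.06-(np.arctan2(d[1],d[0])%(2*np.pi)))
c=camera("side"); crop(c,140,110,270,210,"i1",6)
E
```

```text
time_s: 58.45
position: [0.5287, 0.3462, 0.1228]
eef_rot: [2.154, 2.287, 0.007]
wrist_force: [0.1, 2.9, 6.3]
opening: 0.0155
time_s: 59.45
position: [0.4898, 0.4201, 0.1228]
eef_rot: [-2.153, -2.286, -0.001]
wrist_force: [-1.7, 1.0, 8.0]
opening: 0.0156
time_s: 60.2
position: [0.4493, 0.3714, 0.1228]
eef_rot: [2.153, 2.286, 0.002]
wrist_force: [1.0, -0.6, 8.0]
opening: 0.0152
[0.44933636 0.37141531 0.12277229] 0.044763261440902 theta mod -0.006726830506230019
i1 6 140 110
```

View pics/i1.png

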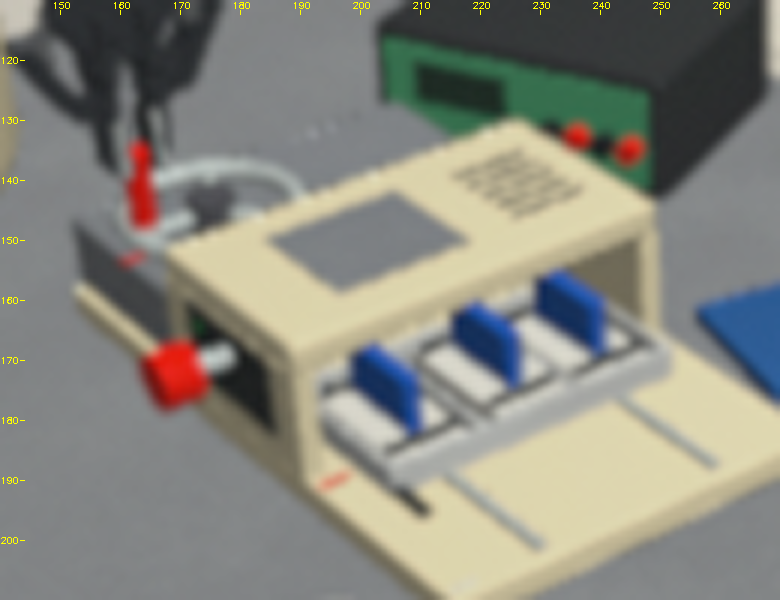

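```bash
python3 -m pendant '[[[-0.0172,0.0034,0,0,0,0],[-0.0146,0.0098,0,0,0,0],[-0.0098,0.0146,0,0,0,0],[-0.0034,0.0172,0,0,0,0],[0.0034,0.0172,0,0,0,0],[0.0098,0.0146,0,0,0,0],[0,0,0,0,0,0],[0,0,0,0,0,0]]]'
python3 -m pendant '[[[0.0146,0.0098,0,0,0,0],[0.0172,0.0034,0,0,0,0],[0.0172,-0.0034,0,0,0,0],[0.0146,-0.0098,0,0,0,0],[0.0098,-0.0146,0,0,0,0],[0.0034,-0.0172,0,0,0,0],[0,0,0,0,0,0],[0,0,0,0,0,0]]]'
python3 -m pendant '[[[-0.0034,-0.0172,0,0,0,0],[-0.0098,-0.0146,0,0,0,0],[-0.0146,-0.0098,0,0,0,0],[-0.0086,-0.0017,0,0,0,0],[-0.0086,-0.0017,0,0,0,0],[0,0,0,0,0,0],[0,0,0,0,0,0]]]'
python3 - <<'E'
from ov import *
s=telemetry.observe(); p=s["position"]; d=p[:2]-np.array([.494,.3744]); print(p,s["wrist_force"],np.hypot(*d),"theta mod",np.pi+.06-(np.arctan2(d[1],d[0])%(2*np.pi)))
c=camera("side"); crop(c,140,110,270,210,"i2",6)
c=camera("top"); crop(c,180,155,245,235,"i3",8)
E
```

```text
time_s: 61.25
position: [0.5282, 0.3459, 0.1228]
eef_rot: [2.154, 2.286, 0.006]
wrist_force: [1.2, 1.6, 6.7]
opening: 0.0153
time_s: 62.25
position: [0.4897, 0.4201, 0.1228]
eef_rot: [-2.153, -2.286, -0.0]
wrist_force: [-1.5, 1.5, 9.1]
opening: 0.0158
time_s: 63.12
position: [0.4493, 0.3718, 0.1227]
eef_rot: [2.153, 2.286, 0.003]
wrist_force: [1.0, -1.2, 8.1]
opening: 0.0152
[0.44931688 0.37181984 0.12274856] [ 1.0386132  -1.15021113  8.06216027] 0.04475755584865619 theta mod 0.002320594093991435
i2 6 140 110
i3 8 180 155
```

View pics/i2.png

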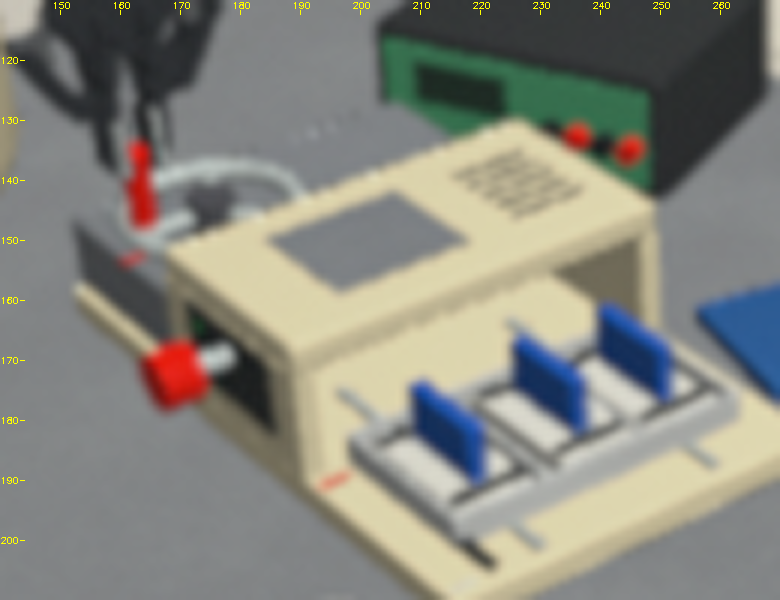

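View pics/i3.png

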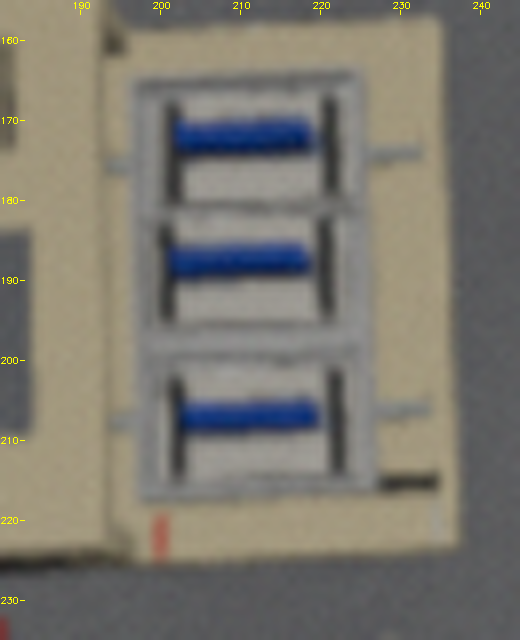

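```bash
python3 -m pendant '[[[0,0,0,0,0,0],[0,0,0,0,0,0],[0,0,0,0,0,0],[0,0,-0.02,0,0,0],[0,0,-0.04,0,0,0],[0,0,-0.04,0,0,0],[0,0,0,0,0,0],[0,0,0,0,0,0]]]' 0
python3 - <<'E'
from ov import *
t=camera("top")
for n,u,v in(("A",210.9,172.9),("B",210.3,188.2),("C",211.6,207.2)): print(n,at(t,u,v,.04).round(4))
crop(t,180,155,245,235,"i4",8)
c=camera("side"); crop(c,140,110,270,210,"i5",6)
E
```

```text
time_s: 64.22
position: [0.448, 0.3715, 0.2208]
eef_rot: [-2.153, -2.287, 0.003]
wrist_force: [-0.8, -0.3, 0.2]
opening: 0.0427
A [0.6315 0.1277 0.04  ]
B [0.5745 0.1278 0.04  ]
C [0.505  0.1206 0.04  ]
i4 8 180 155
i5 6 140 110
```

View pics/i5.png

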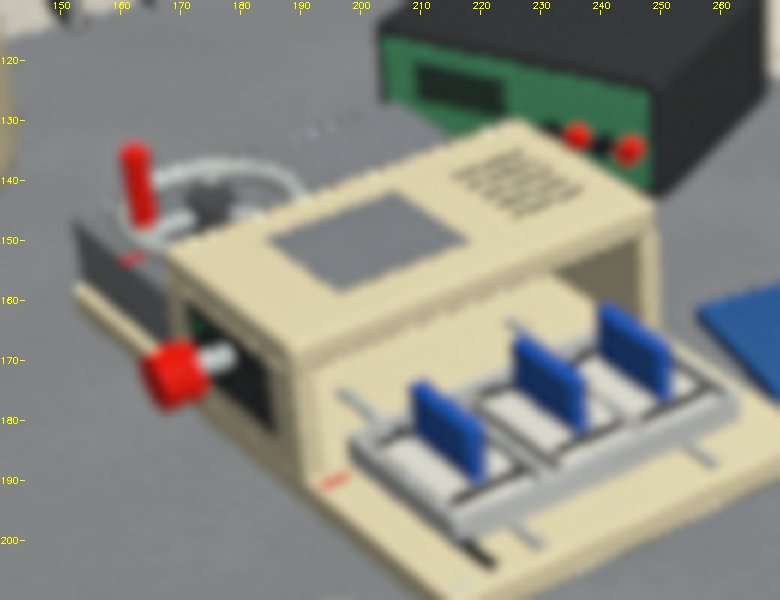

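```bash
python3 plan.py .630 .1255 .17 .06; python3 -m pendant '[[[-0.039,0.0328,0,0,0,0],[-0.039,0.0328,0,0,0,0],[-0.039,0.0328,0.01,0,0,0],[-0.039,0.0328,0.02,0,0,0],[-0.039,0.0328,0.02,0,0,0],[-0.0395,0.0328,0,0,0,0],[0,0,0,0,0,0],[0,0,0,0,0,0]]]'; python3 plan.py .630 .1255 .064 .06
python3 - <<'E'
from h import *
c=camera("side"); crop(c,190,100,270,190,"j1",6)
E
```

```text
t 64.33 pos [0.4476 0.3713 0.2199] tilt [-0.003 -0.002 -1.   ] jaw 0.06 q6 0.44 op 0.0426 F [-0.4  0.4 -0.7]
TURN wz -0.0 then SHIFT mm [-256.2  167.5   49.7] rows@45mm 6.9
time_s: 65.32
position: [0.658, 0.1496, 0.1699]
eef_rot: [-2.153, -2.284, 0.004]
wrist_force: [-0.6, 0.7, 0.2]
opening: 0.0429
t 65.33 pos [0.658  0.1496 0.1699] tilt [-0.004  0.    -1.   ] jaw 0.059 q6 -0.0 op 0.0429 F [-0.6  0.7  0.2]
TURN wz -0.001 then SHIFT mm [-22.5 -29.  106. ] rows@45mm 2.5
j1 6 190 100
```

View pics/j1.png

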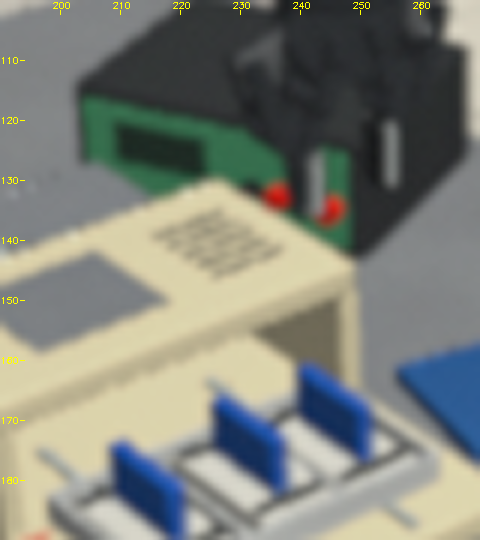

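```bash
python3 -m pendant '[[[-0.0225,-0.029,0,0,0,0],[0,0,0.03,0,0,0],[0,0,0.03,0,0,0],[0,0,0,0,0,0],[0,0,0,0,0,0]]]'; python3 plan.py .630 .1255 .064 .06
python3 - <<'E'
from h import *
c=camera("side"); crop(c,190,100,270,190,"j2",6)
E
```

```text
time_s: 66.0
position: [0.6318, 0.1264, 0.1125]
eef_rot: [2.152, 2.288, 0.001]
wrist_force: [0.5, -0.6, 0.4]
opening: 0.0427
t 66.0 pos [0.6318 0.1264 0.1125] tilt [ 0.001  0.    -1.   ] jaw 0.061 q6 -0.04 op 0.0427 F [ 0.5 -0.6  0.4]
TURN wz 0.001 then SHIFT mm [-0.8 -1.9 48.5] rows@45mm 1.1
j2 6 190 100
```

View pics/j2.png

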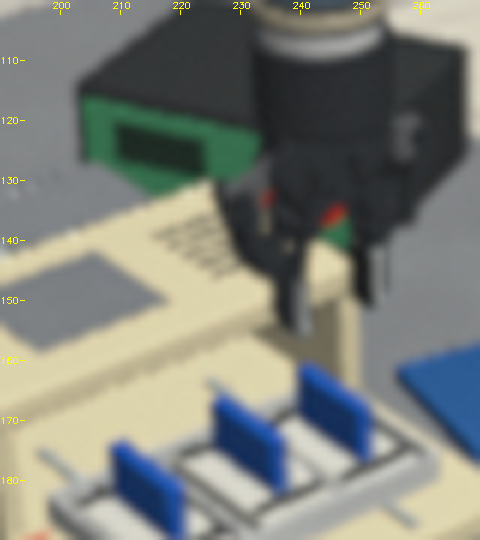

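```bash
python3 -m pendant '[[[-0.001,-0.0015,0.024,0,0,0],[0,0,0.024,0,0,0],[0,0,0,0,0,0],[0,0,0,0,0,0]]]'; python3 plan.py .630 .1255 .064 .06;  python3 -m pendant '[[[0,0,0,0,0,0],[0,0,0,0,0,0],[0,0,0,0,0,0],[0,0,0,0,0,0],[0,0,-0.02,0,0,0],[0,0,-0.04,0,0,0],[0,0,-0.04,0,0,0],[0,0,0,0,0,0]]]' 1 60; python3 plan.py .5527 -.384 .16 -.09
```

```text
time_s: 66.55
position: [0.6314, 0.1245, 0.0651]
eef_rot: [2.152, 2.286, 0.003]
wrist_force: [0.7, -0.5, -0.2]
opening: 0.0429
t 66.55 pos [0.6314 0.1245 0.0651] tilt [ 0.003  0.    -1.   ] jaw 0.06 q6 -0.04 op 0.0429 F [ 0.7 -0.5 -0.2]
TURN wz 0.0 then SHIFT mm [ 1.1 -1.3  1.1] rows@45mm 0.0
time_s: 67.55
position: [0.6325, 0.1244, 0.168]
eef_rot: [2.15, 2.283, 0.009]
wrist_force: [0.8, -0.0, 0.1]
opening: 0.0096
t 67.55 pos [0.6325 0.1244 0.168 ] tilt [ 0.008  0.    -1.   ] jaw 0.06 q6 -0.04 op 0.0096 F [ 0.8 -0.   0.1]
TURN wz 0.15 then SHIFT mm [-513.6  -33.9    7.3] rows@45mm 11.4
```

```bash
python3 -m pendant '[[[0,0,0,0,0,0.15],[-0.0395,-0.0026,0,0,0,0],[-0.0395,-0.0026,0,0,0,0],[-0.0395,-0.0026,0,0,0,0],[-0.0395,-0.0026,0,0,0,0],[-0.0395,-0.0026,0,0,0,0],[-0.0395,-0.0026,0,0,0,0],[-0.0395,-0.0026,0,0,0,0]]]'; python3 -m pendant '[[[-0.0395,-0.0026,0,0,0,0],[-0.0395,-0.0026,0,0,0,0],[-0.0395,-0.0026,0,0,0,0],[-0.0395,-0.0026,0,0,0,0],[-0.0395,-0.0026,0,0,0,0],[-0.0395,-0.0026,0,0,0,0],[0,0,0,0,0,0],[0,0,0,0,0,0]]]'; python3 plan.py .5527 -.384 .09 -.09
python3 - <<'E'
from ov import *
c=camera("side"); t=camera("top")
crop(t,300,160,380,260,"k0",6)
f=t["frame"].astype(int)
E
```

```text
time_s: 68.55
position: [0.5857, -0.1502, 0.1624]
eef_rot: [-2.317, -2.117, 0.002]
wrist_force: [0.4, 0.2, -0.9]
opening: 0.0098
time_s: 69.55
position: [0.5494, -0.3829, 0.1623]
eef_rot: [-2.317, -2.116, -0.0]
wrist_force: [-0.4, -0.1, -1.1]
opening: 0.0097
t 69.55 pos [ 0.5494 -0.3829  0.1623] tilt [-0.002  0.003 -1.   ] jaw -0.09 q6 -0.69 op 0.0097 F [-0.4 -0.1 -1.1]
TURN wz -0.0 then SHIFT mm [-1.   3.5 72.3] rows@45mm 1.6
k0 6 300 160
```

View pics/k0.png

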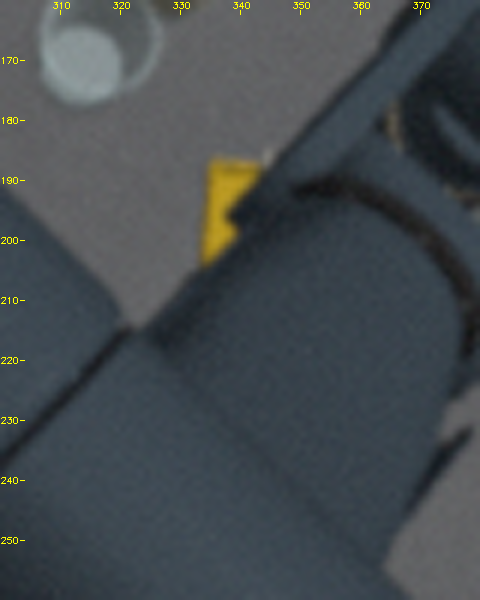

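```bash
python3 -m pendant '[[[-0.001,0.0035,0.035,0,0,0],[0,0,0.037,0,0,0],[0,0,0,0,0,0],[0,0,0,0,0,0]]]'; python3 plan.py .5527 -.384 .042 -.09
cat > sv.py <<'E'
from ov import *
import sys
c=camera("side"); s=telemetry.observe(); p=s["position"]; name=sys.argv[1]
tray=(.489,-.379,-.09)
q=(*p[:2],-.09); b=p[2]-.038
po=[box(q,.05,.09,b),box(q,.05,.09,b+.014)]
tr=[box(tray,.196,.108,.02)]+[box((*R(tray,(k*.064,0,0))[:2],-.09),.06,.1,.004) for k in(-1,0,1)]
overlay(c,po+tr,[],250,210,370,320,name+"o",6)
crop(c,250,210,370,320,name,6)
E
python3 sv.py k1
```

```text
time_s: 70.15
position: [0.5547, -0.3851, 0.0926]
eef_rot: [2.317, 2.12, 0.0]
wrist_force: [0.3, 1.1, -0.6]
opening: 0.0092
t 70.15 pos [ 0.5547 -0.3851  0.0926] tilt [ 0.001 -0.001 -1.   ] jaw -0.089 q6 -0.68 op 0.0092 F [ 0.3  1.1 -0.6]
TURN wz 0.001 then SHIFT mm [ 1.  -2.1 50.6] rows@45mm 1.1
k1 6 250 210
```

View pics/k1o.png

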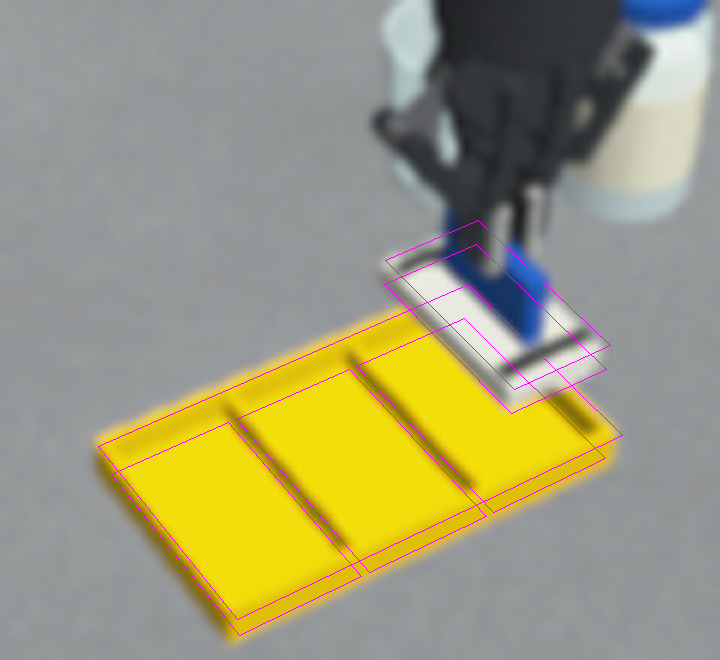

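View pics/k1.png

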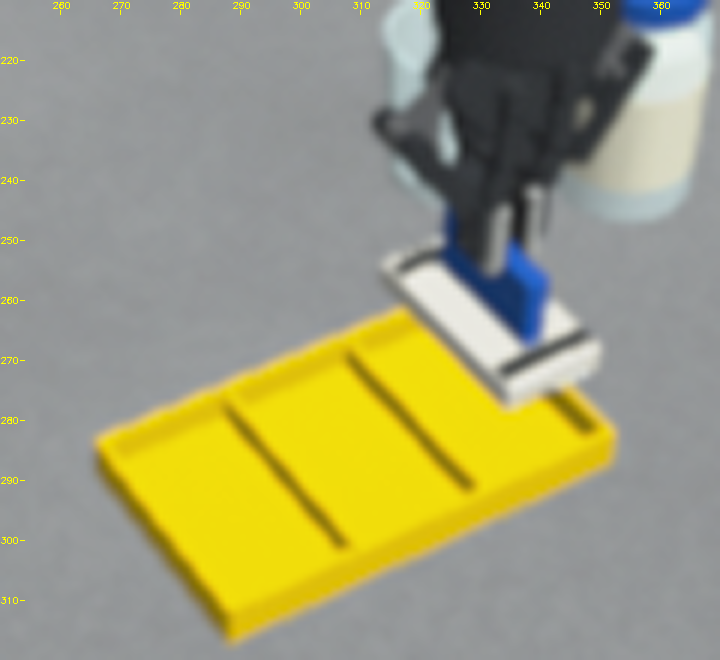

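```bash
python3 - <<'E'
from ov import *
c=camera("side"); tray=(.489,-.379,-.09)
g=lambda P:((proj(c,P)-(250,210)+.5)*6).round(0)
for x in(-.034,.03): print(x,"top+y",g(R(tray,(x,.05,.02))),"top-y",g(R(tray,(x,-.05,.02))),"fl+y",g(R(tray,(x,.05,.004))))
print("bottom corners outer z0", g(R(tray,(-.098,-.054,0))),g(R(tray,(.098,-.054,0))),g(R(tray,(-.098,.054,0))))
E
```

```text
-0.034 top+y [230. 397.] top-y [364. 550.] fl+y [229. 423.]
0.03 top+y [351. 344.] top-y [489. 490.] fl+y [349. 369.]
bottom corners outer z0 [236. 653.] [617. 468.] [ 99. 479.]
```

```bash
python3 -m pendant '[[[0.0,-0.0015,0.02,0,0,0],[0,0,0.02,0,0,0],[0,0,0.007,0,0,0],[0,0,0,0,0,0],[0,0,0,0,0,0]]]'; python3 plan.py .5527 -.384 .042 -.09; python3 sv.py k2
```

```text
time_s: 70.88
position: [0.5527, -0.3857, 0.0451]
eef_rot: [2.318, 2.119, 0.0]
wrist_force: [-0.8, 0.1, -1.1]
opening: 0.0096
t 70.88 pos [ 0.5527 -0.3857  0.0451] tilt [ 0.001 -0.001 -1.   ] jaw -0.09 q6 -0.68 op 0.0096 F [-0.8  0.1 -1.1]
TURN wz 0.0 then SHIFT mm [ 1.7 -0.1  3.1] rows@45mm 0.1
k2 6 250 210
```

View pics/k2.png

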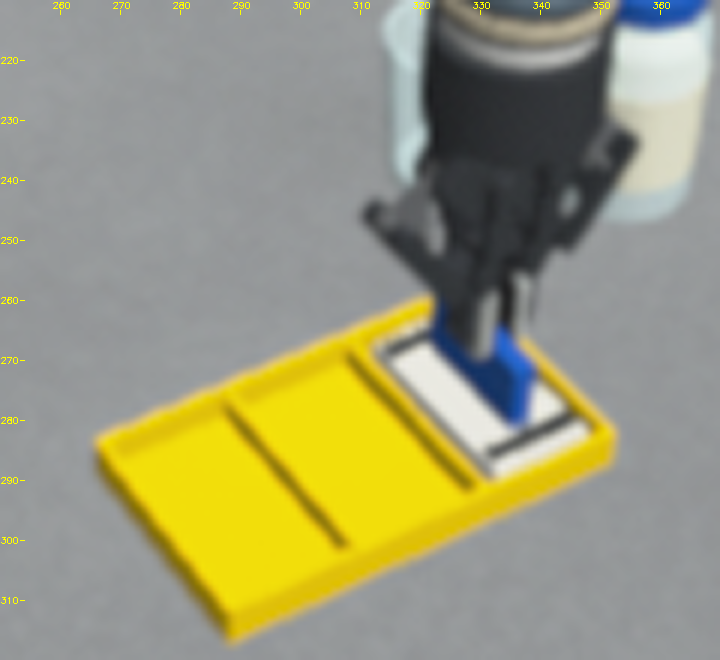

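```bash
python3 -m pendant '[[[0.001,0,0.003,0,0,0],[0,0,0,0,0,0]]]'; python3 -m pendant '[[[0,0,0,0,0,0],[0,0,0,0,0,0],[0,0,0,0,0,0],[0,0,-0.02,0,0,0],[0,0,-0.04,0,0,0],[0,0,-0.06,0,0,0],[0,0,0,0,0,0],[0,0,0,0,0,0]]]' 0.4; python3 sv.py k3; python3 plan.py .5725 .1258 .165 .06
```

```text
time_s: 71.18
position: [0.5531, -0.385, 0.0428]
eef_rot: [2.317, 2.118, -0.0]
wrist_force: [-0.8, 0.2, 2.9]
opening: 0.0094
time_s: 72.18
position: [0.5524, -0.3842, 0.1628]
eef_rot: [2.318, 2.118, 0.0]
wrist_force: [-0.9, -0.3, -0.5]
opening: 0.0255
k3 6 250 210
t 72.22 pos [ 0.5518 -0.3837  0.1615] tilt [-0.001  0.001 -1.   ] jaw -0.09 q6 -0.68 op 0.0257 F [ 0.5 -0.1 -1.1]
TURN wz -0.15 then SHIFT mm [507.3  51.2  -3.2] rows@45mm 11.3
```

View pics/k3.png

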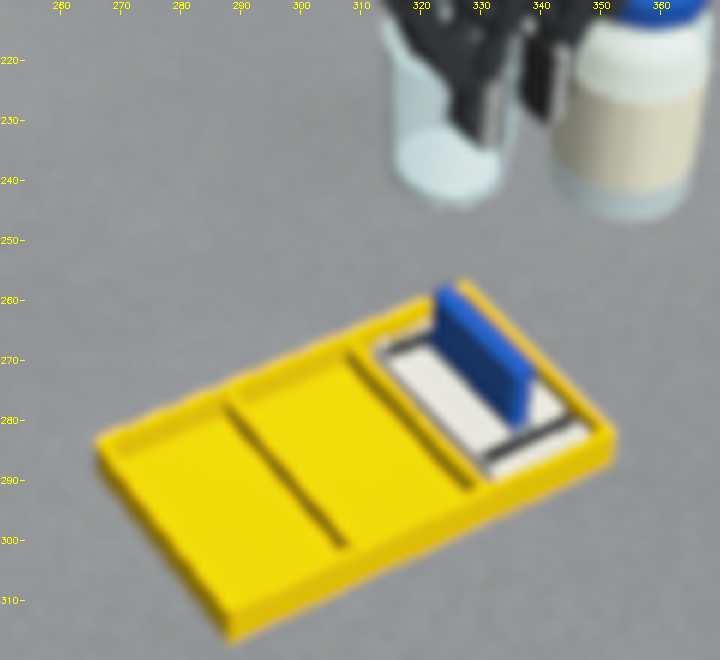

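```bash
python3 -m pendant '[[[0,0,0,0,0,-0.15],[0.039,0.00394,0,0,0,0],[0.039,0.00394,0,0,0,0],[0.039,0.00394,0,0,0,0],[0.039,0.00394,0,0,0,0],[0.039,0.00394,0,0,0,0],[0.039,0.00394,0,0,0,0],[0.039,0.00394,0,0,0,0]]]' 0; python3 -m pendant '[[[0.039,0.00394,0,0,0,0],[0.039,0.00394,0,0,0,0],[0.039,0.00394,0,0,0,0],[0.039,0.00394,0,0,0,0],[0.039,0.00394,0,0,0,0],[0.039,0.00394,0,0,0,0],[0,0,0,0,0,0],[0,0,0,0,0,0]]]';  python3 plan.py .5725 .1258 .112 .06
python3 - <<'E'
from h import *
c=camera("side"); crop(c,180,100,270,200,"l1",6)
E
```

```text
time_s: 73.22
position: [0.5623, -0.1084, 0.1599]
eef_rot: [-2.152, -2.284, 0.002]
wrist_force: [0.7, -0.3, 0.5]
opening: 0.0429
time_s: 74.22
position: [0.5723, 0.1246, 0.1604]
eef_rot: [-2.152, -2.286, 0.003]
wrist_force: [-0.0, -1.6, 0.1]
opening: 0.0429
t 74.22 pos [0.5723 0.1246 0.1604] tilt [-0.003 -0.001 -1.   ] jaw 0.06 q6 -0.04 op 0.0429 F [-0.  -1.6  0.1]
TURN wz 0.0 then SHIFT mm [ 1.2  0.4 48.4] rows@45mm 1.1
l1 6 180 100
```

View pics/l1.png

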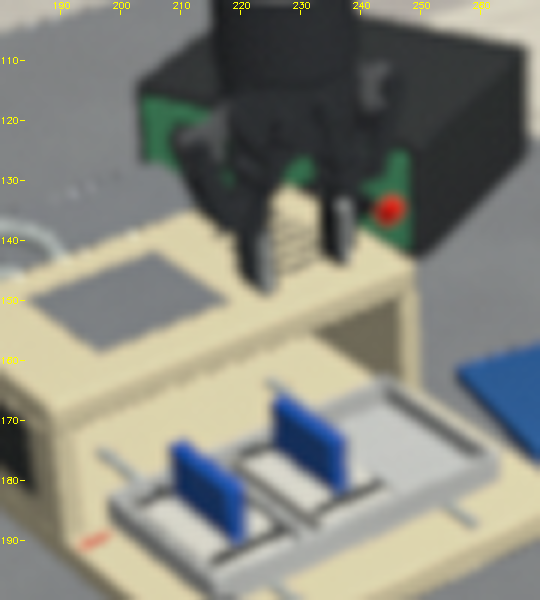

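```bash
python3 -m pendant '[[[0.0,0.001,0.03,0,0,0],[0,0,0.035,0,0,0],[0,0,0.031,0,0,0],[0,0,0,0,0,0],[0,0,0,0,0,0]]]'; python3 plan.py .5725 .1258 .064 .06;  python3 -m pendant '[[[0,0,0,0,0,0],[0,0,0,0,0,0],[0,0,0,0,0,0],[0,0,0,0,0,0],[0,0,-0.02,0,0,0],[0,0,-0.04,0,0,0],[0,0,-0.04,0,0,0],[0,0,0,0,0,0]]]' 1 60; python3 plan.py .489 -.379 .16 -.09
python3 - <<'E'
from h import *
c=camera("side"); crop(c,180,100,270,200,"l2",6)
E
```

```text
time_s: 74.9
position: [0.5749, 0.1241, 0.0662]
eef_rot: [2.155, 2.285, 0.001]
wrist_force: [-0.6, 0.0, -0.4]
opening: 0.0427
t 74.9 pos [0.5749 0.1241 0.0662] tilt [ 0.001 -0.    -1.   ] jaw 0.059 q6 -0.04 op 0.0427 F [-0.6  0.  -0.4]
TURN wz -0.001 then SHIFT mm [ 1.8 -2.3  2.2] rows@45mm 0.1
time_s: 75.9
position: [0.5766, 0.1252, 0.169]
eef_rot: [2.149, 2.283, 0.009]
wrist_force: [0.4, -0.5, -2.3]
opening: 0.0095
t 75.9 pos [0.5766 0.1252 0.169 ] tilt [ 0.008  0.    -1.   ] jaw 0.06 q6 -0.04 op 0.0095 F [ 0.4 -0.5 -2.3]
TURN wz 0.15 then SHIFT mm [-510.1  -42.     8.2] rows@45mm 11.4
l2 6 180 100
```

View pics/l2.png

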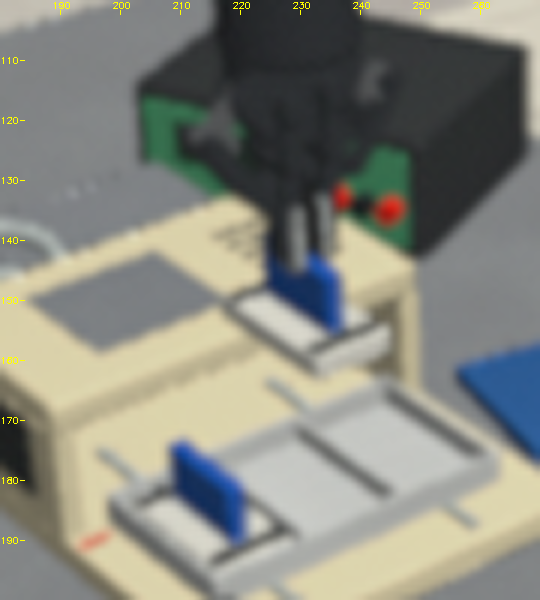

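```bash
python3 -m pendant '[[[0,0,0,0,0,0.15],[-0.0392,-0.0032,0,0,0,0],[-0.0392,-0.0032,0,0,0,0],[-0.0392,-0.0032,0,0,0,0],[-0.0392,-0.0032,0,0,0,0],[-0.0392,-0.0032,0,0,0,0],[-0.0392,-0.0032,0,0,0,0],[-0.0392,-0.0032,0,0,0,0]]]'; python3 -m pendant '[[[-0.0392,-0.0032,0,0,0,0],[-0.0392,-0.0032,0,0,0,0],[-0.0392,-0.0032,0,0,0,0],[-0.0392,-0.0032,0,0,0,0],[-0.0392,-0.0032,0,0,0,0],[-0.0392,-0.0032,0.01,0,0,0],[0,0,0.03,0,0,0],[0,0,0,0,0,0]]]'; python3 -m pendant '[[[0,0,0,0,0,0]]]'; python3 plan.py .489 -.379 .09 -.09;python3 sv.py l3
```

```text
time_s: 76.95
position: [0.5256, -0.1469, 0.1637]
eef_rot: [-2.317, -2.117, 0.002]
wrist_force: [0.1, -0.6, -0.9]
opening: 0.0095
time_s: 77.95
position: [0.4841, -0.3765, 0.1214]
eef_rot: [-2.313, -2.111, -0.0]
wrist_force: [0.3, 0.6, -2.9]
opening: 0.0094
time_s: 78.08
position: [0.4867, -0.378, 0.125]
eef_rot: [-2.317, -2.119, -0.0]
wrist_force: [-1.3, -0.7, -1.8]
opening: 0.0097
t 78.08 pos [ 0.4867 -0.378   0.125 ] tilt [-0.001  0.001 -1.   ] jaw -0.089 q6 -0.75 op 0.0097 F [-1.3 -0.7 -1.8]
TURN wz 0.001 then SHIFT mm [-0.9  2.5 35. ] rows@45mm 0.8
l3 6 250 210
```

View pics/l3.png

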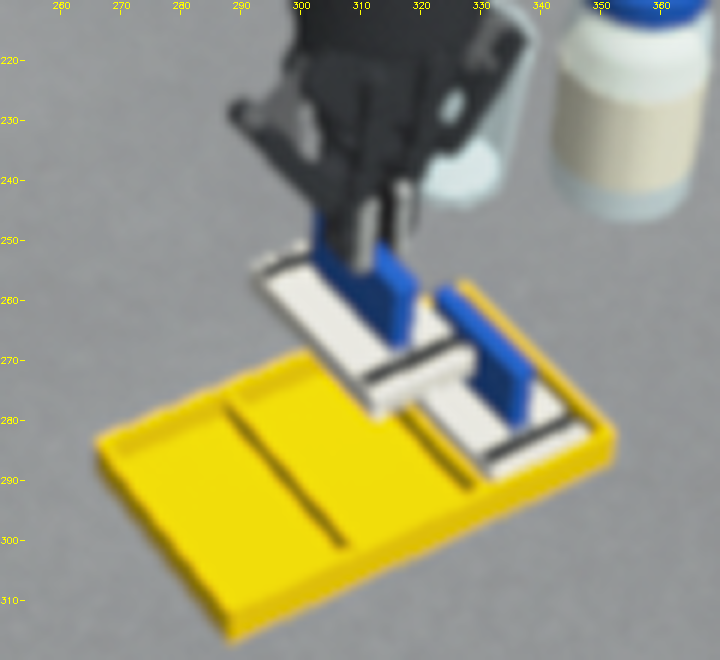

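```bash
python3 -m pendant '[[[-0.001,0.0025,0.03,0,0,0],[0,0,0.03,0,0,0],[0,0,0,0,0,0],[0,0,0,0,0,0]]]'; python3 plan.py .489 -.379 .042 -.09;python3 sv.py l4
```

```text
time_s: 78.62
position: [0.4902, -0.3805, 0.067]
eef_rot: [2.317, 2.118, -0.0]
wrist_force: [-0.3, -0.4, -0.6]
opening: 0.0093
t 78.62 pos [ 0.4902 -0.3805  0.067 ] tilt [ 0.002 -0.002 -1.   ] jaw -0.089 q6 -0.75 op 0.0093 F [-0.3 -0.4 -0.6]
TURN wz 0.001 then SHIFT mm [ 1.5 -1.4 25. ] rows@45mm 0.6
l4 6 250 210
```

View pics/l4.png

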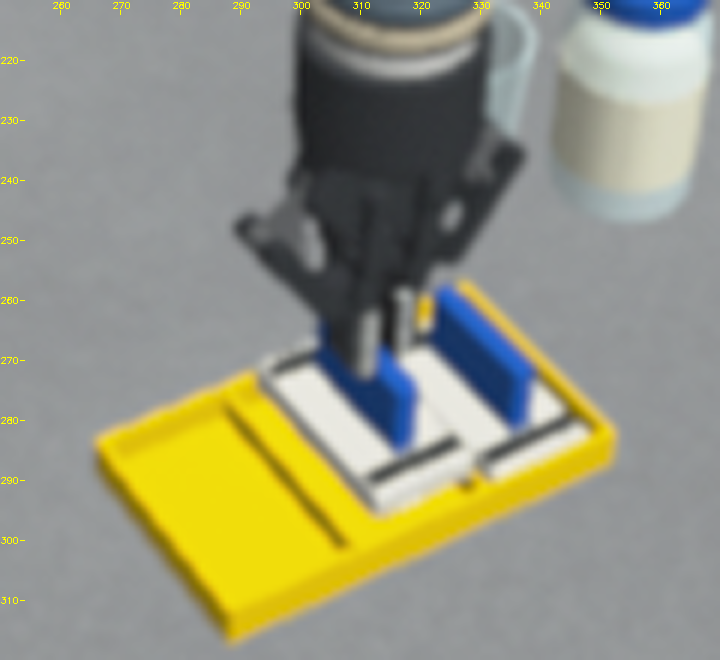

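```bash
python3 -m pendant '[[[0.001,-0.001,0.013,0,0,0],[0,0,0.009,0,0,0],[0,0,0.002,0,0,0],[0,0,0,0,0,0],[0,0,0,0,0,0]]]'; python3 plan.py .489 -.379 .042 -.09;python3 sv.py l5
```

```text
time_s: 79.3
position: [0.488, -0.3788, 0.0439]
eef_rot: [-2.318, -2.12, 0.001]
wrist_force: [-4.5, 2.2, 16.2]
opening: 0.0096
t 79.3 pos [ 0.488  -0.3788  0.0439] tilt [-0.001 -0.    -1.   ] jaw -0.09 q6 -0.75 op 0.0096 F [-4.5  2.2 16.2]
TURN wz 0.0 then SHIFT mm [-0.1  1.   1.9] rows@45mm 0.0
l5 6 250 210
```

View pics/l5.png

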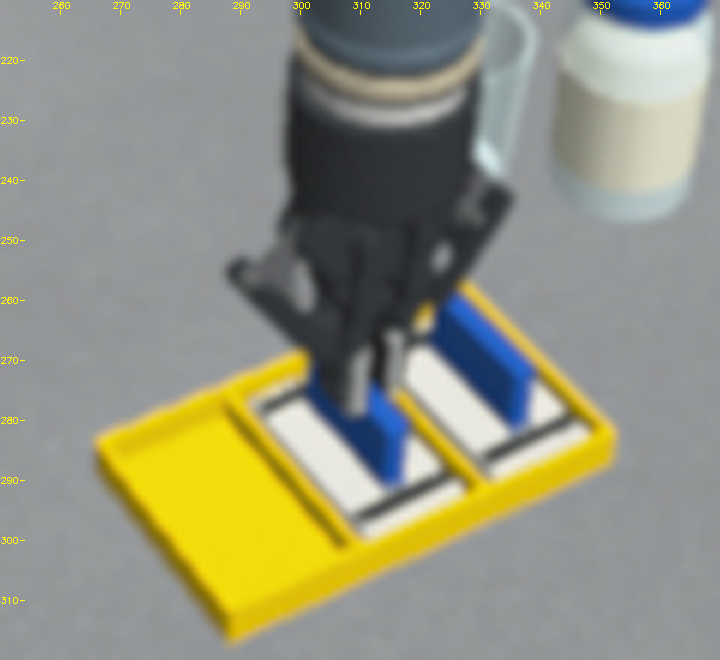

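Seated on the lane floor (16 N contact). Release and fetch the last cassette.

```bash
python3 -m pendant '[[[0,0,0,0,0,0],[0,0,0,0,0,0],[0,0,0,0,0,0],[0,0,-0.02,0,0,0],[0,0,-0.04,0,0,0],[0,0,-0.06,0,0,0],[0,0,0,0,0,0],[0,0,0,0,0,0]]]' 0.4; python3 sv.py l6; python3 plan.py .504 .1186 .165 .06
```

```text
time_s: 80.35
position: [0.4883, -0.3788, 0.1624]
eef_rot: [2.318, 2.119, -0.0]
wrist_force: [-1.0, -0.4, -0.3]
opening: 0.0255
l6 6 250 210
t 80.4 pos [ 0.4878 -0.3783  0.1612] tilt [-0.001  0.001 -1.   ] jaw -0.09 q6 -0.75 op 0.0255 F [-0.5  0.2  0.1]
TURN wz -0.15 then SHIFT mm [495.   46.   -3.3] rows@45mm 11.0
```

View pics/l6.png

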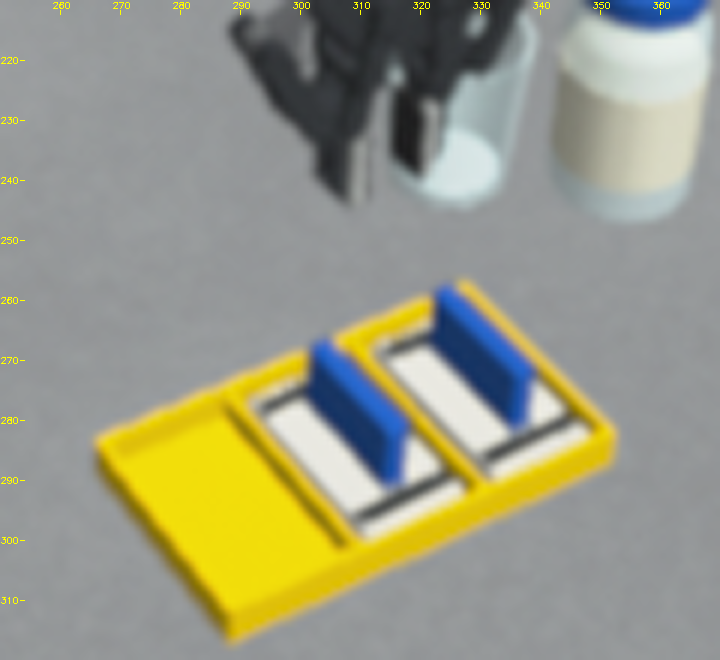

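```bash
python3 -m pendant '[[[0,0,0,0,0,-0.15],[0.0381,0.00354,0,0,0,0],[0.0381,0.00354,0,0,0,0],[0.0381,0.00354,0,0,0,0],[0.0381,0.00354,0,0,0,0],[0.0381,0.00354,0,0,0,0],[0.0381,0.00354,0,0,0,0],[0.0381,0.00354,0,0,0,0]]]' 0; python3 -m pendant '[[[0.0381,0.00354,0,0,0,0],[0.0381,0.00354,0,0,0,0],[0.0381,0.00354,0,0,0,0],[0.0381,0.00354,0,0,0,0],[0.0381,0.00354,0,0,0,0],[0.0381,0.00354,0,0,0,0],[0,0,0,0,0,0],[0,0,0,0,0,0]]]';  python3 plan.py .504 .1186 .112 .06
python3 - <<'E'
from h import *
c=camera("side"); crop(c,180,100,270,200,"m1",6)
E
```

```text
time_s: 81.4
position: [0.4959, -0.1095, 0.16]
eef_rot: [-2.152, -2.284, 0.002]
wrist_force: [0.4, 0.2, 0.6]
opening: 0.0427
time_s: 82.4
position: [0.5037, 0.1179, 0.1605]
eef_rot: [-2.152, -2.287, 0.003]
wrist_force: [-0.2, 0.2, 0.3]
opening: 0.0424
t 82.4 pos [0.5037 0.1179 0.1605] tilt [-0.003 -0.    -1.   ] jaw 0.061 q6 -0.05 op 0.0424 F [-0.2  0.2  0.3]
TURN wz 0.001 then SHIFT mm [ 0.7  0.4 48.5] rows@45mm 1.1
m1 6 180 100
```

View pics/m1.png

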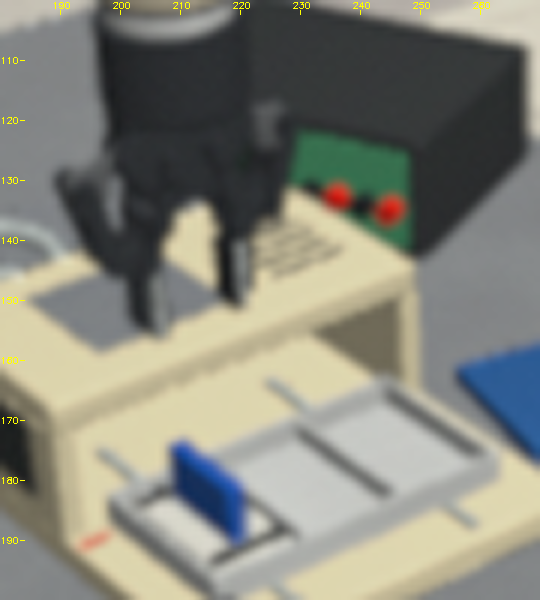

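```bash
python3 -m pendant '[[[0.0,0,0.03,0,0,0],[0,0,0.035,0,0,0],[0,0,0.031,0,0,0],[0,0,0,0,0,0],[0,0,0,0,0,0]]]'; python3 plan.py .504 .1186 .064 .06;  python3 -m pendant '[[[0,0,0,0,0,0],[0,0,0,0,0,0],[0,0,0,0,0,0],[0,0,0,0,0,0],[0,0,-0.02,0,0,0],[0,0,-0.04,0,0,0],[0,0,-0.04,0,0,0],[0,0,0,0,0,0]]]' 1 60; python3 plan.py .4253 -.3735 .16 -.09
python3 sv.py m0; python3 - <<'E'
from h import *
c=camera("side"); crop(c,180,100,270,200,"m2",6)
E
```

```text
time_s: 83.08
position: [0.5052, 0.1175, 0.0661]
eef_rot: [2.155, 2.285, 0.001]
wrist_force: [0.5, 0.4, 0.3]
opening: 0.0426
t 83.08 pos [0.5052 0.1175 0.0661] tilt [ 0.001 -0.    -1.   ] jaw 0.059 q6 -0.05 op 0.0426 F [0.5 0.4 0.3]
TURN wz -0.001 then SHIFT mm [ 1.2 -1.1  2.1] rows@45mm 0.1
time_s: 84.08
position: [0.5069, 0.1185, 0.1685]
eef_rot: [2.15, 2.283, 0.008]
wrist_force: [-0.2, 0.3, -1.4]
opening: 0.0096
t 84.08 pos [0.5069 0.1185 0.1685] tilt [ 0.008  0.    -1.   ] jaw 0.06 q6 -0.05 op 0.0096 F [-0.2  0.3 -1.4]
TURN wz 0.15 then SHIFT mm [-497.3  -37.1    7.7] rows@45mm 11.1
m0 6 250 210
m2 6 180 100
```

View pics/m2.png

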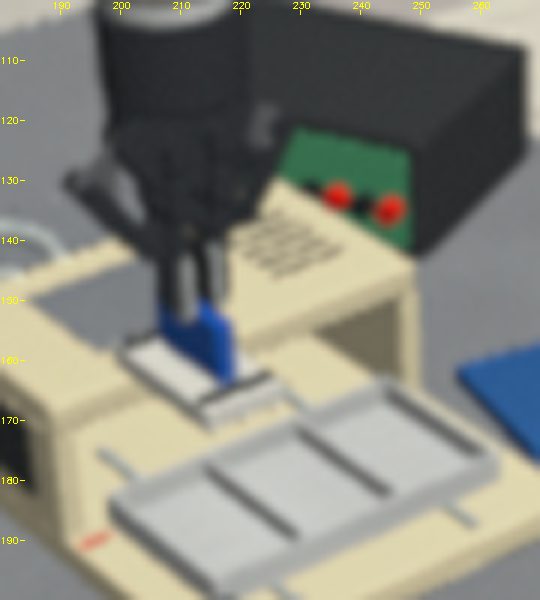

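View pics/m0.png

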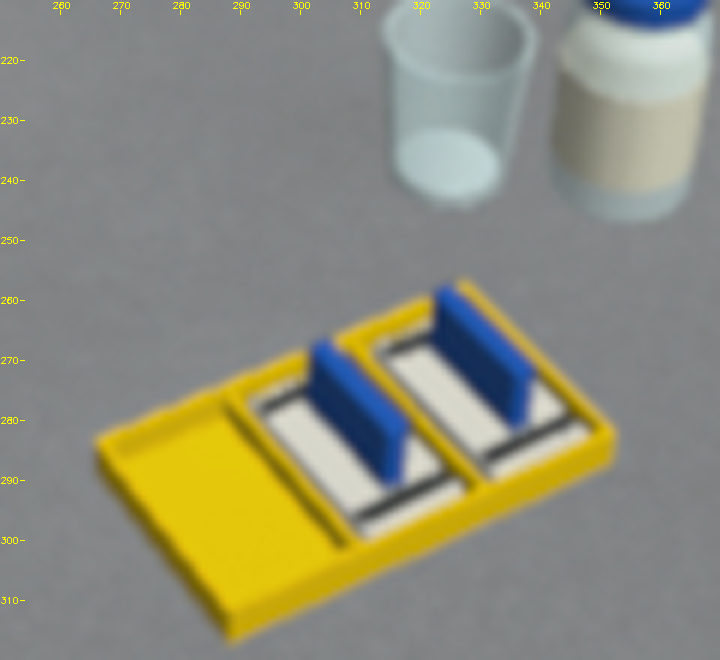

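```bash
python3 -m pendant '[[[0,0,0,0,0,0.15],[-0.0382,-0.0028,0,0,0,0],[-0.0382,-0.0028,0,0,0,0],[-0.0382,-0.0028,0,0,0,0],[-0.0382,-0.0028,0,0,0,0],[-0.0382,-0.0028,0,0,0,0],[-0.0382,-0.0028,0,0,0,0],[-0.0382,-0.0028,0,0,0,0]]]'; python3 -m pendant '[[[-0.0382,-0.0028,0,0,0,0],[-0.0382,-0.0028,0,0,0,0],[-0.0382,-0.0028,0,0,0,0],[-0.0382,-0.0028,0,0,0,0],[-0.0382,-0.0028,0,0,0,0],[-0.0385,-0.0028,0,0,0,0],[0,0,0,0,0,0],[0,0,0,0,0,0]]]'; python3 plan.py .4253 -.3735 .09 -.09;python3 sv.py m3
```

```text
time_s: 85.18
position: [0.4596, -0.1469, 0.1638]
eef_rot: [-2.316, -2.117, 0.002]
wrist_force: [0.8, -0.0, -1.4]
opening: 0.0097
time_s: 86.18
position: [0.4227, -0.3719, 0.1638]
eef_rot: [-2.316, -2.116, -0.001]
wrist_force: [-0.5, -0.2, -1.4]
opening: 0.0094
t 86.17 pos [ 0.4227 -0.3719  0.1638] tilt [-0.002  0.004 -1.   ] jaw -0.09 q6 -0.83 op 0.0094 F [-0.5 -0.2 -1.4]
TURN wz -0.0 then SHIFT mm [-1.7  2.9 73.8] rows@45mm 1.6
m3 6 250 210
```

View pics/m3.png

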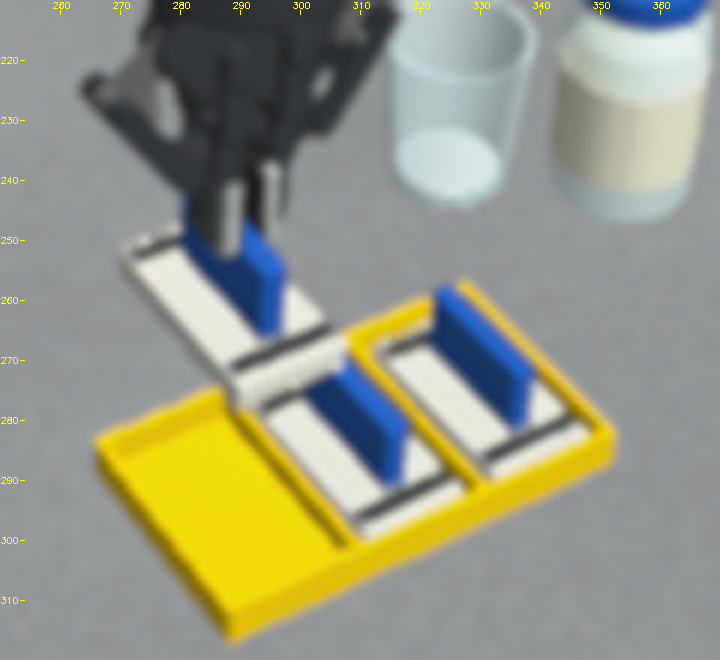

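```bash
python3 -m pendant '[[[-0.001,0.0015,0.035,0,0,0],[0,0,0.035,0,0,0],[0,0,0.025,0,0,0],[0,0,0,0,0,0],[0,0,0,0,0,0]]]'; python3 plan.py .4253 -.3735 .042 -.09;python3 sv.py m4
```

```text
time_s: 86.85
position: [0.4256, -0.3742, 0.0712]
eef_rot: [2.318, 2.12, 0.0]
wrist_force: [0.1, -0.7, -1.3]
opening: 0.0094
t 86.85 pos [ 0.4256 -0.3742  0.0712] tilt [ 0.    -0.001 -1.   ] jaw -0.089 q6 -0.83 op 0.0094 F [ 0.1 -0.7 -1.3]
TURN wz 0.001 then SHIFT mm [ 0.7 -0.4 29.2] rows@45mm 0.6
m4 6 250 210
```

View pics/m4.png

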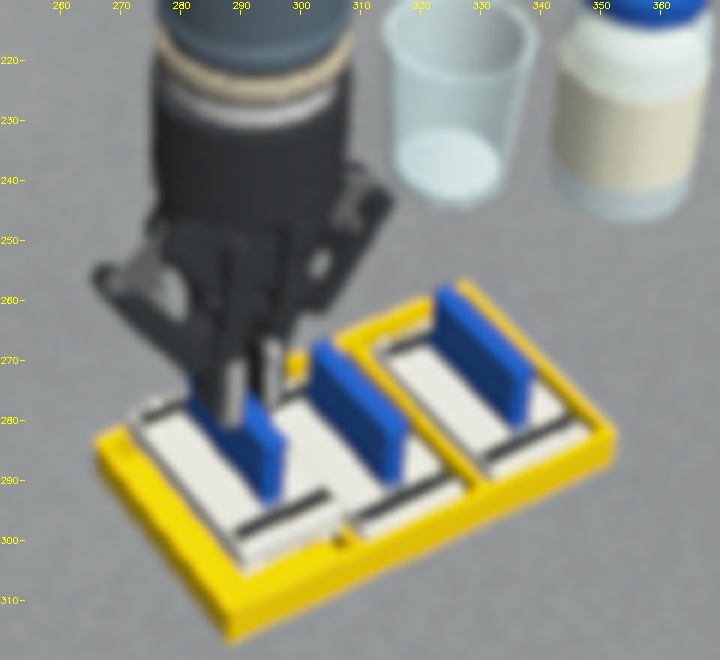

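```bash
python3 -m pendant '[[[0.0005,-0.001,0.014,0,0,0],[0,0,0.010,0,0,0],[0,0,0.002,0,0,0],[0,0,0,0,0,0],[0,0,0,0,0,0]]]'; python3 plan.py .4253 -.3735 .042 -.09;python3 sv.py m5
```

```text
time_s: 87.52
position: [0.4252, -0.3713, 0.0498]
eef_rot: [-2.321, -2.117, -0.005]
wrist_force: [-0.6, 13.8, 36.2]
opening: 0.0096
t 87.53 pos [ 0.4252 -0.3713  0.0498] tilt [ 0.002  0.002 -1.   ] jaw -0.092 q6 -0.83 op 0.0096 F [-0.6 13.8 36.2]
TURN wz -0.002 then SHIFT mm [-2.2  0.3  7.8] rows@45mm 0.2
m5 6 250 210
```

View pics/m5.png

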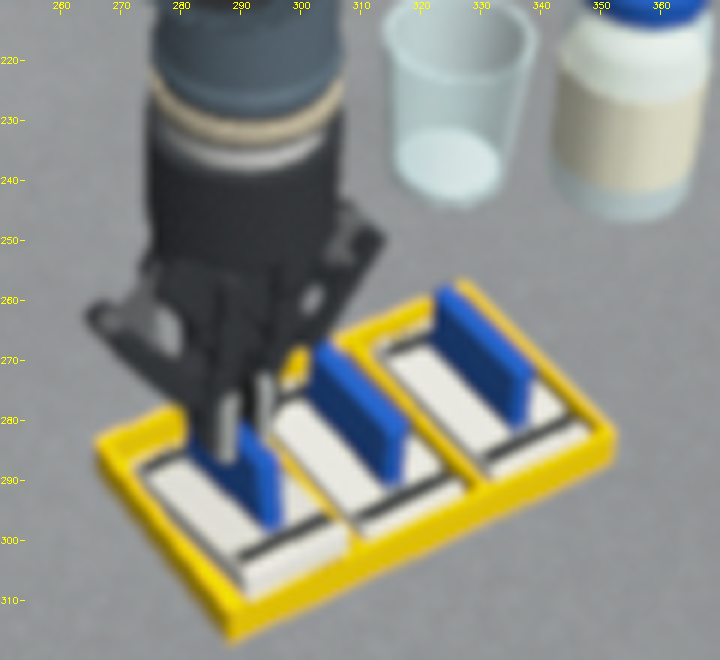

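```bash
python3 -m pendant '[[[0,0,-0.012,0,0,0],[0,0,-0.006,0,0,0],[0.0045,0,0,0,0,0],[0,0,0,0,0,0],[0,0,0,0,0,0]]]'; python3 plan.py .4253 -.3695 .042 -.09;python3 sv.py m6
```

```text
time_s: 88.2
position: [0.4242, -0.3692, 0.0617]
eef_rot: [-2.318, -2.118, -0.0]
wrist_force: [0.5, -0.0, -1.5]
opening: 0.0095
t 88.2 pos [ 0.4242 -0.3692  0.0617] tilt [-0.001  0.001 -1.   ] jaw -0.09 q6 -0.82 op 0.0095 F [ 0.5 -0.  -1.5]
TURN wz -0.0 then SHIFT mm [-0.2  1.1 19.7] rows@45mm 0.4
m6 6 250 210
```

View pics/m6.png

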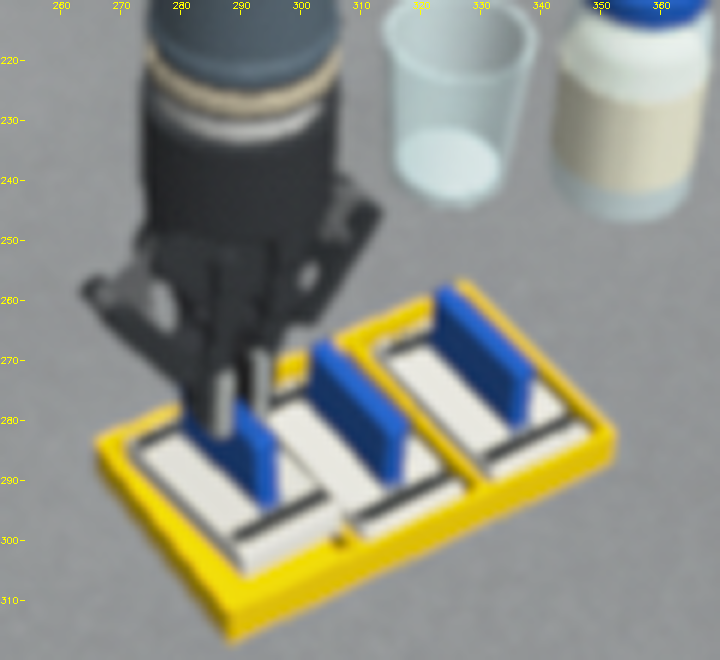

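```bash
python3 -m pendant '[[[0,0.001,0.008,0,0,0],[0,0,0.005,0,0,0],[0,0,0,0,0,0]]]'; python3 plan.py .4253 -.3695 .042 -.09;python3 sv.py m7
```

```text
time_s: 88.62
position: [0.4259, -0.369, 0.05]
eef_rot: [-2.319, -2.119, -0.001]
wrist_force: [0.7, 3.1, 6.3]
opening: 0.0094
t 88.62 pos [ 0.4259 -0.369   0.05  ] tilt [ 0.     0.001 -1.   ] jaw -0.09 q6 -0.82 op 0.0094 F [0.7 3.1 6.3]
TURN wz -0.0 then SHIFT mm [-0.5 -0.6  8. ] rows@45mm 0.2
m7 6 250 210
```

View pics/m7.png

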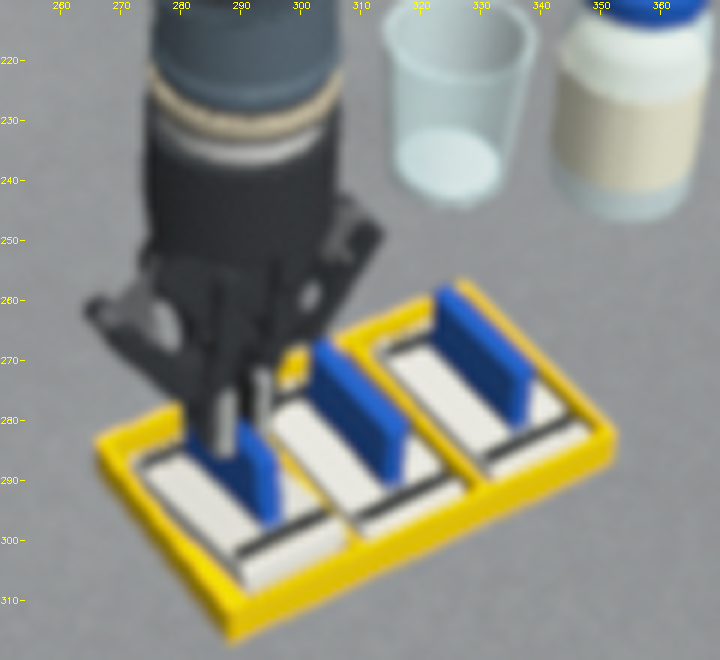

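```bash
python3 -m pendant '[[[0,0,-0.010,0,0,0],[0.0045,0,0,0,0,0],[0,0,0,0,0,0],[0,0,0.008,0,0,0],[0,0,0,0,0,0],[0,0,0,0,0,0]]]'; python3 plan.py .4253 -.3650 .042 -.09;python3 sv.py m8
```

```text
time_s: 89.42
position: [0.4258, -0.365, 0.0511]
eef_rot: [-2.319, -2.119, -0.0]
wrist_force: [-0.0, 0.4, -0.9]
opening: 0.0093
t 89.42 pos [ 0.4258 -0.365   0.0511] tilt [-0.     0.001 -1.   ] jaw -0.09 q6 -0.82 op 0.0093 F [-0.   0.4 -0.9]
TURN wz -0.0 then SHIFT mm [-0.  -0.5  9.1] rows@45mm 0.2
m8 6 250 210
```

View pics/m8.png

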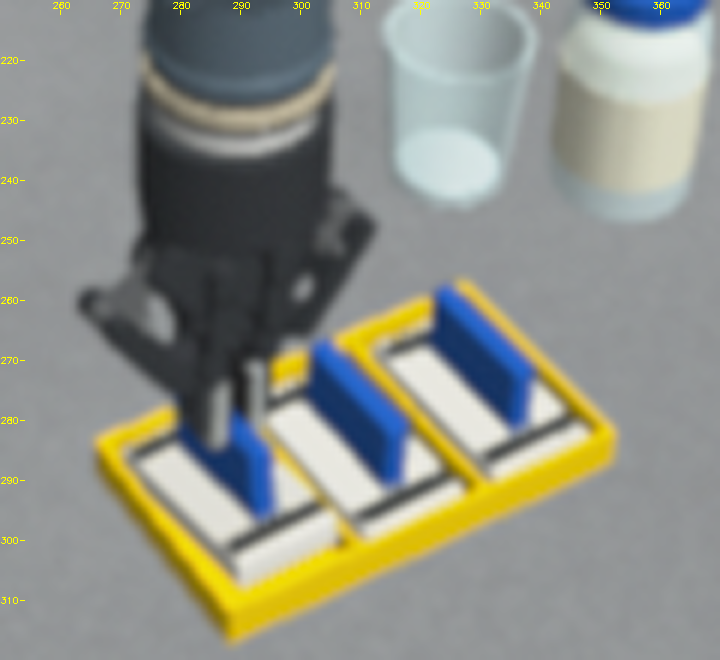

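Now there is a yellow gap before the −y wall. Lower gently.

```bash
python3 -m pendant '[[[0,0,0.003,0,0,0],[0,0,0,0,0,0]]]'; python3 -m pendant '[[[0,0,0.002,0,0,0],[0,0,0.001,0,0,0],[0,0,0,0,0,0]]]'; python3 plan.py .4253 -.3650 .042 -.09;python3 sv.py m9
```

```text
time_s: 89.72
position: [0.4262, -0.3656, 0.0487]
eef_rot: [2.319, 2.118, -0.0]
wrist_force: [0.5, -1.1, 1.2]
opening: 0.0095
time_s: 90.1
position: [0.4266, -0.367, 0.0474]
eef_rot: [2.316, 2.117, -0.002]
wrist_force: [-2.2, -1.5, 11.0]
opening: 0.0093
t 90.1 pos [ 0.4266 -0.367   0.0474] tilt [ 0.002 -0.004 -1.   ] jaw -0.09 q6 -0.82 op 0.0093 F [-2.2 -1.5 11. ]
TURN wz 0.0 then SHIFT mm [ 1.9 -1.5  5.4] rows@45mm 0.1
m9 6 250 210
```

View pics/m9.png

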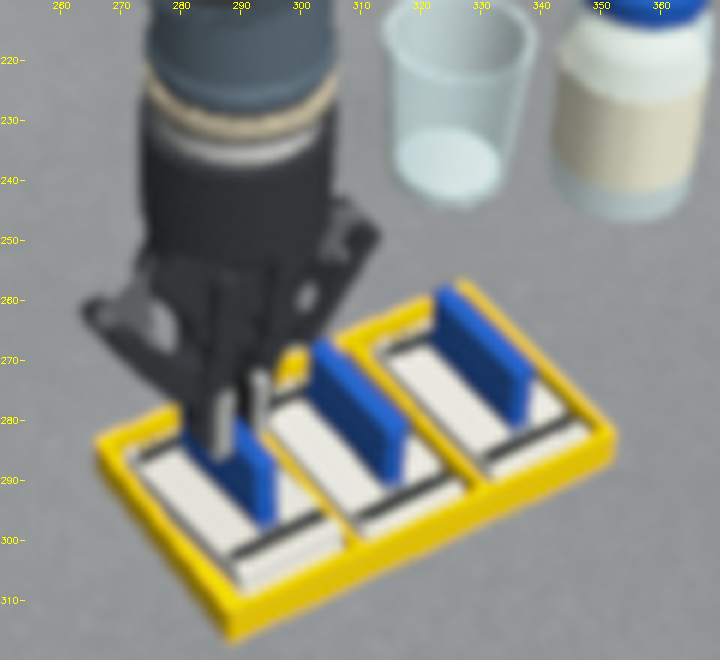

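```bash
python3 -m pendant '[[[0,0,0,0,0,0],[0,0,0,0,0,0],[0,0,0,0,0,0]]]' 0.4; python3 sv.py n1;  python3 plan.py .4253 -.3650 .042 -.09
```

```text
time_s: 90.52
position: [0.4258, -0.3647, 0.0452]
eef_rot: [-2.318, -2.119, -0.0]
wrist_force: [-0.1, -0.1, -0.1]
opening: 0.0255
n1 6 250 210
t 90.58 pos [ 0.4258 -0.3647  0.0452] tilt [-0.001  0.001 -1.   ] jaw -0.09 q6 -0.82 op 0.0255 F [-0.   0.1  0.3]
TURN wz 0.0 then SHIFT mm [-0.3 -0.5  3.2] rows@45mm 0.1
```

View pics/n1.png

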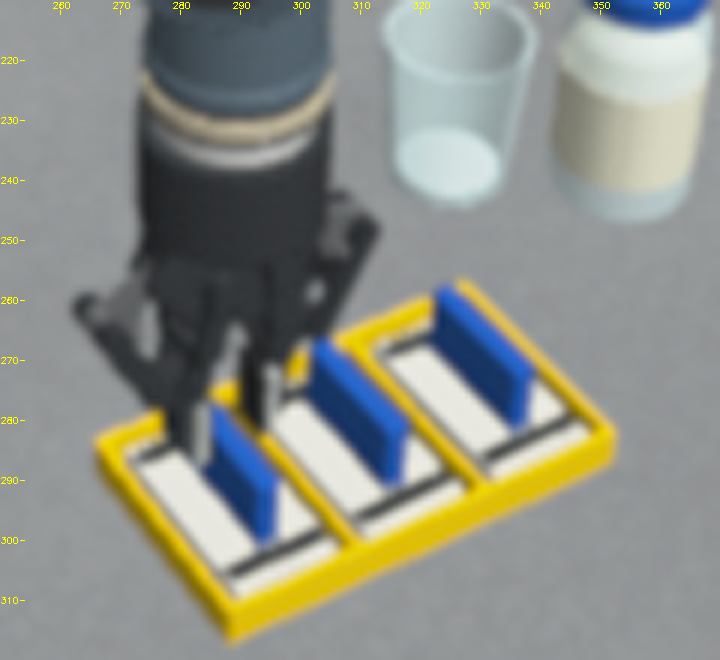

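It dropped flat into lane 0. Lift away, go clear and check everything.

```bash
python3 -m pendant '[[[0,0,-0.02,0,0,0],[0,0,-0.04,0,0,0],[0,0,-0.05,0,0,0],[0,0,-0.05,0,0,0],[0.04,0,0,0,0,0],[0.045,0,0,0,0,0],[0.045,0,0,0,0,0],[0.045,0,0,0,0,0]]]'; python3 -m pendant '[[[0.045,0,0,0,0,0],[0.045,0,0,0,0,0],[0.045,0,0,0,0,0],[0.045,0,0,0,0,0],[0.045,0,0,0,0,0],[0,0,0,0,0,0],[0,0,0,0,0,0],[0,0,0,0,0,0]]]'
python3 sv.py n2; python3 - <<'E'
from h import *
c=camera("top"); crop(c,320,170,380,255,"n3",7); cv2.imwrite("pics/n4.png",cv2.resize(c["frame"],(800,600),interpolation=cv2.INTER_CUBIC))
c=camera("side"); cv2.imwrite("pics/n5.png",cv2.resize(c["frame"],(800,600),interpolation=cv2.INTER_CUBIC))
E
```

```text
time_s: 91.58
position: [0.4415, -0.1892, 0.2053]
eef_rot: [-2.319, -2.119, -0.0]
wrist_force: [0.3, -1.5, 0.1]
opening: 0.0256
time_s: 92.58
position: [0.4619, 0.0322, 0.2054]
eef_rot: [2.321, 2.117, -0.0]
wrist_force: [0.1, 0.5, -0.5]
opening: 0.0255
n2 6 250 210
n3 7 320 170
```

View pics/n2.png

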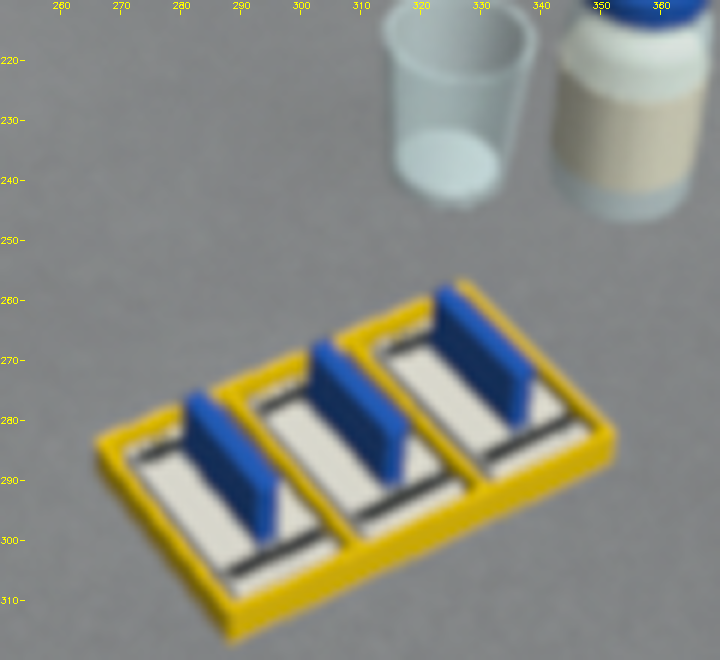

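View pics/n3.png

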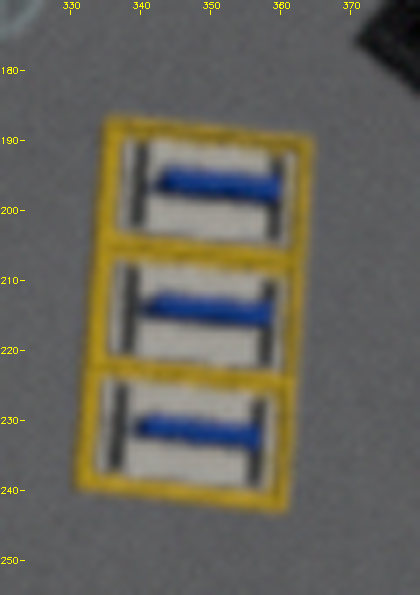

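View pics/n4.png

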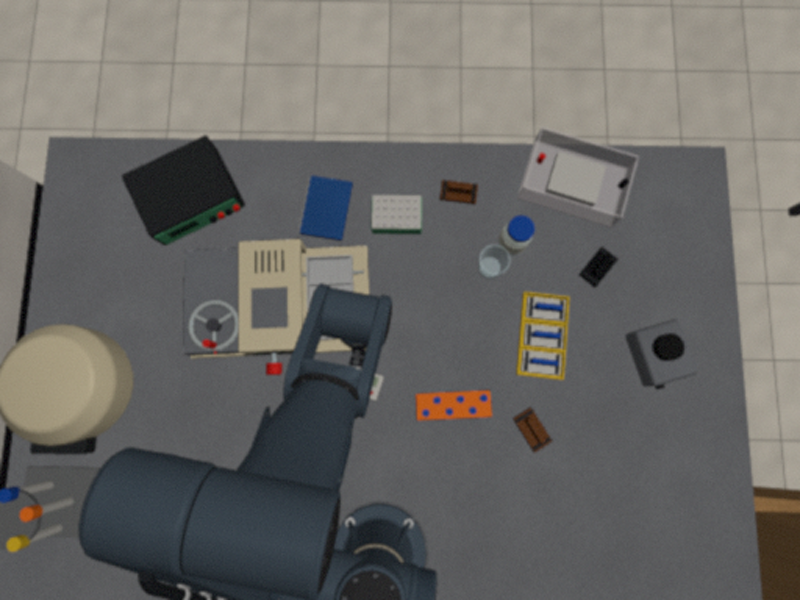

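View pics/n5.png

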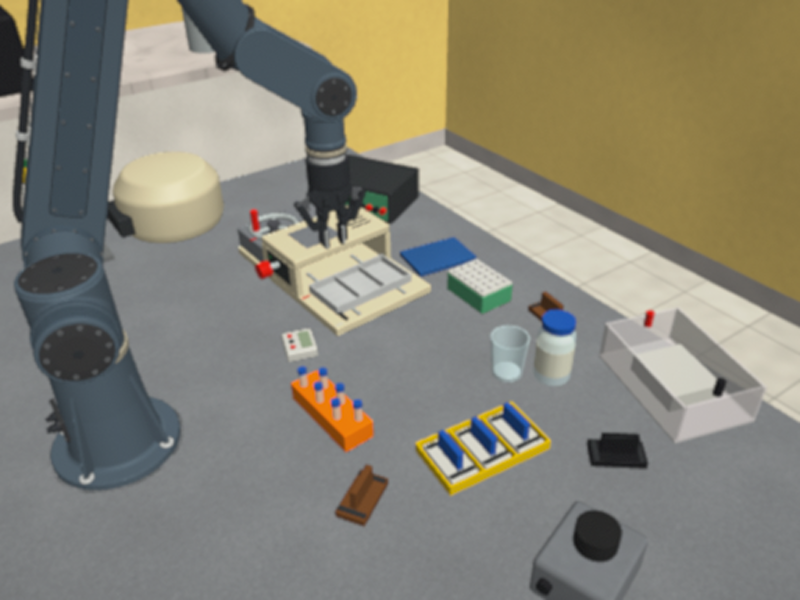

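```bash
python3 - <<'E'
from h import *
c=camera("side"); crop(c,140,110,270,210,"o9",6)
E
```

```text
o9 6 140 110
```

View pics/o9.png

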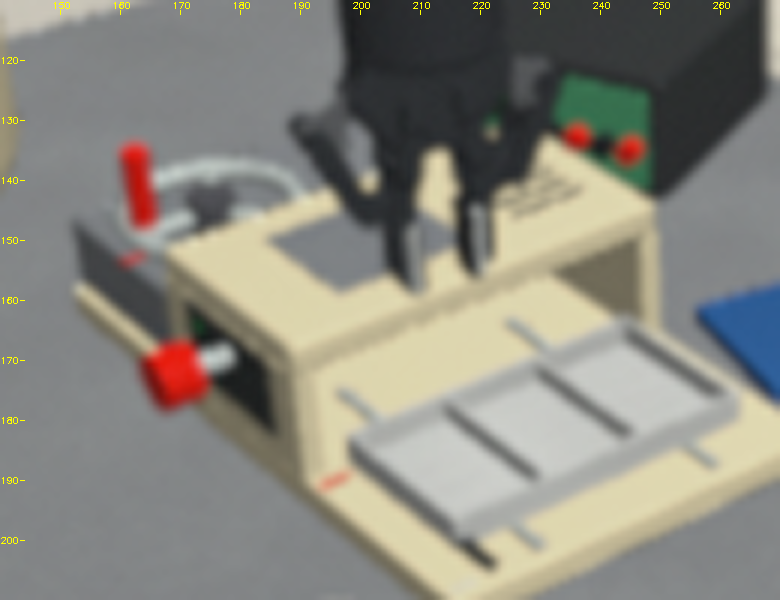

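The pointer tip is at (490,565) and the handle top at (133,152), the same as when I released the wheel at home. The knob is in. I'm handing the job in.

```bash
python3 -c "
from bench import workorder,telemetry
print(telemetry.observe()['time_s']); print(workorder.close_job())"
```

```text
92.775
the job is handed in; nothing more can be done
None
```

The job is done and handed in at 92.8 s; no verdict came back.

- **Loading:** All three cassettes went into their own carriage lanes. One first sat tilted on the lane's end wall, so I gripped it again and reseated it; the pictures then showed all three flat.
- **Start of the crank:** I did not return the wheel to home before loading. It stood at about 1 rad, so I loaded there and cranked on from there rather than turning two full turns from 0.
- **At the red mark:** The pointer tip was at 200.2 px and the mark at 200.1 px, with the handle at its index line (angle within about 0.02 rad).
- **Lamp:** I pulled the switch 30 mm to its stop, left it out for at least 4 s, and pushed it fully home. The carriage stood at the mark throughout.
- **Return and unloading:** I cranked the carriage back to home, with a final angle error of about 0.002 rad by the handle position. The last side view shows the carriage and knob unchanged since then. The three cassettes are now in lanes 0, 1 and 2 of the yellow tray, flat in both camera views. The last one caught on the tray's end wall twice before it dropped in; the tray did not move.

**Contacts along the way:** The highest wrist force I read was about 39 N, when that last cassette caught on the tray wall. While loading, one cassette, and probably another, brushed the hood edge at up to about 20 N. In the final pictures the other objects look unmoved. The timer is partly hidden in the top view but visible in the side view.

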